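# Fill in the next kiln bricks in running bond

## Task

Carry on the near wall of the half-built brick kiln (the wall on the robot's side) in running bond: lay one whole firebrick in the second course next to the bricks already there, close that course with the half brick so that it ends flush with the wall's free end, and lay the other whole brick in the third course next to the one there, so that it straddles the joint below. Lay them dry and level, in line with the wall's faces and with thin open joints of about 4 mm like the standing bricks, setting each down gently because this soft brick chips if it is dropped or knocked. Leave the other things on the bench alone.

Things in the scene. Friction and masses are not known exactly. Their poses are not given: they have to be found in the camera images.
- kiln: Half-built test kiln of cream firebricks, fixed, on a dark angle-iron base; place and yaw vary. Origin at bench height under the middle (length and thickness) of the near wall. +x: into the chamber, away from the robot; +y: along the wall to the built-up corner (robot's left); -y: to the free end. Base 398 mm along y, x = -50 to 345 mm, floor at z = 40. Standing bricks do not give way.
- first_course (a point): On the near wall's middle, at the foot of the first course, 40 mm above the kiln's origin, same axes. The near wall is 350 mm long (y = -175 to 175) and 55 mm thick. All bricks are 114 x 55 x 64 mm with 4 mm joints, so they repeat every 118 mm. The first course is complete: three bricks centred at y = 118, 0 and -118 mm.
- second_course (a point): Over the wall's middle, at the foot of the second course (on top of the first), 104 mm above the kiln's origin, same axes. Standing in this course: a left-wall brick's end (y = 120 to 175 mm) and a whole brick (y = 2 to 116). Empty from there to the free end: it takes a whole brick centred at y = -59 and the half brick centred at y = -147.5 mm.
- third_course (a point): Over the wall's middle, at the foot of the third course, 168 mm above the kiln's origin, same axes. One whole brick stands in this course (y = 61 to 175 mm); the next whole brick is centred at y = 0, half on the standing brick below and half on the one to be laid.
- left_wall (a point): Where the left wall meets the near wall's corner: 147.5 mm along +y from the kiln's origin, at bench height, same axes. The left wall runs from here along +x, 55 mm thick, its top at z = 232 mm up to x = 145 mm, 168 up to 205, 104 up to 263; the far wall (x = 267 to 322) has its top at 104 mm. The right side is open.
- brick_a: A whole cream firebrick, 114 x 55 x 64 mm, about 0.2 kg, lying on the bench with its 64 mm side upright. Origin at the centre of its underside; x along its length, y across its 55 mm width, z up. The two whole bricks are interchangeable.
- brick_b: The other whole firebrick, the same in every way as brick_a.
- half_brick: The half firebrick: 55 x 55 mm in plan, 64 mm tall, about 0.1 kg, standing on the bench. Origin at the centre of its underside, z up, x and y square to its sides; it may be laid any way round.
- mallet: Bystander: a rubber mallet with a wooden handle, 270 mm long, lying. Not to be disturbed.
- level: Bystander: an aluminium spirit level with black end caps, 260 x 24 x 47 mm, standing on its long edge. Not to be disturbed.
- prop: Bystander: a tubular buff kiln prop, 44 mm across and 75 mm tall, standing on the kiln floor inside the chamber. Not to be disturbed.
- cup: Bystander: a terracotta cup, 74 mm across and 85 mm tall, standing. Not to be disturbed.
- wash_jar: Bystander: a pale closed jar with a white lid, 72 mm across and about 100 mm tall, standing. Not to be disturbed.
- brush: Bystander: a flat paint brush with a wooden handle, lying. Not to be disturbed.
- offcut: Bystander: a broken, stepped lump of darker firebrick, 60 x 55 x 50 mm, too low to be the half brick. Not to be disturbed.
Things that resemble listed ones, but are neither listed nor needed, are in the scene too. Leave any turquoise look-alike of the brick_b alone.

How it is judged:
By the outcome, as a careful person would: the job done as asked, in the order asked, and still so for the second after the job is handed in, with the robot touching nothing.
It also fails if it takes over 64 s, if anything falls off the work surface, if the arm or the gripper's body presses on something with over 40 N, if the wrist force passes 120 N, or if a joint passes its speed limit or range.

## Robot

A 7-joint arm with a two-finger parallel gripper is mounted at the origin on the work surface. World frame = base frame: x ahead of the robot, y to its left, z up, the work surface at z = 0. Lengths are in m, angles in rad, forces in N, time in s.
With the tool pointing down it reaches from about 0.425 to 0.875 m from the base axis. Payload 4.7 kg.
Tool frame: the origin (TCP) lies at the very end of the fingers, on their centre line; the grasp point (between the pads) lies 19 mm behind it (env.grip_depth is the distance from the TCP to the grasp point, in m); z points along the fingers, x is the direction in which the jaws open and shut, and the axes are right-handed (so a half turn about z gives the same grasp; the last joint's range is limited). The gripper opens to 85 mm and grips with 20 to 120 N. Pads are 22 mm wide; open, the fingers measure 114 mm over their backs; the gripper's body (76 mm by 85 mm) begins 54 mm behind the grasp point. The pads swing forward as they close: fully open they stand 13 mm farther back than shut.
Start: joints at [1.314, 0.321, -0.07, 1.45, 0.023, 1.371, -0.057], TCP at [0.174, -0.626, 0.231] pointing down, gripper open.
Joint ranges: [-2.86, 2.86], [-0.3, 2.09], [-1.38, 1.24], [0.06, 2.45], [-1.56, 4.7], [0.09, 2.05], [-2.69, 2.69]. Speed limits (rad/s): [2.57, 2.57, 3.14, 3.14, 3.14, 3.14, 3.14].

## Interface

Orientations are given as a rotation vector (axis times angle).
In Python, from cell import env gives the robot as it stands. The module is installed in compiled form; this text tells all that it offers.
- The arm moves only by the tool jog_arm, never from a script. Its argument "motion" is a list of rows, each an object of numbers: "tx", "ty", "tz": the shift along the tool's x, y, z in m; "ax", "ay", "az": the turn, a rotation vector about the tool's x, y, z in rad; "jaw": the opening in per cent of the stroke, from 0 (shut) to 100 (fully open). A call has 1 to 12 rows; each row is the pose to reach, as a shift and turn from the pose commanded when the call began, along the tool's axes at that moment; what a row does not reach only later rows make up. A row lasts 1/12 s, in which the tool goes at most 41.7 mm and 7.16 degrees, less where a joint would pass 70% of its speed; a pose out of reach is approached as far as the arm can. A call with a gripper value outside its range is refused whole. The fingers move at their own pace and stop on an object; the grip force is fixed at half the most. Time passes only in rows, so rows that repeat a pose let the fingers close. It gives the time, the measured TCP pose, the force and the opening at its end, in the units of the state.
- env.get_state(): the state, without advancing time (a new reading comes with each control period).
- env.grab_frame(name): name is "side" or "top"; returns a dict with "image" (480x640x3 uint8, red, green, blue), "fx", "fy", "cx", "cy" (pixels), "position" and "attitude" of the camera in the world. Camera axes: x right, y down, z forward; pixel columns grow to the right and rows downward; lengths in m; the calibration is good to about 2 mm. A picture is of the moment at which its call begins. There is no depth.
- env.finish_job(): hands the job in, once; it reports no verdict.
Trained networks look in a picture, given as the dict that the camera call returned (one of the last four; its "shot" number tells which), for a name from the list of things; names that differ only in an ending like _2 or _b are one class to them, and where a whole thing is asked for, a point or a joint stands for the part that bears it (a point fixed in the world has none). Each returns a list of dicts, best first, with "confidence" (0 to 1); they miss things now and then, are a little off and sometimes report something else, mostly with a low value. They report only what shows in the picture. A call takes as long as a camera call. They do not tell look-alikes from the thing itself.
- env.recognise(picture, target): "rect" ([left, top, right, bottom] in pixels, round what is visible of it).
- env.regions_of(picture, target): "pixels" (480x640 bool, what is visible of it) and "rect" ([left, top, right, bottom] in pixels, round what is visible of it).
The state is a dict: "t": time; "joint_positions": joint angles; "joint_velocities": joint speeds; "effort": joint torques, N m; "tcp_pos": TCP position; "tool_rot": TCP orientation; "force": force on the tool from outside, world axes, zero at the start; "ft_torque": the same for the moment, N m; "finger_gap": finger opening in m.
Only numpy, scipy, OpenCV 4.12 (cv2) and the standard library are available. Lean on these libraries where they do the work, as an engineer would, in place of code of your own. Each camera call takes 0.05 s, during which the arm holds its last target.

## Working session

There is one attempt and no reset: what is moved stays moved. The work goes in short steps, Python scripts to look and compute and a tool call to move; the robot and the scene stay as the last step left them, time stands still between calls to the robot, and variables do not carry over. Pictures are saved under pics/ and viewed, and the job is handed in when it is done.

Besides the shell and the picture viewer there is one more tool, called after "Request:" by a JSON object that holds its "method" and its "body", one argument or row to a line. jog_arm: Moves the arm, as the interface text tells. Its arguments: {"type":"object","properties":{"motion":{"type":"array"}},"required":["motion"]}

```bash
mkdir -p pics; ls; cat > h.py <<'E'
import numpy as np, cv2
from scipy.spatial.transform import Rotation as R
from cell import env
def save(p,name): cv2.imwrite('pics/'+name+'.png',cv2.cvtColor(p['image'],cv2.COLOR_RGB2BGR))
def cam(p):
    a=np.array(p['attitude'],float)
    M=a if a.shape==(3,3) else (R.from_rotvec(a).as_matrix() if a.size==3 else R.from_quat(a).as_matrix())
    return np.array(p['position'],float),M
def proj(p,X):
    c,M=cam(p); q=(np.atleast_2d(X)-c)@M
    return np.c_[p['fx']*q[:,0]/q[:,2]+p['cx'],p['fy']*q[:,1]/q[:,2]+p['cy']]
def ray(p,uv):
    c,M=cam(p); uv=np.atleast_2d(uv)
    d=np.c_[(uv[:,0]-p['cx'])/p['fx'],(uv[:,1]-p['cy'])/p['fy'],np.ones(len(uv))]
    return c,d@M.T
def atz(p,uv,z):
    c,d=ray(p,uv); return c+d*((z-c[2])/d[:,2])[:,None]
E
python3 - <<'E'
from h import *
s=env.get_state(); print({k:np.round(v,3) for k,v in s.items()}, env.grip_depth)
for n in('side','top'):
    p=env.grab_frame(n); save(p,n+'0'); print(n,{k:(np.round(v,4) if k not in('image',) else 0) for k,v in p.items()})
    for t in('kiln','brick_a','half_brick','second_course','third_course','first_course','mallet','level','cup','wash_jar','brush','offcut','prop'):
        print(t,[(np.round(d['rect']).astype(int).tolist(),round(d['confidence'],2)) for d in env.recognise(p,t)] if t in('kiln','brick_a','half_brick','offcut','third_course') else '')
E
```

```text
pics
{'t': np.float64(0.0), 'joint_positions': array([ 1.314,  0.322, -0.07 ,  1.452,  0.023,  1.371, -0.057]), 'joint_velocities': array([ 0.   , -0.   ,  0.001, -0.   , -0.   , -0.   , -0.001]), 'effort': array([-0.0000e+00, -4.9358e+01, -3.8200e-01, -3.1433e+01,  1.3000e-02,
        1.2000e-02,  0.0000e+00]), 'tcp_pos': array([ 0.174, -0.626,  0.23 ]), 'tool_rot': array([-2.5e+00,  1.9e+00,  2.0e-03]), 'force': array([ 0.268, -0.437,  0.641]), 'ft_torque': array([-0.038, -0.004, -0.01 ]), 'finger_gap': np.float64(0.085)} 0.0187
side {'image': 0, 'fx': np.float64(598.6681), 'fy': np.float64(598.6681), 'cx': np.float64(316.2588), 'cy': np.float64(245.2226), 'position': array([ 0.1181, -1.4947,  1.0637]), 'attitude': array([-2.1256,  0.2345, -0.1553]), 'shot': np.int64(1)}
kiln [([317, 160, 474, 289], 0.76)]
brick_a [([211, 332, 234, 368], 0.9), ([255, 275, 286, 316], 0.83), ([304, 293, 329, 337], 0.66), ([294, 259, 322, 293], 0.61), ([349, 281, 397, 324], 0.55)]
half_brick [([379, 320, 402, 354], 0.59), ([293, 259, 322, 295], 0.46)]
second_course 
third_course [([316, 164, 473, 286], 0.58)]
first_course 
mallet 
level 
cup 
wash_jar 
brush 
offcut [([271, 188, 289, 208], 0.63)]
prop 
top {'image': 0, 'fx': np.float64(515.5465), 'fy': np.float64(515.5465), 'cx': np.float64(316.3877), 'cy': np.float64(238.7813), 'position': array([ 0.2072, -0.0175,  1.254 ]), 'attitude': array([-2.072 ,  2.1481, -0.2289]), 'shot': np.int64(2)}
kiln [([179, 48, 355, 217], 0.98)]
brick_a [([315, 238, 363, 268], 0.87), ([376, 161, 418, 218], 0.87), ([338, 289, 394, 320], 0.84), ([419, 344, 479, 385], 0.74), ([388, 240, 437, 270], 0.67)]
half_brick [([445, 176, 471, 199], 0.61), ([442, 279, 479, 308], 0.58)]
second_course 
third_course [([178, 43, 356, 219], 0.59), ([169, 249, 288, 283], 0.21)]
first_course 
mallet 
level 
cup 
wash_jar 
brush 
offcut [([115, 243, 145, 271], 0.71), ([314, 238, 364, 265], 0.33)]
prop
```

View pics/side0.png

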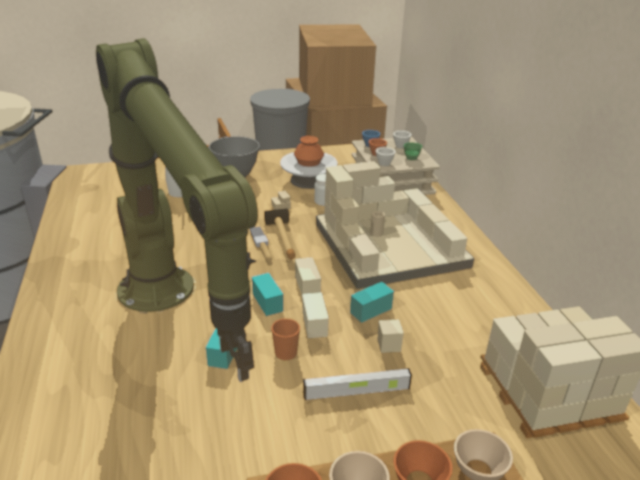

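View pics/top0.png

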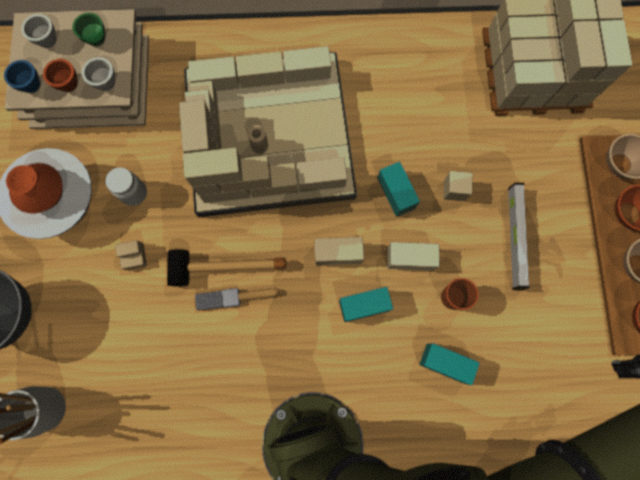

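The top view shows the candidates for the cream bricks at (339,251) and (413,256). The half brick is at (458,186). The turquoise look-alikes are at (398,188), (366,304) and (450,364), the offcut is at (130,255), and the pallet stack and kiln bricks are not candidates. I'll use the two cream bricks and the cube, and check each one in a crop.

```bash
cat > fit.py <<'E'
from h import *
from scipy.optimize import minimize
import pickle
def box(x,y,yaw,L,W,H,z0=0):
    c,s=np.cos(yaw),np.sin(yaw); P=[]
    for a in(-1,1):
        for b in(-1,1):
            for z in(z0,z0+H): P.append([x+c*a*L/2-s*b*W/2,y+s*a*L/2+c*b*W/2,z])
    return np.array(P)
SS=4
def sil(p,P,r):
    q=(proj(p,P)-[r[0],r[1]]+0.5)*SS
    m=np.zeros(((r[3]-r[1])*SS,(r[2]-r[0])*SS),np.uint8)
    h=cv2.convexHull(q.astype(np.float32)).reshape(-1,2)
    cv2.fillConvexPoly(m,np.round(h*16).astype(np.int32),1,shift=4); return m.astype(bool)
def iou_fit(views,x0,L,W,H,freez=False):
    # views: list of (p,mask,rect)
    ms=[np.kron(m[r[1]:r[3],r[0]:r[2]],np.ones((SS,SS),bool)) for p,m,r in views]
    def f(v):
        z=v[3] if freez else 0; t=0
        for (p,m,r),mm in zip(views,ms):
            s=sil(p,box(v[0],v[1],v[2],L,W,H,z),r); t+=1-(s&mm).sum()/max(1,(s|mm).sum())
        return t
    n=4 if freez else 3
    x0=np.array(list(x0)+[0]*(n-3)); best=None
    for dy in(-.3,-.1,.1,.3):
        a=x0.copy();a[2]+=dy
        sx=np.vstack([a]+[a+np.eye(n)[i]*[.02,.02,.15,.02][i] for i in range(n)])
        o=minimize(f,a,method='Nelder-Mead',options=dict(initial_simplex=sx,xatol=1e-5,fatol=1e-5,maxiter=400))
        if best is None or o.fun<best.fun: best=o
    return best.x,best.fun
E
python3 - <<'E'
from fit import *
ps=env.grab_frame('side'); pt=env.grab_frame('top')
pickle.dump((ps,pt),open('f0.pkl','wb'))
out={}
for n,p in(('side',ps),('top',pt)):
    for t in('brick_a','half_brick','prop'):
        out[n,t]=env.regions_of(p,t)
        for i,d in enumerate(out[n,t]): print(n,t,i,np.round(d['rect']),round(d['confidence'],2),d['pixels'].sum())
pickle.dump(out,open('r0.pkl','wb'))
im=pt['image'][:,:,::-1]
cv2.imwrite('pics/kt.png',cv2.resize(im[40:225,165:365],None,fx=4,fy=4,interpolation=cv2.INTER_CUBIC)[:600])
cv2.imwrite('pics/bt.png',cv2.resize(im[150:330,300:500],None,fx=3.3,fy=3.3,interpolation=cv2.INTER_CUBIC))
im=ps['image'][:,:,::-1]
cv2.imwrite('pics/ks.png',cv2.resize(im[150:290,300:480],None,fx=4.2,fy=4.2,interpolation=cv2.INTER_CUBIC))
E
```

```text
side brick_a 0 [293. 258. 322. 294.] 0.96 832
side brick_a 1 [303. 294. 330. 336.] 0.89 987
side brick_a 2 [348. 282. 396. 325.] 0.81 1211
side brick_a 3 [253. 273. 284. 318.] 0.8 1016
side brick_a 4 [206. 331. 238. 371.] 0.76 630
side half_brick 0 [375. 318. 402. 353.] 0.69 803
side prop 0 [367. 211. 386. 235.] 0.54 352
top brick_a 0 [315. 239. 363. 265.] 0.78 1248
top brick_a 1 [418. 342. 481. 385.] 0.67 1503
top brick_a 2 [376. 163. 420. 218.] 0.66 1461
top brick_a 3 [338. 286. 395. 324.] 0.62 1336
top brick_a 4 [386. 241. 440. 270.] 0.61 1368
top brick_a 5 [193. 290. 281. 312.] 0.49 1087
top prop 0 [251. 125. 269. 151.] 0.7 445
```

View pics/kt.png

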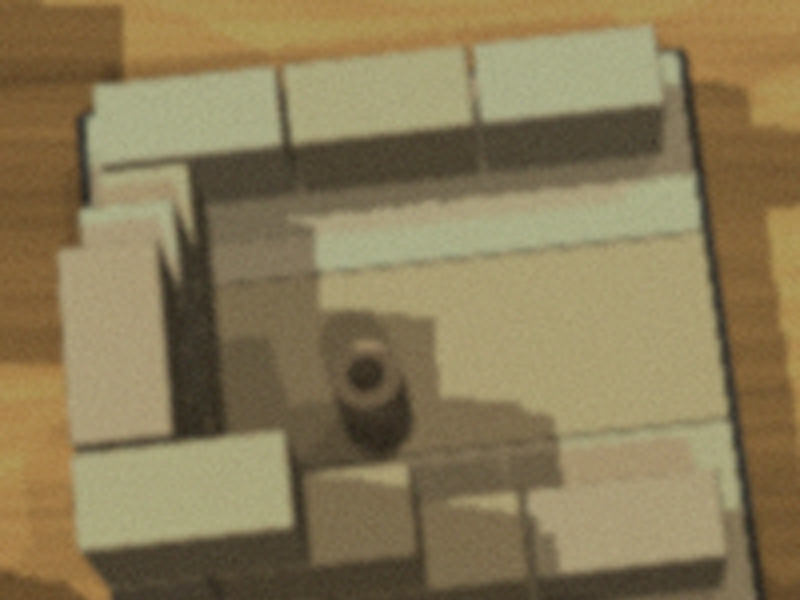

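View pics/bt.png

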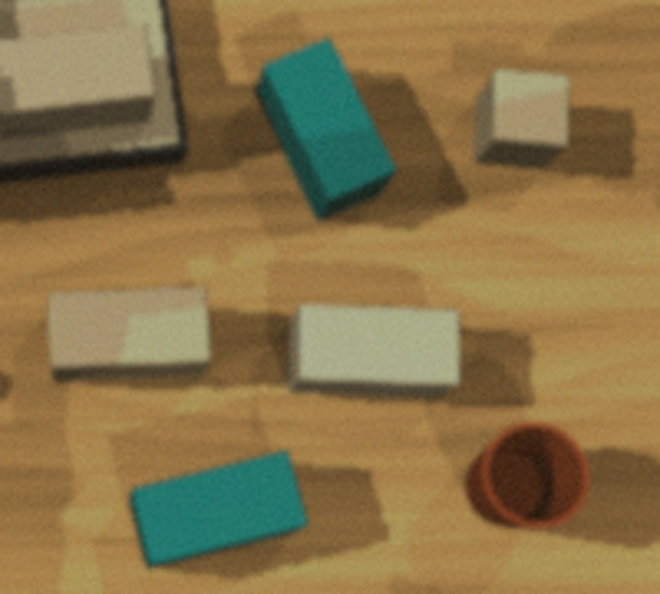

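View pics/ks.png

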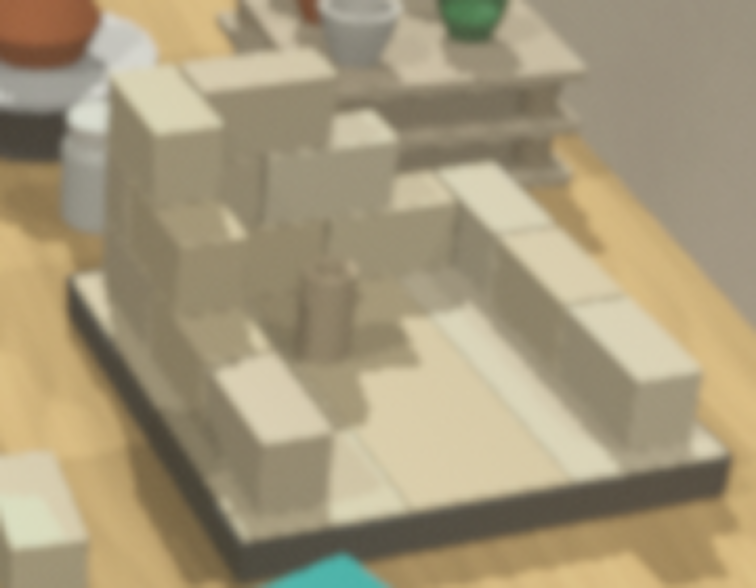

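```bash
cat > edge.py <<'E'
from fit import *
from scipy.optimize import least_squares
from scipy.ndimage import map_coordinates, gaussian_filter
def gray(p): return gaussian_filter(p['image'].astype(float).mean(2) if True else 0,0.7)
def edgepts(p,g,A,B,rng=4,trim=.08,n=None):
    """find edge points near projected segment AB; returns offsets along normal & normals"""
    a,b=proj(p,np.array([A,B])); d=b-a; L=np.linalg.norm(d); 
    if L<5: return None
    d/=L; nrm=np.array([-d[1],d[0]]); n=max(5,int(L)); t=np.linspace(trim,1-trim,n)
    s=np.arange(-rng,rng+.01,.25)
    q=(a+np.outer(t,b-a))[:,None,:]+s[None,:,None]*nrm
    pr=map_coordinates(g,[q[...,1],q[...,0]],order=1)
    # smooth along the edge
    pr=gaussian_filter(pr,[2,0]); gr=np.abs(np.gradient(pr,.25,axis=1))*np.exp(-(s/rng)**2)
    k=gr.argmax(1); w=gr.max(1); off=s[k].copy()
    for i,j in enumerate(k):
        if 0<j<len(s)-1:
            y0,y1,y2=gr[i,j-1:j+2]; den=y0-2*y1+y2
            if den<0: off[i]+=.25*.5*(y0-y2)/den
    ok=(w>2.5)&(k>1)&(k<len(s)-2)
    return t,off,nrm,ok,(a+np.outer(t,b-a))
def fit_pose(views,segs,x0,iters=8,camoff=True,zfree=False,rng=4):
    """views [(p)], segs: list per view of local (A,B); pose x,y,yaw (,z)"""
    n=4 if zfree else 3; x=np.array(list(x0)+[0.]*(n-len(x0)))
    gs=[gray(p) for p in views]
    def T(v,P):
        c,s=np.cos(v[2]),np.sin(v[2]); P=np.array(P)
        return np.c_[v[0]+c*P[:,0]-s*P[:,1],v[1]+s*P[:,0]+c*P[:,1],P[:,2]+(v[3] if n==4 else 0)]
    for it in range(iters):
        obs=[]
        for vi,(p,g) in enumerate(zip(views,gs)):
            for S in segs[vi]:
                W=T(x,S); e=edgepts(p,g,W[0],W[1],rng=max(1.5,rng-it*.4))
                if e is None: continue
                t,off,nrm,ok,q=e
                if ok.sum()<4: continue
                med=np.median(off[ok]); k=ok&(abs(off-med)<.8)
                obs.append((vi,S,t[k],(q+off[:,None]*nrm)[k],nrm))
        def res(v):
            r=[]
            for vi,S,t,o,nrm in obs:
                A,B=np.array(S[0]),np.array(S[1]); P=A+np.outer(t,B-A)
                r.append(((o-proj(views[vi],T(v,P)))@nrm))
            return np.concatenate(r)
        x=least_squares(res,x,loss='soft_l1',f_scale=.3,x_scale=[.01,.01,.05,.01][:n]).x
    rr=[]
    for vi,S,t,o,nrm in obs:
        A,B=np.array(S[0]),np.array(S[1]); P=A+np.outer(t,B-A); rr.append((vi,np.round(1000*np.array(S)).astype(int).tolist(),round(float(np.mean((o-proj(views[vi],T(x,P)))@nrm)),2),len(t)))
    return x,rr
def boxsegs(L,W,H,which,z0=0,cx=0,cy=0):
    s={}
    a,b=L/2,W/2
    C={(i,j,k):(cx+(a if i else -a),cy+(b if j else -b),z0+(H if k else 0)) for i in(0,1) for j in(0,1) for k in(0,1)}
    for k in(0,1):
        nm='bt'[k]
        s[nm+'-x']=(C[0,0,k],C[0,1,k]); s[nm+'+x']=(C[1,0,k],C[1,1,k]); s[nm+'-y']=(C[0,0,k],C[1,0,k]); s[nm+'+y']=(C[0,1,k],C[1,1,k])
    return [s[w] for w in which]
E
python3 - <<'E'
from edge import *
ps,pt=pickle.load(open('f0.pkl','rb'))
def up(c,s,o): return (np.array(c,float)+.5)/s-.5+np.array(o)
print(atz(pt,up([[75,455],[285,430],[297,527],[85,552]],4,[165,40]),.232).round(4).tolist())
print(atz(pt,up([[525,490],[718,470],[727,555],[533,573]],4,[165,40]),.104).round(4).tolist())
for nm,c in dict(A=[[50,292],[207,287],[209,362],[52,368]],B=[[299,306],[460,311],[458,385],[296,381]],H=[[494,69],[568,75],[567,146],[492,144]]).items():
    X=atz(pt,up(c,3.3,[300,150]),.064); print(nm,X.round(4).tolist(),X.mean(0).round(4))
E
```

```text
[[0.622, 0.2483, 0.232], [0.632, 0.1379, 0.232], [0.5779, 0.1318, 0.232], [0.5681, 0.2421, 0.232]]
[[0.6424, 0.0161, 0.104], [0.6507, -0.0982, 0.104], [0.5979, -0.101, 0.104], [0.591, 0.0128, 0.104]]
A [[0.4661, -0.0222, 0.064], [0.4657, -0.1347, 0.064], [0.4113, -0.1332, 0.064], [0.411, -0.0217, 0.064]] [ 0.4385 -0.078   0.064 ]
B [[0.4495, -0.1996, 0.064], [0.4417, -0.3143, 0.064], [0.3884, -0.3082, 0.064], [0.3954, -0.1939, 0.064]] [ 0.4188 -0.254   0.064 ]
H [[0.6223, -0.355, 0.064], [0.6157, -0.409, 0.064], [0.5614, -0.4028, 0.064], [0.5649, -0.3483, 0.064]] [ 0.5911 -0.3788  0.064 ]
```

```bash
cat > m1.py <<'E'
from edge import *
ps,pt=pickle.load(open('f0.pkl','rb'))
L,W,H=.114,.055,.064
res={}
for nm,x0,l in(('A',(.4385,-.078,np.pi/2),L),('B',(.4188,-.254,np.pi/2+.06),L),('H',(.591,-.379,np.pi/2+.06),W)):
    # local x ~ world +y ; local y ~ world -x
    T=boxsegs(l,W,H,['t-x','t+x','t-y','t+y'])+boxsegs(l,W,H,['b+y'])
    S=boxsegs(l,W,H,['t-x','t+x','t-y','t+y','b-x'])
    for lab,v,s in(('top',[pt],[T]),('side',[ps],[S]),('both',[ps,pt],[S,T])):
        x,r=fit_pose(v,s,x0); print(nm,lab,x[:2].round(4),round(np.degrees(x[2])-90,2),'rms',round(np.sqrt(np.mean([q[2]**2 for q in r])),2),len(r))
    xz,_=fit_pose([ps,pt],[S,T],list(x)+[0.],zfree=True); print('   zfree',xz.round(4))
    res[nm]=x
# kiln: x into chamber, y along wall
k=lambda x0,x1,y0,y1,z0,z1,w: boxsegs(x1-x0,y1-y0,z1-z0,w,z0,(x0+x1)/2,(y0+y1)/2)
t=.0275
T=k(-t,t,.061,.175,.168,.232,['t-x','t+x','t-y','t+y'])+k(-t,t,-.175,-.061,.040,.104,['t-x','t+x','t-y'])+k(-t,t,-.057,.057,.04,.104,['t-x'])+k(.267,.322,-.175,-.061,.04,.104,['t+x','t-x','t-y'])+k(-.05,.345,-.199,.199,0,.04,['t-y','t-x'])
S=k(-t,t,.061,.175,.168,.232,['t-x','t-y','t+x'])+k(-t,t,-.175,-.061,.040,.104,['t-x','t+x','t-y','b-y'])+k(.267,.322,-.175,-.061,.04,.104,['t+x','t-x','t-y'])+k(-.05,.345,-.199,.199,0,.04,['t-y','t-x','b-x','b-y'])
for lab,v,s in(('top',[pt],[T]),('side',[ps],[S]),('both',[ps,pt],[S,T])):
    x,r=fit_pose(v,s,(.610,.074,.087)); print('kiln',lab,x[:2].round(4),round(np.degrees(x[2]),2))
    if lab!='both': print(*r,sep='\n')
xz,_=fit_pose([ps,pt],[S,T],list(x)+[0.],zfree=True); print('   zfree',xz.round(4))
res['K']=x
pickle.dump(res,open('res.pkl','wb'))
im=np.zeros((0,))
for p,s,n,c in((pt,T,'top',(165,365,40,225)),(ps,S,'side',(300,480,150,290))):
    im=cv2.resize(p['image'][c[2]:c[3],c[0]:c[1],::-1],None,fx=4,fy=4,interpolation=cv2.INTER_CUBIC)
    cth,sth=np.cos(x[2]),np.sin(x[2])
    for A in s:
        P=np.array(A); Wd=np.c_[x[0]+cth*P[:,0]-sth*P[:,1],x[1]+sth*P[:,0]+cth*P[:,1],P[:,2]]
        q=(proj(p,Wd)-[c[0],c[2]]+.5)*4-.5
        cv2.line(im,*[tuple(int(round(a)) for a in u) for u in q],(0,0,255),1)
    cv2.imwrite('pics/kfit_'+n+'.png',im[-600:])
E
python3 m1.py
```

```text
A top [ 0.4377 -0.0768] -0.67 rms 0.17 5
A side [ 0.4419 -0.0778] -0.04 rms 0.02 4
A both [ 0.4388 -0.0769] -0.02 rms 0.22 9
   zfree [ 4.3880e-01 -7.6900e-02  1.5705e+00 -3.0000e-04]
B top [ 0.4193 -0.2545] -5.24 rms 0.11 5
B side [ 0.4232 -0.2537] -4.44 rms 0.1 5
B both [ 0.4201 -0.2543] -4.89 rms 0.27 10
   zfree [ 4.1990e-01 -2.5440e-01  1.4819e+00  7.0000e-04]
H top [ 0.5926 -0.3792] -6.69 rms 0.17 5
H side [ 0.5957 -0.3787] -8.07 rms 0.09 5
H both [ 0.5934 -0.3789] -7.05 rms 0.22 10
   zfree [ 5.932e-01 -3.790e-01  1.450e+00  6.000e-04]
kiln top [0.6106 0.0792] 4.91
(0, [[-28, 61, 232], [-28, 175, 232]], -0.01, 54)
(0, [[28, 61, 232], [28, 175, 232]], -0.26, 54)
(0, [[-28, 61, 232], [28, 61, 232]], 0.76, 24)
(0, [[-28, 175, 232], [28, 175, 232]], 0.99, 11)
(0, [[-28, -175, 104], [-28, -61, 104]], -0.08, 48)
(0, [[28, -175, 104], [28, -61, 104]], -0.47, 36)
(0, [[-28, -175, 104], [28, -175, 104]], 0.35, 22)
(0, [[-28, -57, 104], [-28, 57, 104]], -0.11, 26)
(0, [[322, -175, 104], [322, -61, 104]], -0.32, 45)
(0, [[267, -175, 104], [267, -61, 104]], -0.12, 46)
(0, [[267, -175, 104
[... 236 characters left out ...]
[28, 61, 232]], 0.21, 16)
(0, [[28, 61, 232], [28, 175, 232]], -0.39, 19)
(0, [[-28, -175, 104], [-28, -61, 104]], -0.2, 23)
(0, [[28, -175, 104], [28, -61, 104]], -0.17, 23)
(0, [[-28, -175, 104], [28, -175, 104]], 0.18, 17)
(0, [[-28, -175, 40], [28, -175, 40]], 0.03, 17)
(0, [[322, -175, 104], [322, -61, 104]], -0.08, 25)
(0, [[267, -175, 104], [267, -61, 104]], -0.2, 24)
(0, [[267, -175, 104], [322, -175, 104]], 0.22, 16)
(0, [[-50, -199, 40], [345, -199, 40]], 0.08, 119)
(0, [[-50, -199, 40], [-50, 199, 40]], 0.15, 76)
(0, [[-50, -199, 0], [-50, 199, 0]], 0.12, 76)
(0, [[-50, -199, 0], [345, -199, 0]], -0.21, 114)
kiln both [0.6119 0.0778] 5.11
   zfree [ 0.6128  0.0786  0.0892 -0.0021]
```

```bash
sed -i "s/+k(-.05,.345,-.199,.199,0,.04,\['t-y','t-x'\])//; s/+k(-.05,.345,-.199,.199,0,.04,\['t-y','t-x','b-x','b-y'\])//" m1.py; python3 m1.py | sed -n '/kiln/,$p'
```

```text
kiln top [0.6099 0.0753] 4.91
(0, [[-28, 61, 232], [-28, 175, 232]], 0.13, 54)
(0, [[28, 61, 232], [28, 175, 232]], -0.04, 54)
(0, [[-28, 61, 232], [28, 61, 232]], 0.01, 24)
(0, [[-28, 175, 232], [28, 175, 232]], 0.31, 24)
(0, [[-28, -175, 104], [-28, -61, 104]], 0.08, 48)
(0, [[28, -175, 104], [28, -61, 104]], -0.22, 36)
(0, [[-28, -175, 104], [28, -175, 104]], -0.18, 17)
(0, [[-28, -57, 104], [-28, 57, 104]], -0.0, 30)
(0, [[322, -175, 104], [322, -61, 104]], -0.13, 45)
(0, [[267, -175, 104], [267, -61, 104]], 0.03, 46)
(0, [[267, -175, 104], [322, -175, 104]], -0.29, 20)
kiln side [0.6132 0.0744] 4.93
(0, [[-28, 61, 232], [-28, 175, 232]], 0.06, 18)
(0, [[-28, 61, 232], [28, 61, 232]], 0.07, 16)
(0, [[28, 61, 232], [28, 175, 232]], -0.12, 19)
(0, [[-28, -175, 104], [-28, -61, 104]], -0.02, 23)
(0, [[28, -175, 104], [28, -61, 104]], 0.03, 24)
(0, [[-28, -175, 104], [28, -175, 104]], 0.03, 17)
(0, [[-28, -175, 40], [28, -175, 40]], -0.15, 17)
(0, [[322, -175, 104], [322, -61, 104]], 0.06, 25)
(0, [[267, -175, 104], [267, -61, 104]], -0.04, 25)
(0, [[267, -175, 104], [322, -175, 104]], 0.06, 16)
kiln both [0.6104 0.0751] 4.96
   zfree [ 6.104e-01  7.520e-02  8.660e-02 -2.000e-04]
```

View pics/kfit_top.png

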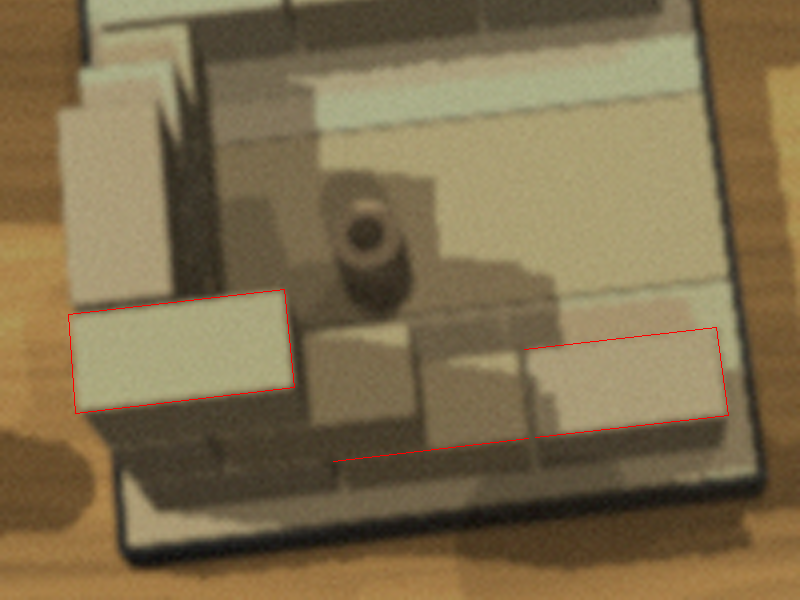

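View pics/kfit_side.png

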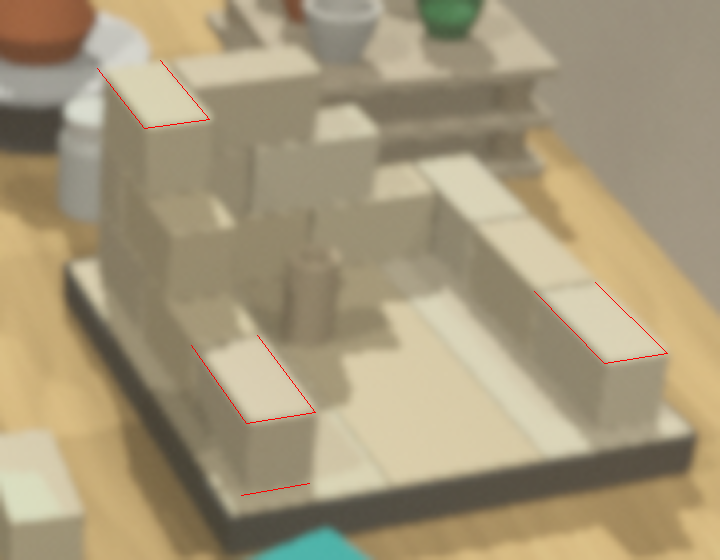

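```bash
cat > go.py <<'E'
from h import *
import sys
def plan(x,y,z,yawdeg,verbose=True):
    s=env.get_state(); M=R.from_rotvec(s['tool_rot']).as_matrix()
    th=np.radians(yawdeg)
    best=None
    for k in(0,np.pi):
        X=np.array([np.cos(th+k),np.sin(th+k),0]); Z=np.array([0,0,-1]); G=np.c_[X,np.cross(Z,X),Z]
        r=R.from_matrix(M.T@G).as_rotvec()
        if best is None or np.linalg.norm(r)<np.linalg.norm(best): best=r
    d=M.T@(np.array([x,y,z])-s['tcp_pos'])
    print('t',round(s['t'],2),'tcp',s['tcp_pos'].round(4),'xaxis yaw',round(np.degrees(np.arctan2(M[1,0],M[0,0])),2),'gap',round(s['finger_gap'],4),'F',s['force'].round(1))
    print('shift t',d.round(4),'turn a',best.round(4),'dist',round(np.linalg.norm(d),3),'rows',round(max(np.linalg.norm(d)/.0417,np.degrees(np.linalg.norm(best))/7.16),1))
if __name__=='__main__': plan(*map(float,sys.argv[1:5]))
E
python3 go.py .4201 -.2543 .16 -4.9
```

```text
t 1.0 tcp [ 0.1738 -0.6263  0.2313] xaxis yaw -74.48 gap 0.0852 F [0.9 0.2 0.6]
shift t [-0.2926 -0.3368  0.0713] turn a [ 1.0000e-04 -0.0000e+00 -1.2145e+00] dist 0.452 rows 10.8
```

Request:
{"method": "jog_arm", "body": {
  "motion": [
    {"tx": -0.2926,"ty": -0.3368,"tz": 0.0713,"az": -1.2145,"jaw": 100},
    {"tx": -0.2926,"ty": -0.3368,"tz": 0.0713,"az": -1.2145,"jaw": 100},
    {"tx": -0.2926,"ty": -0.3368,"tz": 0.0713,"az": -1.2145,"jaw": 100},
    {"tx": -0.2926,"ty": -0.3368,"tz": 0.0713,"az": -1.2145,"jaw": 100},
    {"tx": -0.2926,"ty": -0.3368,"tz": 0.0713,"az": -1.2145,"jaw": 100},
    {"tx": -0.2926,"ty": -0.3368,"tz": 0.0713,"az": -1.2145,"jaw": 100},
    {"tx": -0.2926,"ty": -0.3368,"tz": 0.0713,"az": -1.2145,"jaw": 100},
    {"tx": -0.2926,"ty": -0.3368,"tz": 0.0713,"az": -1.2145,"jaw": 100},
    {"tx": -0.2926,"ty": -0.3368,"tz": 0.0713,"az": -1.2145,"jaw": 100},
    {"tx": -0.2926,"ty": -0.3368,"tz": 0.0713,"az": -1.2145,"jaw": 100},
    {"tx": -0.2926,"ty": -0.3368,"tz": 0.0713,"az": -1.2145,"jaw": 100},
    {"tx": -0.2926,"ty": -0.3368,"tz": 0.0713,"az": -1.2145,"jaw": 100}
  ]
}}

```text
invalid input at $.motion[0]: expected keys tx, ty, tz, ax, ay, az, jaw
```

```bash
python3 - <<'E'
from go import *
plan(.4201,-.2543,.018,-4.9)
for n in('side','top'):
    p=env.grab_frame(n); save(p,n+'1')
    im=p['image'][:,:,::-1]; u,v=proj(p,[[.42,-.254,.06]])[0].astype(int)
    cv2.imwrite('pics/%s1c.png'%n,cv2.resize(im[max(0,v-60):v+60,u-60:u+60],None,fx=4,fy=4,interpolation=cv2.INTER_CUBIC))
E
python3 -c "
import cv2,numpy as np;cv2.imwrite('pics/c1.png',cv2.resize(np.hstack([cv2.imread('pics/side1c.png'),cv2.imread('pics/top1c.png')]),(800,400)))"
```

```text
t 1.0 tcp [ 0.1738 -0.6263  0.2313] xaxis yaw -74.48 gap 0.0852 F [0.9 0.2 0.6]
shift t [-0.2926 -0.3368  0.2133] turn a [ 1.0000e-04 -0.0000e+00 -1.2145e+00] dist 0.495 rows 11.9
```

View pics/c1.png

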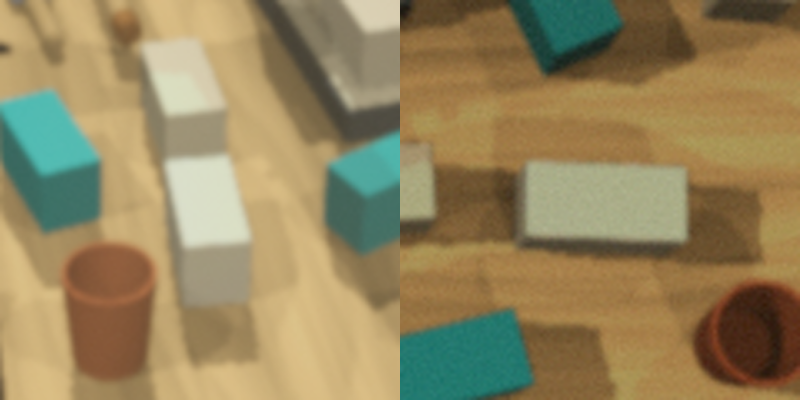

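The call was refused because every key is required, so the arm did not move. The crops show the pale cream brick, with the cup and turquoise bricks clear of it. Sending the move again with all the keys.

Request:
{"method": "jog_arm", "body": {
  "motion": [
    {"tx": -0.2926,"ty": -0.3368,"tz": 0.0713,"ax": 0,"ay": 0,"az": -1.2145,"jaw": 100},
    {"tx": -0.2926,"ty": -0.3368,"tz": 0.0713,"ax": 0,"ay": 0,"az": -1.2145,"jaw": 100},
    {"tx": -0.2926,"ty": -0.3368,"tz": 0.0713,"ax": 0,"ay": 0,"az": -1.2145,"jaw": 100},
    {"tx": -0.2926,"ty": -0.3368,"tz": 0.0713,"ax": 0,"ay": 0,"az": -1.2145,"jaw": 100},
    {"tx": -0.2926,"ty": -0.3368,"tz": 0.0713,"ax": 0,"ay": 0,"az": -1.2145,"jaw": 100},
    {"tx": -0.2926,"ty": -0.3368,"tz": 0.0713,"ax": 0,"ay": 0,"az": -1.2145,"jaw": 100},
    {"tx": -0.2926,"ty": -0.3368,"tz": 0.0713,"ax": 0,"ay": 0,"az": -1.2145,"jaw": 100},
    {"tx": -0.2926,"ty": -0.3368,"tz": 0.0713,"ax": 0,"ay": 0,"az": -1.2145,"jaw": 100},
    {"tx": -0.2926,"ty": -0.3368,"tz": 0.0713,"ax": 0,"ay": 0,"az": -1.2145,"jaw": 100},
    {"tx": -0.2926,"ty": -0.3368,"tz": 0.0713,"ax": 0,"ay": 0,"az": -1.2145,"jaw": 100},
    {"tx": -0.2926,"ty": -0.3368,"tz": 0.0713,"ax": 0,"ay": 0,"az": -1.2145,"jaw": 100},
    {"tx": -0.2926,"ty": -0.3368,"tz": 0.0713,"ax": 0,"ay": 0,"az": -1.2145,"jaw": 100}
  ]
}}

```text
t: 2.1
tcp_pos: [0.424, -0.2463, 0.1596]
tool_rot: [-3.136, 0.116, -0.002]
force: [0.5, 1.0, -0.0]
finger_gap: 0.0855
```

```bash
cat > look.py <<'E'
from go import *
def look(name,X,r=70):
    o=[]
    for n in('side','top'):
        p=env.grab_frame(n); save(p,n+name)
        u,v=proj(p,[X])[0].astype(int); u=np.clip(u,r,640-r);v=np.clip(v,r,480-r)
        o.append(cv2.resize(p['image'][v-r:v+r,u-r:u+r,::-1],(400,400),interpolation=cv2.INTER_CUBIC))
    cv2.imwrite('pics/c%s.png'%name,np.hstack(o))
E
python3 - <<'E'
from look import *
plan(.4201,-.2543,.018,-4.9)
look('2',[.42,-.254,.1])
E
```

```text
t 2.1 tcp [ 0.424  -0.2463  0.1596] xaxis yaw -4.24 gap 0.0855 F [ 0.5  1.  -0. ]
shift t [-0.0035  0.0087  0.1415] turn a [-0.0033 -0.0012  0.0115] dist 0.142 rows 3.4
```

View pics/c2.png

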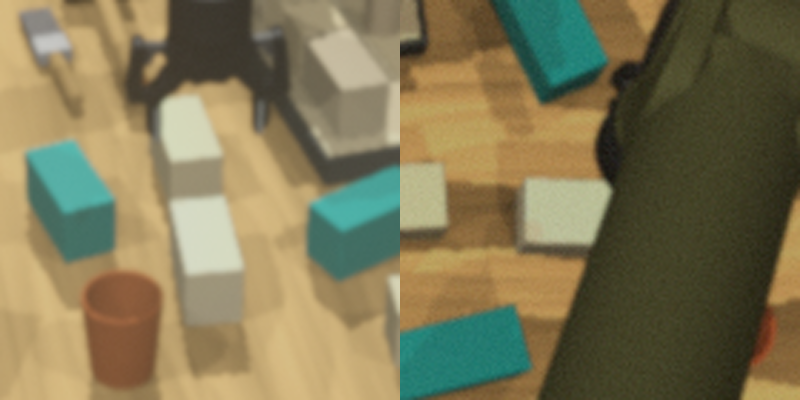

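```bash
python3 go.py .4201 -.2543 .018 -4.9
```

```text
t 2.2 tcp [ 0.4208 -0.253   0.1601] xaxis yaw -4.68 gap 0.0854 F [-0.3 -1.5 -0.4]
shift t [-0.0006  0.0013  0.1421] turn a [0.0005 0.0001 0.0039] dist 0.142 rows 3.4
```

Request:
{"method": "jog_arm", "body": {
  "motion": [
    {"tx": 0,"ty": 0,"tz": 0.02,"ax": 0,"ay": 0,"az": 0,"jaw": 100},
    {"tx": 0,"ty": 0,"tz": 0.05,"ax": 0,"ay": 0,"az": 0,"jaw": 100},
    {"tx": 0,"ty": 0,"tz": 0.08,"ax": 0,"ay": 0,"az": 0,"jaw": 100},
    {"tx": 0,"ty": 0,"tz": 0.105,"ax": 0,"ay": 0,"az": 0,"jaw": 100},
    {"tx": 0,"ty": 0,"tz": 0.122,"ax": 0,"ay": 0,"az": 0,"jaw": 100},
    {"tx": 0,"ty": 0,"tz": 0.133,"ax": 0,"ay": 0,"az": 0,"jaw": 100},
    {"tx": 0,"ty": 0,"tz": 0.139,"ax": 0,"ay": 0,"az": 0,"jaw": 100},
    {"tx": 0,"ty": 0,"tz": 0.142,"ax": 0,"ay": 0,"az": 0,"jaw": 100},
    {"tx": 0,"ty": 0,"tz": 0.142,"ax": 0,"ay": 0,"az": 0,"jaw": 100}
  ]
}}

```text
t: 2.95
tcp_pos: [0.4201, -0.2551, 0.0182]
tool_rot: [3.138, -0.136, 0.0]
force: [0.4, 0.4, 0.1]
finger_gap: 0.0852
```

```bash
python3 - <<'E'
from look import *
plan(.4201,-.2543,.018,-4.9)
look('3',[.42,-.254,.05],50)
E
```

```text
t 2.95 tcp [ 0.4201 -0.2551  0.0182] xaxis yaw -4.96 gap 0.0852 F [0.4 0.4 0.1]
shift t [-0.0001 -0.0008  0.0002] turn a [ 0.0004 -0.0003 -0.001 ] dist 0.001 rows 0.0
```

View pics/c3.png

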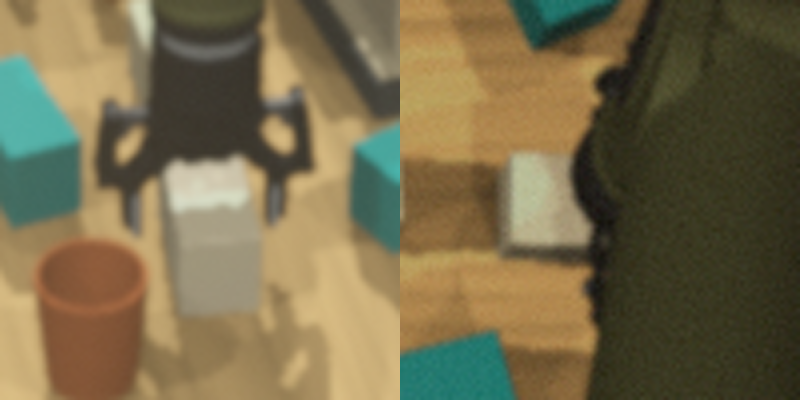

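Request:
{"method": "jog_arm", "body": {
  "motion": [
    {"tx": 0,"ty": 0,"tz": 0,"ax": 0,"ay": 0,"az": 0,"jaw": 80},
    {"tx": 0,"ty": 0,"tz": 0,"ax": 0,"ay": 0,"az": 0,"jaw": 73},
    {"tx": 0,"ty": 0,"tz": 0,"ax": 0,"ay": 0,"az": 0,"jaw": 68},
    {"tx": 0,"ty": 0,"tz": 0,"ax": 0,"ay": 0,"az": 0,"jaw": 65},
    {"tx": 0,"ty": 0,"tz": 0,"ax": 0,"ay": 0,"az": 0,"jaw": 60},
    {"tx": 0,"ty": 0,"tz": 0,"ax": 0,"ay": 0,"az": 0,"jaw": 50},
    {"tx": 0,"ty": 0,"tz": 0,"ax": 0,"ay": 0,"az": 0,"jaw": 40},
    {"tx": 0,"ty": 0,"tz": 0,"ax": 0,"ay": 0,"az": 0,"jaw": 40}
  ]
}}

```text
t: 3.72
tcp_pos: [0.4216, -0.2548, 0.0192]
tool_rot: [3.137, -0.134, 0.004]
force: [2.0, 0.7, 7.0]
finger_gap: 0.0544
```

```bash
python3 - <<'E'
from look import *
plan(.4201,-.2543,.018,-4.9)
look('4',[.42,-.254,.05],50)
E
```

```text
t 3.72 tcp [ 0.4216 -0.2548  0.0192] xaxis yaw -4.88 gap 0.0544 F [2.  0.7 7. ]
shift t [-0.0015 -0.0004  0.0012] turn a [ 0.0014 -0.0027  0.0004] dist 0.002 rows 0.0
```

View pics/c4.png

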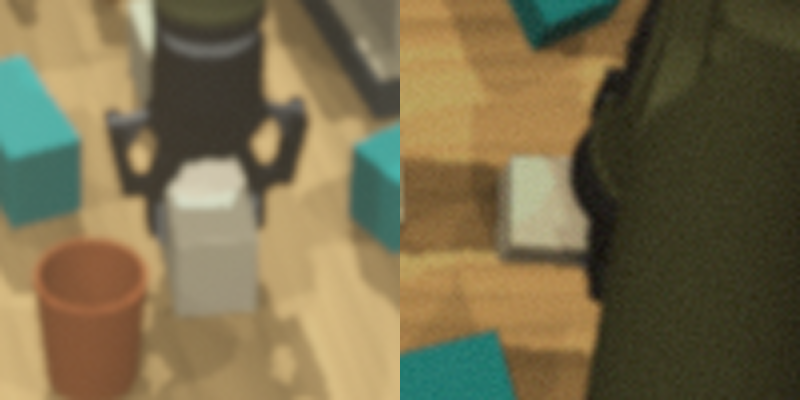

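```bash
cat > rel.py <<'E'
import numpy as np,sys
def rel(c,g):
    """c,g: commanded/goal (x,y,z,yawdeg). tool z down, y = z cross x"""
    t=np.radians(c[3]); X=np.array([np.cos(t),np.sin(t)]); Y=np.array([np.sin(t),-np.cos(t)])
    d=np.array(g[:2])-np.array(c[:2]); 
    print('tx %.4f ty %.4f tz %.4f az %.4f'%(d@X,d@Y,c[2]-g[2],-np.radians(g[3]-c[3])))
if __name__=='__main__':
    a=list(map(float,sys.argv[1:])); rel(a[:4],a[4:])
E
python3 rel.py .4201 -.2543 .018 -4.9 .6166 .016 .26 4.93
```

```text
tx 0.1727 ty -0.2861 tz -0.2420 az -0.1716
```

Request:
{"method": "jog_arm", "body": {
  "motion": [
    {"tx": 0,"ty": 0,"tz": -0.005,"ax": 0,"ay": 0,"az": 0,"jaw": 40},
    {"tx": 0,"ty": 0,"tz": -0.02,"ax": 0,"ay": 0,"az": 0,"jaw": 40},
    {"tx": 0,"ty": 0,"tz": -0.045,"ax": 0,"ay": 0,"az": 0,"jaw": 40},
    {"tx": 0,"ty": 0,"tz": -0.08,"ax": 0,"ay": 0,"az": 0,"jaw": 40},
    {"tx": 0,"ty": 0,"tz": -0.115,"ax": 0,"ay": 0,"az": 0,"jaw": 40},
    {"tx": 0.01,"ty": -0.016,"tz": -0.15,"ax": 0,"ay": 0,"az": -0.01,"jaw": 40},
    {"tx": 0.026,"ty": -0.043,"tz": -0.175,"ax": 0,"ay": 0,"az": -0.03,"jaw": 40},
    {"tx": 0.045,"ty": -0.074,"tz": -0.195,"ax": 0,"ay": 0,"az": -0.05,"jaw": 40},
    {"tx": 0.063,"ty": -0.105,"tz": -0.212,"ax": 0,"ay": 0,"az": -0.07,"jaw": 40},
    {"tx": 0.082,"ty": -0.136,"tz": -0.225,"ax": 0,"ay": 0,"az": -0.09,"jaw": 40},
    {"tx": 0.1,"ty": -0.166,"tz": -0.235,"ax": 0,"ay": 0,"az": -0.11,"jaw": 40},
    {"tx": 0.118,"ty": -0.196,"tz": -0.24,"ax": 0,"ay": 0,"az": -0.13,"jaw": 40}
  ]
}}

```text
t: 4.82
tcp_pos: [0.5546, -0.0677, 0.259]
tool_rot: [3.14, 0.071, -0.0]
force: [0.4, -1.0, -3.1]
finger_gap: 0.0545
```

```bash
python3 go.py .6166 .016 .26 4.93
```

```text
t 4.82 tcp [ 0.5546 -0.0677  0.259 ] xaxis yaw 2.58 gap 0.0545 F [ 0.4 -1.  -3.1]
shift t [ 0.0657 -0.0809 -0.0011] turn a [ 0.0008  0.0003 -0.041 ] dist 0.104 rows 2.5
```

```bash
python3 rel.py .5544 -.0691 .258 2.55 .6166 .016 .23 4.93
```

```text
tx 0.0659 ty -0.0822 tz 0.0280 az -0.0415
```

Request:
{"method": "jog_arm", "body": {
  "motion": [
    {"tx": 0.017,"ty": -0.021,"tz": 0,"ax": 0,"ay": 0,"az": -0.012,"jaw": 40},
    {"tx": 0.033,"ty": -0.041,"tz": 0,"ax": 0,"ay": 0,"az": -0.023,"jaw": 40},
    {"tx": 0.047,"ty": -0.058,"tz": 0.005,"ax": 0,"ay": 0,"az": -0.032,"jaw": 40},
    {"tx": 0.057,"ty": -0.071,"tz": 0.014,"ax": 0,"ay": 0,"az": -0.037,"jaw": 40},
    {"tx": 0.063,"ty": -0.079,"tz": 0.022,"ax": 0,"ay": 0,"az": -0.04,"jaw": 40},
    {"tx": 0.0659,"ty": -0.0822,"tz": 0.028,"ax": 0,"ay": 0,"az": -0.0415,"jaw": 40},
    {"tx": 0.0659,"ty": -0.0822,"tz": 0.028,"ax": 0,"ay": 0,"az": -0.0415,"jaw": 40},
    {"tx": 0.0659,"ty": -0.0822,"tz": 0.028,"ax": 0,"ay": 0,"az": -0.0415,"jaw": 40}
  ]
}}

```text
t: 5.48
tcp_pos: [0.6157, 0.0147, 0.2291]
tool_rot: [3.138, 0.133, -0.004]
force: [-1.2, -0.5, -1.9]
finger_gap: 0.0545
```

```bash
python3 - <<'E'
from look import *
import pickle
plan(.6166,.016,.23,4.93)
look('5',[.6166,.016,.2],60)
plan(.6166,.016,.23,4.93)
E
```

```text
t 5.48 tcp [0.6157 0.0147 0.2291] xaxis yaw 4.87 gap 0.0545 F [-1.2 -0.5 -1.9]
shift t [ 0.001  -0.0013 -0.0009] turn a [ 0.0008  0.0025 -0.0011] dist 0.002 rows 0.0
t 5.58 tcp [0.6163 0.0143 0.2303] xaxis yaw 4.81 gap 0.0544 F [-0.6 -0.7 -2.1]
shift t [ 0.0004 -0.0017  0.0003] turn a [ 0.0012  0.0002 -0.0021] dist 0.002 rows 0.0
```

View pics/c5.png

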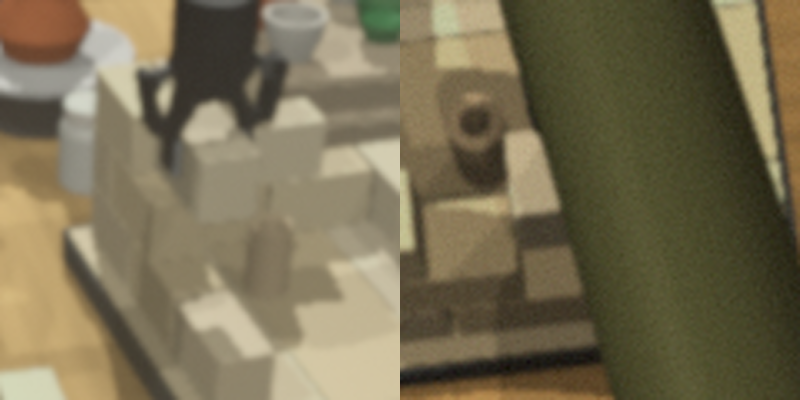

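```bash
cat > held.py <<'E'
from edge import *
L,W,H=.114,.055,.064
t=.0275
kk=lambda x0,x1,y0,y1,z0,z1,w: boxsegs(x1-x0,y1-y0,z1-z0,w,z0,(x0+x1)/2,(y0+y1)/2)
def yaw0fit(views,segs,xy,yaw,rng=3):
    # fit x,y only
    gs=[gray(p) for p in views]; x=np.array(xy,float); c,s=np.cos(yaw),np.sin(yaw)
    def T(v,P):
        P=np.array(P); return np.c_[v[0]+c*P[:,0]-s*P[:,1],v[1]+s*P[:,0]+c*P[:,1],P[:,2]]
    for it in range(8):
        obs=[]
        for vi,(p,g) in enumerate(zip(views,gs)):
            for S in segs[vi]:
                Wd=T(x,S); e=edgepts(p,g,Wd[0],Wd[1],rng=max(1.5,rng-.3*it))
                if e is None: continue
                tt,off,nrm,ok,q=e
                if ok.sum()<3: continue
                med=np.median(off[ok]); k=ok&(abs(off-med)<.8); obs.append((vi,S,tt[k],(q+off[:,None]*nrm)[k],nrm))
        def res(v):
            r=[]
            for vi,S,tt,o,nrm in obs:
                A,B=np.array(S[0]),np.array(S[1]); r.append((o-proj(views[vi],T(v,A+np.outer(tt,B-A))))@nrm)
            return np.concatenate(r)
        x=least_squares(res,x,loss='soft_l1',f_scale=.3,x_scale=.01).x
    out=[]
    for vi,S,tt,o,nrm in obs:
        A,B=np.array(S[0]),np.array(S[1]); out.append((np.round(1000*np.array(S)).astype(int).tolist(),round(float(np.mean((o-proj(views[vi],T(x,A+np.outer(tt,B-A))))@nrm)),2),len(tt)))
    return x,out,obs
def draw(p,segs,x,yaw,name,c):
    im=cv2.resize(p['image'][c[2]:c[3],c[0]:c[1],::-1],None,fx=5,fy=5,interpolation=cv2.INTER_CUBIC); C,Sn=np.cos(yaw),np.sin(yaw)
    for A in segs:
        P=np.array(A); Wd=np.c_[x[0]+C*P[:,0]-Sn*P[:,1],x[1]+Sn*P[:,0]+C*P[:,1],P[:,2]]
        q=(proj(p,Wd)-[c[0],c[2]]+.5)*5-.5
        cv2.line(im,*[tuple(int(round(a)) for a in u) for u in q],(0,0,255),1)
    cv2.imwrite('pics/'+name+'.png',im)
E
python3 - <<'E'
from held import *
s=env.get_state(); tcp=s['tcp_pos']; M=R.from_rotvec(s['tool_rot']).as_matrix(); yaw=np.arctan2(M[1,0],M[0,0])
ps=env.grab_frame('side'); pt=env.grab_frame('top'); pickle.dump((ps,pt),open('f5.pkl','wb'))
print(env.get_state()['tcp_pos'].round(4))
zb=tcp[2]-.0190
# brick local: x=across(wall x), y=along
S=kk(-t,t,-.057,.057,zb,zb+H,['t-y','b-y'])+[((-t,-.057,zb),(-t,-.057,zb+H)),((t,-.057,zb),(t,-.057,zb+H))]
T=kk(-t,t,.040,.057,zb,zb+H,['t+y','t+x','t-x'])
for n,p,sg,c in(('side',ps,S,(330,450,150,250)),('top',pt,T,(220,340,140,240))):
    x,r,_=yaw0fit([p],[sg],tcp[:2],yaw); print(n,x.round(4),(x-tcp[:2]).round(4)); print(*r,sep='\n'); draw(p,sg,x,yaw,'held_'+n,c)
x,r,_=yaw0fit([ps,pt],[S,T],tcp[:2],yaw); print('both',x.round(4),(x-tcp[:2]).round(4))
E
python3 -c "
import cv2,numpy as np;cv2.imwrite('pics/h5.png',cv2.resize(np.hstack([cv2.imread('pics/held_side.png'),cv2.imread('pics/held_top.png')]),(800,333)))"
```

```text
[0.6166 0.0146 0.2307]
side [0.6141 0.0133] [-0.0022 -0.001 ]
([[-28, -57, 275], [28, -57, 275]], 0.39, 18)
([[-28, -57, 211], [28, -57, 211]], -0.42, 17)
([[-28, -57, 211], [-28, -57, 275]], -0.06, 19)
([[28, -57, 211], [28, -57, 275]], 0.16, 9)
top [0.6133 0.0141] [-0.003  -0.0002]
([[-28, 57, 275], [28, 57, 275]], 0.03, 25)
([[28, 40, 275], [28, 57, 275]], -0.08, 8)
([[-28, 40, 275], [-28, 57, 275]], 0.08, 8)
both [0.6136 0.014 ] [-0.0027 -0.0003]
```

View pics/h5.png

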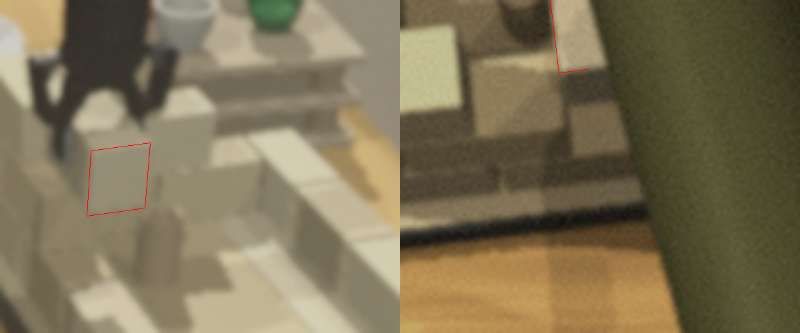

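```bash
python3 - <<'E'
from held import *
ps,pt=pickle.load(open('f5.pkl','rb'))
c=(325,405,150,225)
cv2.imwrite('pics/s5.png',cv2.resize(ps['image'][c[2]:c[3],c[0]:c[1],::-1],None,fx=8,fy=8,interpolation=cv2.INTER_CUBIC))
E
```

```text
(no output)
```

View pics/s5.png

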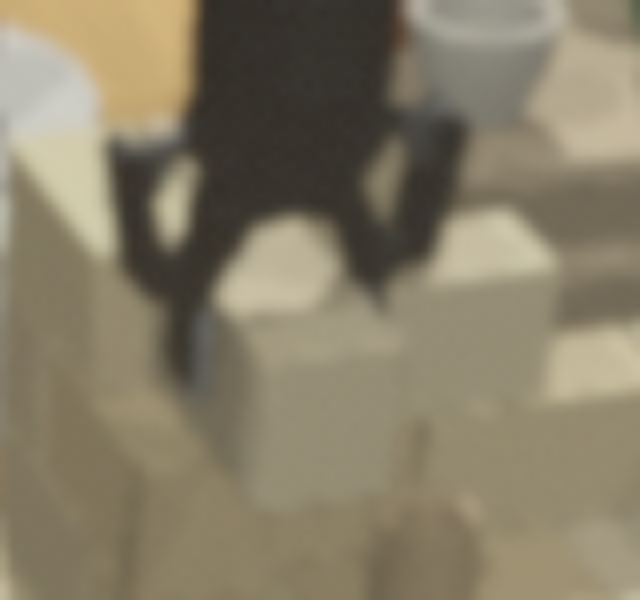

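```bash
python3 - <<'E'
from held import *
ps,pt=pickle.load(open('f5.pkl','rb'))
s=env.get_state(); tcp=np.array([.6165,.0145,.2306]); yaw=np.radians(4.83); zb=tcp[2]-.019
S=kk(-t,t,-.057,.057,zb,zb+H,['t-y','b-y'])+[((-t,-.057,zb),(-t,-.057,zb+H)),((t,-.057,zb),(t,-.057,zb+H)),((-t,-.057,zb+H),(-t,-.02,zb+H))]
def o(x,name,c=(325,405,150,225),f=8):
    im=cv2.resize(ps['image'][c[2]:c[3],c[0]:c[1],::-1],None,fx=f,fy=f,interpolation=cv2.INTER_CUBIC);C,Sn=np.cos(yaw),np.sin(yaw)
    for A in S:
        P=np.array(A); Wd=np.c_[x[0]+C*P[:,0]-Sn*P[:,1],x[1]+Sn*P[:,0]+C*P[:,1],P[:,2]]
        q=(proj(ps,Wd)-[c[0],c[2]]+.5)*f-.5
        cv2.line(im,*[tuple(int(round(a)) for a in u) for u in q],(0,0,255),1)
    return im
a=o([.6141,.0133],''); b=o([.6165,.0145],'')
cv2.imwrite('pics/s6.png',np.hstack([a[200:,100:500],b[200:,100:500]]))
E
```

```text
(no output)
```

View pics/s6.png

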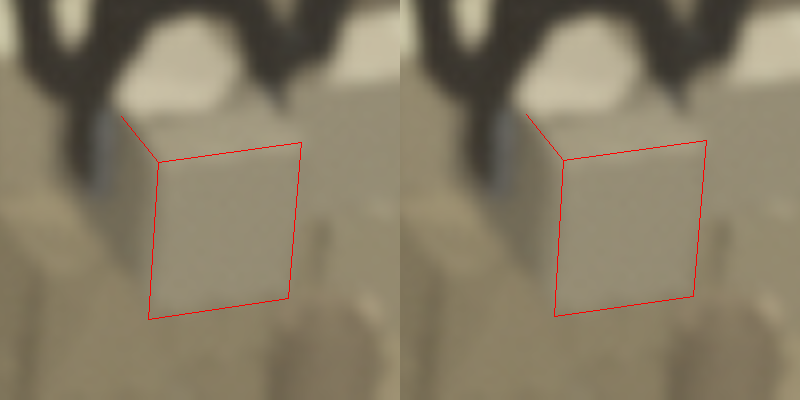

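Request:
{"method": "jog_arm", "body": {
  "motion": [
    {"tx": 0.001,"ty": 0,"tz": 0.01,"ax": 0,"ay": 0,"az": -0.002,"jaw": 40},
    {"tx": 0.002,"ty": 0,"tz": 0.028,"ax": 0,"ay": 0,"az": -0.002,"jaw": 40},
    {"tx": 0.0027,"ty": -0.0002,"tz": 0.048,"ax": 0,"ay": 0,"az": -0.002,"jaw": 40},
    {"tx": 0.0027,"ty": -0.0002,"tz": 0.066,"ax": 0,"ay": 0,"az": -0.002,"jaw": 40},
    {"tx": 0.0027,"ty": -0.0002,"tz": 0.08,"ax": 0,"ay": 0,"az": -0.002,"jaw": 40},
    {"tx": 0.0027,"ty": -0.0002,"tz": 0.09,"ax": 0,"ay": 0,"az": -0.002,"jaw": 40},
    {"tx": 0.0027,"ty": -0.0002,"tz": 0.095,"ax": 0,"ay": 0,"az": -0.002,"jaw": 40},
    {"tx": 0.0027,"ty": -0.0002,"tz": 0.097,"ax": 0,"ay": 0,"az": -0.002,"jaw": 40},
    {"tx": 0.0027,"ty": -0.0002,"tz": 0.097,"ax": 0,"ay": 0,"az": -0.002,"jaw": 40}
  ]
}}

```text
t: 6.43
tcp_pos: [0.6194, 0.0164, 0.1331]
tool_rot: [3.139, 0.138, 0.0]
force: [0.3, -0.9, -2.5]
finger_gap: 0.0545
```

```bash
cat > chk.py <<'E'
from held import *
def over(p,segs,x,yaw,c,f):
    im=cv2.resize(p['image'][c[2]:c[3],c[0]:c[1],::-1],None,fx=f,fy=f,interpolation=cv2.INTER_CUBIC);C,Sn=np.cos(yaw),np.sin(yaw)
    for A in segs:
        P=np.array(A); Wd=np.c_[x[0]+C*P[:,0]-Sn*P[:,1],x[1]+Sn*P[:,0]+C*P[:,1],P[:,2]]
        q=(proj(p,Wd)-[c[0],c[2]]+.5)*f-.5
        cv2.line(im,*[tuple(int(round(a)) for a in u) for u in q],(0,0,255),1)
    return im
E
python3 - <<'E'
from chk import *
from go import plan
plan(.6193,.017,.133,4.95)
ps=env.grab_frame('side'); pt=env.grab_frame('top'); pickle.dump((ps,pt),open('f7.pkl','wb'))
plan(.6193,.017,.133,4.95)
a=cv2.resize(ps['image'][165:265,325:425,::-1],None,fx=6,fy=6,interpolation=cv2.INTER_CUBIC)
cv2.imwrite('pics/s7.png',a)
a=cv2.resize(pt['image'][130:230,200:330,::-1],None,fx=6,fy=6,interpolation=cv2.INTER_CUBIC)
cv2.imwrite('pics/t7.png',a)
E
```

```text
t 6.43 tcp [0.6194 0.0164 0.1331] xaxis yaw 5.04 gap 0.0545 F [ 0.3 -0.9 -2.5]
shift t [-0.0001 -0.0006  0.0001] turn a [ 0.     -0.0002  0.0016] dist 0.001 rows 0.0
t 6.53 tcp [0.6199 0.0165 0.134 ] xaxis yaw 5.04 gap 0.0544 F [ 0.   1.  -2.6]
shift t [-0.0006 -0.0005  0.001 ] turn a [ 0.0002 -0.0017  0.0016] dist 0.001 rows 0.0
```

View pics/s7.png

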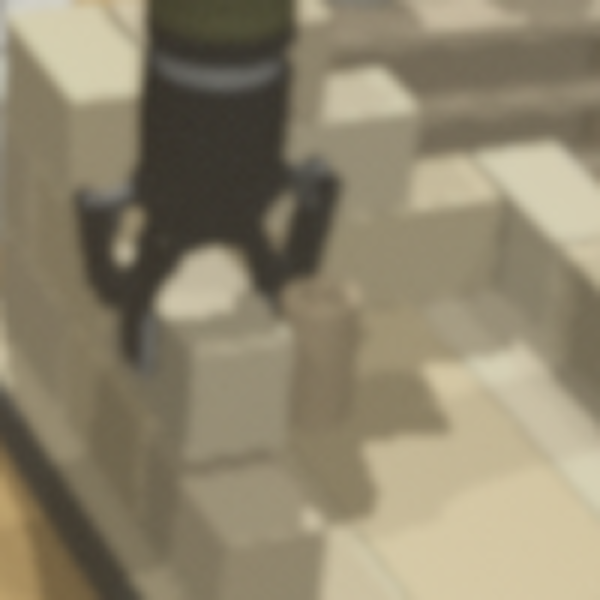

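View pics/t7.png

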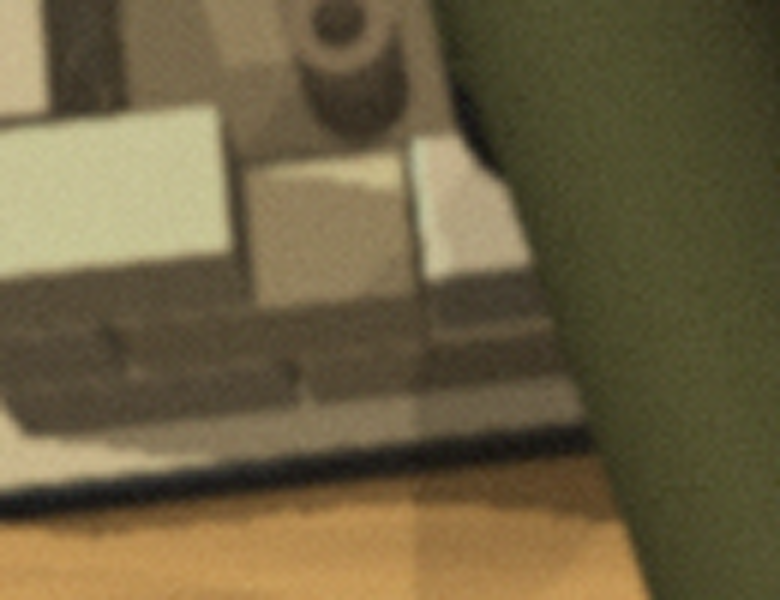

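```bash
cat > m7.py <<'E'
from chk import *
import sys
ps,pt=pickle.load(open('f7.pkl','rb'))
tcp=np.array([.6199,.0165,.1338]); yaw=np.radians(5.0); zb=tcp[2]-.019
S=kk(-t,t,-.057,.057,zb,zb+H,['t-y','b-y'])+[((-t,-.057,zb),(-t,-.057,zb+H)),((t,-.057,zb),(t,-.057,zb+H)),((-t,-.057,zb+H),(-t,-.03,zb+H))]
T=kk(-t,t,.038,.057,zb,zb+H,['t+y','t-x'])+[((t,.05,zb+H),(t,.057,zb+H))]
T2=kk(-t,t,.004,.059,.104,.168,['t-x','t+x'])+kk(-t,t,.002,.059,.104,.168,['t-y'])
N=kk(-t,t,.061,.175,.168,.232,['t-x','t+x','t-y','t+y'])
K0=(.6104,.0751); ky=np.radians(4.95)
K1=kk(-t,t,-.175,-.061,.04,.104,['t-x','t-y'])
Ks=kk(-t,t,-.175,-.090,.04,.104,['t-x','t+x','t-y'])+kk(-t,t,-.175,-.061,.04,.104,['b-y'])
for n,p,sg,kg in(('side',ps,S,Ks+N[:1]+N[2:3]),('top',pt,T,N+T2[:2])):
    x,r,_=yaw0fit([p],[sg],tcp[:2]-[.002,0],yaw); k,rk,_=yaw0fit([p],[kg],K0,ky)
    d=x-k; c,s=np.cos(ky),np.sin(ky); print(n,'brick',x.round(4),'kiln',k.round(4),'local',np.round([c*d[0]+s*d[1],-s*d[0]+c*d[1]],4)); print(*r,sep='\n');print(*rk,sep='\n')
    cc,f=((335,425,165,265),6) if n=='side' else ((200,330,130,230),6)
    im=over(p,sg,x,yaw,cc,f); cv2.imwrite('pics/o7'+n+'.png',im)
E
python3 m7.py
```

```text
side brick [0.6212 0.0227] kiln [0.6132 0.0736] local [ 0.0036 -0.0514]
([[-28, -57, 179], [28, -57, 179]], -0.29, 17)
([[-28, -57, 115], [28, -57, 115]], 0.2, 17)
([[-28, -57, 115], [-28, -57, 179]], 0.09, 18)
([[28, -57, 115], [28, -57, 179]], -0.04, 18)
([[-28, -57, 179], [-28, -30, 179]], -0.24, 5)
([[-28, -175, 104], [-28, -90, 104]], -0.07, 18)
([[28, -175, 104], [28, -90, 104]], 0.04, 14)
([[-28, -175, 104], [28, -175, 104]], 0.21, 17)
([[-28, -175, 40], [28, -175, 40]], -0.23, 17)
([[-28, 61, 232], [-28, 175, 232]], 0.05, 18)
([[-28, 61, 232], [28, 61, 232]], 0.02, 15)
top brick [0.6168 0.0157] kiln [0.6105 0.0745] local [ 0.0011 -0.0592]
([[-28, 57, 179], [28, 57, 179]], 0.0, 23)
([[-28, 38, 179], [-28, 57, 179]], 0.0, 8)
([[-28, 61, 232], [-28, 175, 232]], 0.06, 54)
([[28, 61, 232], [28, 175, 232]], -0.13, 54)
([[-28, 61, 232], [28, 61, 232]], -0.13, 24)
([[-28, 175, 232], [28, 175, 232]], 0.14, 24)
([[-28, 4, 168], [-28, 59, 168]], 0.07, 24)
([[28, 4, 168], [28, 59, 168]], 0.05, 24)
```

View pics/o7side.png

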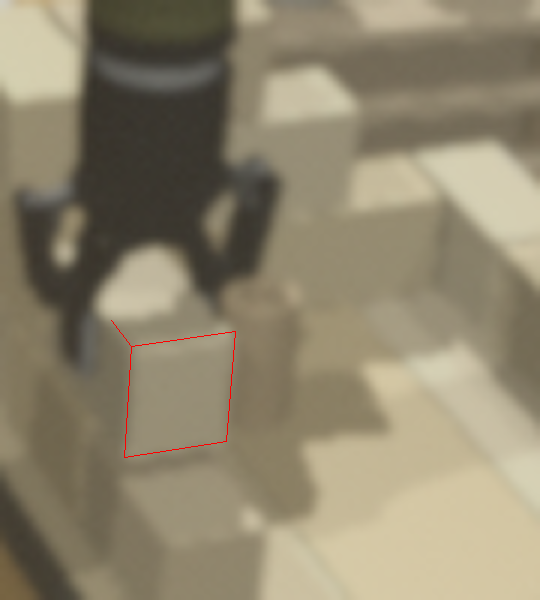

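View pics/o7top.png

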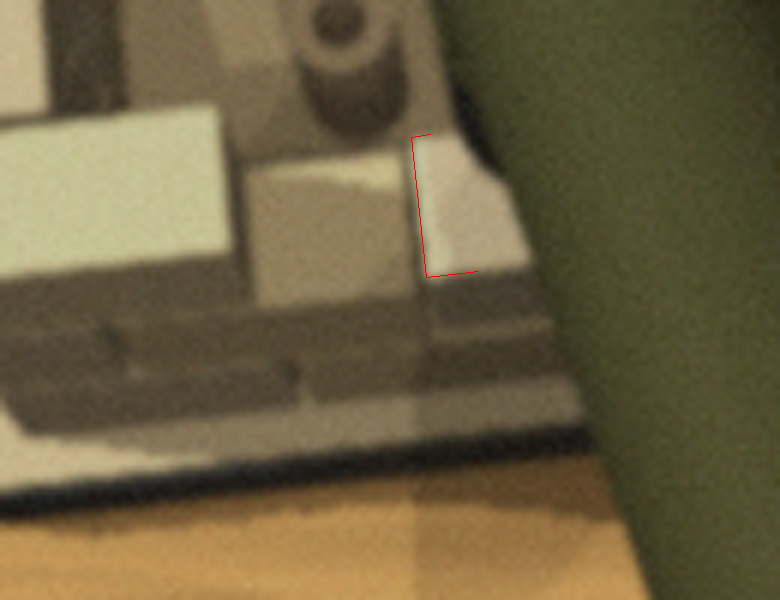

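```bash
cat > joint.py <<'E'
from chk import *
KREF=np.array([.6115,.0748]); KY=np.radians(4.94)
NN=kk(-t,t,.061,.175,.168,.232,['t-x','t+x','t-y','t+y'])
def align(p,kg,K0=(.6110,.0748)):
    k,rk,_=yaw0fit([p],[kg],K0,KY)
    q=dict(p); q['position']=np.array(p['position'],float)-np.array([k[0]-KREF[0],k[1]-KREF[1],0]); return q,k
def jfit(views,segs,x0,yawfree=True):
    """segs with z relative to brick bottom; x0=(x,y,z,yaw)"""
    gs=[gray(p) for p in views]; x=np.array(x0,float)
    if not yawfree: y0=x[3]; x=x[:3]
    def T(v,P):
        yw=v[3] if yawfree else y0
        P=np.array(P);c,s=np.cos(yw),np.sin(yw); return np.c_[v[0]+c*P[:,0]-s*P[:,1],v[1]+s*P[:,0]+c*P[:,1],P[:,2]+v[2]]
    for it in range(10):
        obs=[]
        for vi,(p,g) in enumerate(zip(views,gs)):
            for S in segs[vi]:
                Wd=T(x,S); e=edgepts(p,g,Wd[0],Wd[1],rng=max(1.5,3.5-.3*it))
                if e is None: continue
                tt,off,nrm,ok,q=e
                if ok.sum()<3: continue
                med=np.median(off[ok]); k=ok&(abs(off-med)<.8); obs.append((vi,S,tt[k],(q+off[:,None]*nrm)[k],nrm))
        def one(v,o):
            vi,S,tt,ob,nrm=o; A,B=np.array(S[0]),np.array(S[1]); return (ob-proj(views[vi],T(v,A+np.outer(tt,B-A))))@nrm
        x=least_squares(lambda v:np.concatenate([one(v,o) for o in obs]),x,loss='soft_l1',f_scale=.3,x_scale=.01).x
    return x,[(o[0],np.round(1000*np.array(o[1])).astype(int).tolist(),round(float(one(x,o).mean()),2),len(o[2])) for o in obs]
def local(x):
    d=np.array(x[:2])-KREF; c,s=np.cos(KY),np.sin(KY); return np.round([c*d[0]+s*d[1],-s*d[0]+c*d[1]],4)
E
python3 - <<'E'
from joint import *
ps,pt=pickle.load(open('f7.pkl','rb'))
Ks=kk(-t,t,-.175,-.090,.04,.104,['t-x','t+x','t-y'])+kk(-t,t,-.175,-.061,.04,.104,['b-y'])+NN[:1]+NN[2:3]
Kt=NN+kk(-t,t,.004,.059,.104,.168,['t-x','t+x'])
s2,ks=align(ps,Ks); t2,kt=align(pt,Kt); print(ks.round(4),kt.round(4))
S=kk(-t,t,-.057,.057,0,H,['t-y','b-y'])+[((-t,-.057,0),(-t,-.057,H)),((t,-.057,0),(t,-.057,H)),((-t,-.057,H),(-t,-.03,H))]
T=kk(-t,t,.038,.057,0,H,['t+y','t-x'])+[((t,.045,H),(t,.057,H))]
for yf in(0,1):
    x,r=jfit([s2,t2],[S,T],[.6175,.016,.118,np.radians(5.04)],yf); print(x.round(4),local(x)); print(*r,sep='\n')
E
```

```text
[0.6132 0.0736] [0.6105 0.0745]
[0.6161 0.0155 0.1198] [-0.0005 -0.0595]
(0, [[-28, -57, 64], [28, -57, 64]], -0.31, 17)
(0, [[-28, -57, 0], [28, -57, 0]], 0.16, 17)
(0, [[-28, -57, 0], [-28, -57, 64]], 0.15, 18)
(0, [[28, -57, 0], [28, -57, 64]], 0.01, 18)
(0, [[-28, -57, 64], [-28, -30, 64]], -0.22, 5)
(1, [[-28, 57, 64], [28, 57, 64]], -0.01, 23)
(1, [[-28, 38, 64], [-28, 57, 64]], -0.01, 8)
(1, [[28, 45, 64], [28, 57, 64]], -0.37, 5)
[0.6158 0.0155 0.1201 0.1026] [-0.0008 -0.0594]
(0, [[-28, -57, 64], [28, -57, 64]], -0.24, 17)
(0, [[-28, -57, 0], [28, -57, 0]], 0.19, 17)
(0, [[-28, -57, 0], [-28, -57, 64]], 0.08, 18)
(0, [[28, -57, 0], [28, -57, 64]], -0.05, 18)
(0, [[-28, -57, 64], [-28, -30, 64]], -0.24, 5)
(1, [[-28, 57, 64], [28, 57, 64]], 0.0, 23)
(1, [[-28, 38, 64], [-28, 57, 64]], 0.12, 8)
(1, [[28, 45, 64], [28, 57, 64]], -0.14, 5)
```

Request:
{"method": "jog_arm", "body": {
  "motion": [
    {"tx": 0.0004,"ty": -0.0004,"tz": 0.003,"ax": 0,"ay": 0,"az": 0,"jaw": 40},
    {"tx": 0.0004,"ty": -0.0004,"tz": 0.006,"ax": 0,"ay": 0,"az": 0,"jaw": 40},
    {"tx": 0.0004,"ty": -0.0004,"tz": 0.008,"ax": 0,"ay": 0,"az": 0,"jaw": 40},
    {"tx": 0.0004,"ty": -0.0004,"tz": 0.009,"ax": 0,"ay": 0,"az": 0,"jaw": 40},
    {"tx": 0.0004,"ty": -0.0004,"tz": 0.009,"ax": 0,"ay": 0,"az": 0,"jaw": 40}
  ]
}}

```text
t: 6.95
tcp_pos: [0.6194, 0.0167, 0.1236]
tool_rot: [3.138, 0.138, -0.001]
force: [0.8, 0.5, -2.1]
finger_gap: 0.0545
```

```bash
python3 - <<'E'
from joint import *
from go import plan
plan(.6193,.017,.124,4.95)
ps=env.grab_frame('side'); pt=env.grab_frame('top'); pickle.dump((ps,pt),open('f8.pkl','wb'))
plan(.6193,.017,.124,4.95)
Ks=kk(-t,t,-.175,-.090,.04,.104,['t-x','t+x','t-y'])+kk(-t,t,-.175,-.061,.04,.104,['b-y'])+NN[:1]+NN[2:3]
Kt=NN+kk(-t,t,.004,.059,.104,.168,['t-x','t+x'])
s2,ks=align(ps,Ks); t2,kt=align(pt,Kt); print(ks.round(4),kt.round(4))
S=kk(-t,t,-.057,.057,0,H,['t-y','b-y'])+[((-t,-.057,0),(-t,-.057,H)),((t,-.057,0),(t,-.057,H)),((-t,-.057,H),(-t,-.03,H))]
T=kk(-t,t,.038,.057,0,H,['t+y','t-x'])+[((t,.045,H),(t,.057,H))]
for yf in(0,1):
    x,r=jfit([s2,t2],[S,T],[.6175,.016,.11,np.radians(5.04)],yf); print(x.round(4),local(x)); print([q[2] for q in r])
cv2.imwrite('pics/s8.png',cv2.resize(ps['image'][165:265,325:425,::-1],None,fx=6,fy=6,interpolation=cv2.INTER_CUBIC))
E
```

```text
t 6.95 tcp [0.6194 0.0167 0.1236] xaxis yaw 5.05 gap 0.0545 F [ 0.8  0.5 -2.1]
shift t [-0.0001 -0.0003 -0.0004] turn a [0.0001 0.0006 0.0017] dist 0.0 rows 0.0
t 7.05 tcp [0.6196 0.0168 0.124 ] xaxis yaw 5.04 gap 0.0543 F [ 0.1 -0.2 -2.3]
shift t [-0.0003 -0.0002 -0.    ] turn a [0.0001 0.0001 0.0016] dist 0.0 rows 0.0
[0.6137 0.0744] [0.6105 0.0745]
[0.6157 0.015  0.111 ] [-0.001  -0.0599]
[-0.07, 0.13, 0.01, -0.19, -0.02, -0.03, -0.24]
[0.6153 0.015  0.1115 0.1042] [-0.0014 -0.0599]
[-0.03, 0.05, -0.04, -0.28, 0.0, 0.12, -0.09]
```

View pics/s8.png

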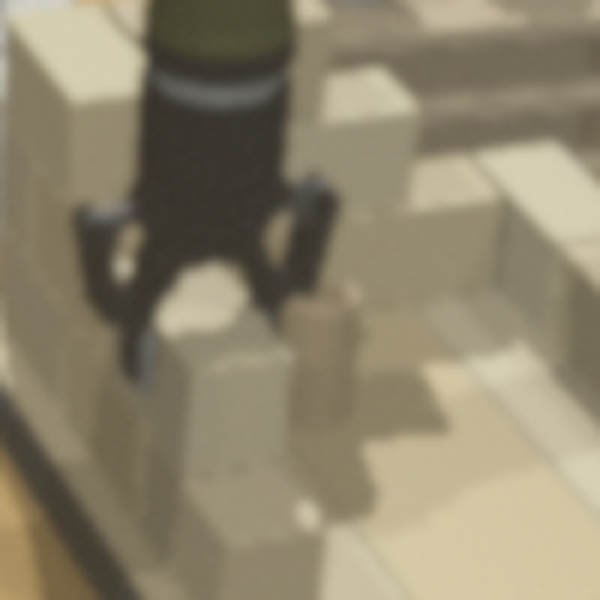

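Request:
{"method": "jog_arm", "body": {
  "motion": [
    {"tx": 0.0005,"ty": -0.0003,"tz": 0.001,"ax": 0,"ay": 0,"az": 0,"jaw": 40},
    {"tx": 0.0009,"ty": -0.0006,"tz": 0.002,"ax": 0,"ay": 0,"az": 0.002,"jaw": 40},
    {"tx": 0.0009,"ty": -0.0006,"tz": 0.003,"ax": 0,"ay": 0,"az": 0.002,"jaw": 40},
    {"tx": 0.0009,"ty": -0.0006,"tz": 0.003,"ax": 0,"ay": 0,"az": 0.002,"jaw": 40}
  ]
}}

```text
t: 7.38
tcp_pos: [0.6204, 0.0171, 0.1233]
tool_rot: [3.137, 0.135, -0.0]
force: [-6.8, -2.3, 10.3]
finger_gap: 0.0546
```

Request:
{"method": "jog_arm", "body": {
  "motion": [
    {"tx": 0,"ty": 0,"tz": 0.0008,"ax": 0,"ay": 0,"az": 0,"jaw": 40},
    {"tx": 0,"ty": 0,"tz": 0.0015,"ax": 0,"ay": 0,"az": 0,"jaw": 40},
    {"tx": 0,"ty": 0,"tz": 0.0015,"ax": 0,"ay": 0,"az": 0,"jaw": 40}
  ]
}}

```text
t: 7.63
tcp_pos: [0.6204, 0.0171, 0.1232]
tool_rot: [3.136, 0.135, 0.0]
force: [-10.0, -2.9, 17.2]
finger_gap: 0.0543
```

```bash
python3 - <<'E'
from joint import *
from go import plan
plan(.6193,.017,.124,4.95)
ps=env.grab_frame('side'); pt=env.grab_frame('top'); pickle.dump((ps,pt),open('f9.pkl','wb'))
plan(.6193,.017,.124,4.95)
Ks=kk(-t,t,-.175,-.090,.04,.104,['t-x','t+x','t-y'])+kk(-t,t,-.175,-.061,.04,.104,['b-y'])+NN[:1]+NN[2:3]
Kt=NN+kk(-t,t,.004,.059,.104,.168,['t-x','t+x'])
s2,ks=align(ps,Ks); t2,kt=align(pt,Kt); print(ks.round(4),kt.round(4))
S=kk(-t,t,-.057,.057,0,H,['t-y','b-y'])+[((-t,-.057,0),(-t,-.057,H)),((t,-.057,0),(t,-.057,H)),((-t,-.057,H),(-t,-.03,H))]
T=kk(-t,t,.038,.057,0,H,['t+y','t-x'])+[((t,.045,H),(t,.057,H))]
for yf in(0,1):
    x,r=jfit([s2,t2],[S,T],[.6175,.016,.106,np.radians(5.04)],yf); print(x.round(4),local(x)); print([q[2] for q in r])
cv2.imwrite('pics/s9.png',cv2.resize(ps['image'][165:265,325:425,::-1],None,fx=6,fy=6,interpolation=cv2.INTER_CUBIC))
cv2.imwrite('pics/t9.png',cv2.resize(pt['image'][130:230,200:330,::-1],None,fx=6,fy=6,interpolation=cv2.INTER_CUBIC))
# prop top centre from first top frame
p0s,p0=pickle.load(open('f0.pkl','rb'))
X=atz(p0,[[165+365/4,40+373/4]],.115)[0]; print('prop',X.round(4),local(X+[.0012,0,0]))
E
```

```text
t 7.63 tcp [0.6204 0.0171 0.1232] xaxis yaw 4.92 gap 0.0543 F [-10.   -2.9  17.2]
shift t [-0.0011  0.     -0.0008] turn a [ 0.0025  0.     -0.0006] dist 0.001 rows 0.0
t 7.73 tcp [0.6204 0.0171 0.1233] xaxis yaw 4.92 gap 0.0546 F [-10.   -2.2  17.3]
shift t [-0.0011  0.     -0.0007] turn a [ 0.0025 -0.0001 -0.0006] dist 0.001 rows 0.0
[0.6136 0.0739] [0.6105 0.0745]
[0.6162 0.0151 0.112 ] [-0.0004 -0.0599]
[-0.12, 0.15, 0.01, -0.24, -0.02, -0.03, -0.25]
[0.6158 0.015  0.1129 0.1075] [-0.0009 -0.0599]
[-0.04, 0.06, -0.05, -0.32, 0.01, 0.15, -0.08]
prop [0.7138 0.1074 0.115 ] [0.1059 0.0236]
```

View pics/s9.png

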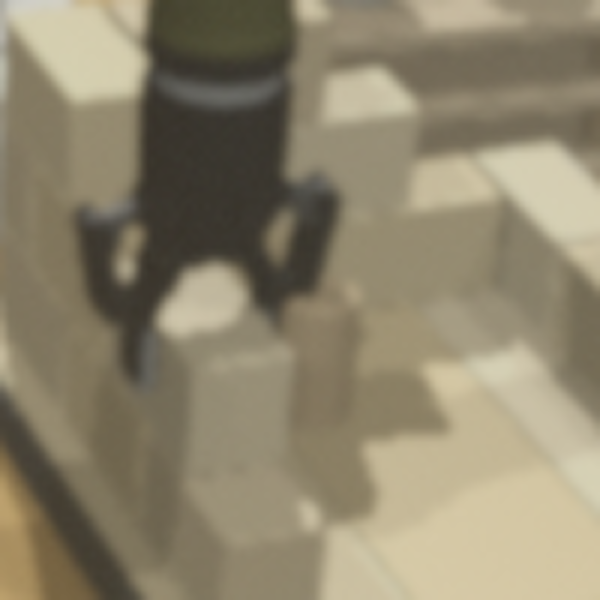

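View pics/t9.png

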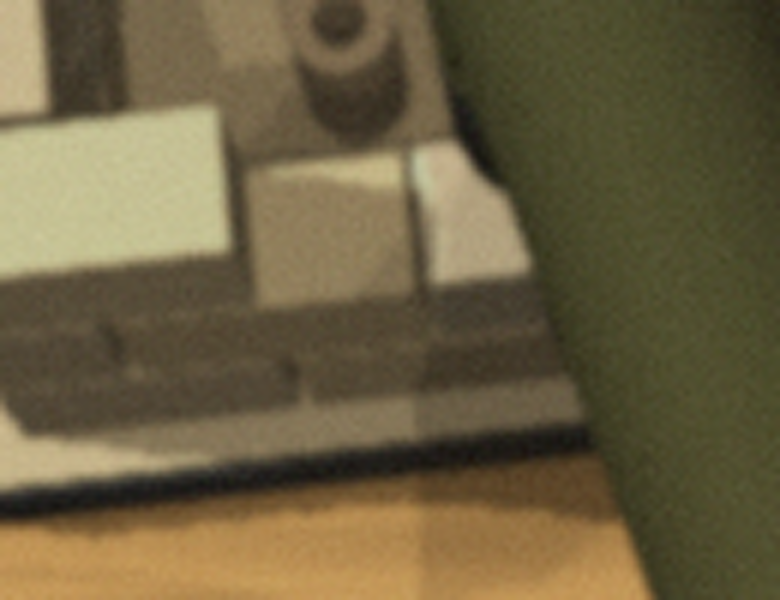

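```bash
python3 - <<'E'
from joint import *
ps,pt=pickle.load(open('f9.pkl','rb'))
Ks=kk(-t,t,-.175,-.120,.04,.104,['t-x','t+x','t-y'])+kk(-t,t,-.175,-.061,.04,.104,['b-y'])+NN[:1]+NN[2:3]
Kt=NN+kk(-t,t,.004,.059,.104,.168,['t-x','t+x'])
s2,ks=align(ps,Ks); t2,kt=align(pt,Kt); print(ks.round(4),kt.round(4))
def w(l): 
    l=np.atleast_2d(l);c,s=np.cos(KY),np.sin(KY); return np.c_[KREF[0]+c*l[:,0]-s*l[:,1],KREF[1]+s*l[:,0]+c*l[:,1],l[:,2]]
def lines(p,segs,c,f,col):
    im=cv2.resize(p['image'][c[2]:c[3],c[0]:c[1],::-1],None,fx=f,fy=f,interpolation=cv2.INTER_CUBIC)
    for sg,cl in zip(segs,col):
        q=(proj(p,w(sg))-[c[0],c[2]]+.5)*f-.5; cv2.line(im,*[tuple(int(round(a)) for a in u) for u in q],cl,1)
    return im
def bx(y,x=0,z=.104): return kk(x-t,x+t,y-.057,y+.057,z,z+H,['t-y','t+y','t-x','t+x','b-y'])+[((x-t,y-.057,z),(x-t,y-.057,z+H)),((x+t,y-.057,z),(x+t,y-.057,z+H))]
g=[(0,255,0)]*20; r=[(0,0,255)]*20
a=lines(s2,bx(-.059)+kk(-t,t,-.175,-.061,.04,.104,['t-x','t+x','t-y']),(345,395,200,260),8,r[:7]+g)
b=lines(t2,bx(-.059)[:4]+kk(-t,t,.002,.116,.104,.168,['t-x','t+x','t-y']),(235,300,145,205),7,r[:4]+g)
cv2.imwrite('pics/l9.png',np.hstack([a[:420],b[:420]])[:,:800])
E
```

```text
[0.6135 0.0739] [0.6105 0.0745]
```

View pics/l9.png

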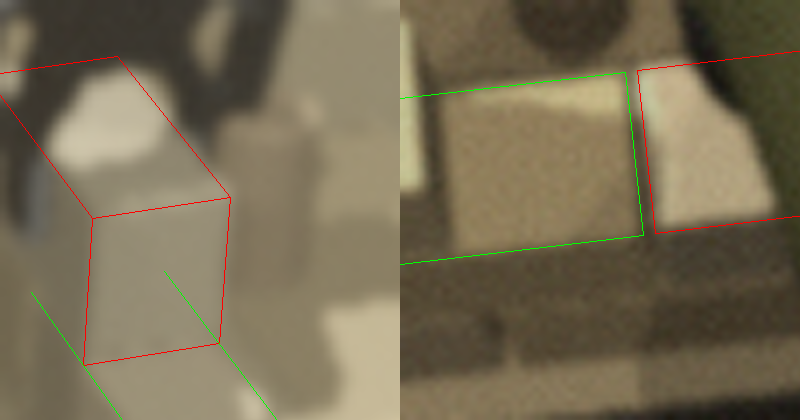

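```bash
python3 - <<'E'
from joint import *
ps,pt=pickle.load(open('f9.pkl','rb'))
im=ps['image'][205:255,340:385,::-1].astype(float); im=np.clip((im-60)*1.7,0,255).astype(np.uint8)
cv2.imwrite('pics/z9.png',cv2.resize(im,None,fx=12,fy=12,interpolation=cv2.INTER_CUBIC))
E
```

```text
(no output)
```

View pics/z9.png

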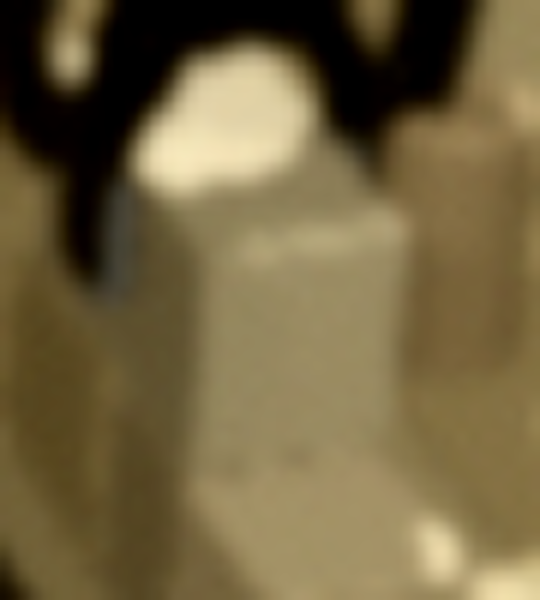

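```bash
python3 - <<'E'
from joint import *
ps,pt=pickle.load(open('f9.pkl','rb'))
c,s=np.cos(KY),np.sin(KY)
for nm,kg in(('3rd',NN),('2nd',kk(-t,t,.004,.059,.104,.168,['t-x','t+x'])+kk(-t,t,.002,.116,.104,.168,['t-y'])),('2nd-x',kk(-t,t,.004,.059,.104,.168,['t-x']))):
    k,r,_=yaw0fit([pt],[kg],(.6105,.0745),KY); print(nm,k.round(4),[q[1] for q in r])
    if nm=='2nd': K=k
z=.104
for T in(kk(-t,t,.038,.057,z,z+H,['t+y','t-x'])+[((t,.045,z+H),(t,.057,z+H))],kk(-t,t,.038,.057,z,z+H,['t+y','t-x']),kk(-t,t,.038,.057,z,z+H,['t+y'])+[((t,.045,z+H),(t,.057,z+H))]):
    x,r,_=yaw0fit([pt],[T],(.617,.016),np.radians(4.94)); d=x-K; print(x.round(4),np.round([c*d[0]+s*d[1],-s*d[0]+c*d[1]],4),[q[1:] for q in r])
E
```

```text
3rd [0.6104 0.0745] [0.08, -0.09, -0.14, 0.15]
2nd [0.6112 0.07  ] [-0.0, 0.0, -0.01]Traceback (most recent call last):
  File "<stdin>", line 5, in <module>
  File "held.py", line 24, in yaw0fit
    x=least_squares(res,x,loss='soft_l1',f_scale=.3,x_scale=.01).x
      ~~~~~~~~~~~~~^^^^^^^^^^^^^^^^^^^^^^^^^^^^^^^^^^^^^^^^^^^^^
    return func(*args, **kwargs)
    vector_fun = VectorFunction(
        fun_wrapped,
    ...<6 lines>...
        workers=workers
    )
    self._update_fun()
    ~~~~~~~~~~~~~~~~^^
    self.f = self.fun_wrapped(xp_copy(self.x))
             ~~~~~~~~~~~~~~~~^^^^^^^^^^^^^^^^^
    return np.atleast_1d(self.fun(x))
                         ~~~~~~~~^^^
    return self.f(x, *self.args, **self.kwargs)
           ~~~~~~^^^^^^^^^^^^^^^^^^^^^^^^^^^^^^
  File "held.py", line 23, in res
    return np.concatenate(r)
           ~~~~~~~~~~~~~~^^^
ValueError: need at least one array to concatenate
```

```bash
python3 - <<'E'
from joint import *
ps,pt=pickle.load(open('f9.pkl','rb'))
c,s=np.cos(KY),np.sin(KY); K=np.array([.6106,.0745]); z=.104
for T in(kk(-t,t,.038,.057,z,z+H,['t+y','t-x'])+[((t,.045,z+H),(t,.057,z+H))],kk(-t,t,.038,.057,z,z+H,['t+y','t-x']),kk(-t,t,.038,.057,z,z+H,['t+y'])+[((t,.045,z+H),(t,.057,z+H))]):
    x,r,_=yaw0fit([pt],[T],(.617,.016),np.radians(4.94),rng=2); d=x-K; print(x.round(4),np.round([c*d[0]+s*d[1],-s*d[0]+c*d[1]],4),[q[1:] for q in r])
# profile across gap in top view: average gray along wall-y at several local x
g=pt['image'].astype(float).mean(2)
for x in(-.015,-.005,.005):
    ys=np.arange(.012,-.016,-.001); 
    P=np.array([[K[0]+c*x-s*y,K[1]+s*x+c*y,.168] for y in ys]); q=proj(pt,P)
    print(x,map_coordinates(g,[q[:,1],q[:,0]],order=1).round(0).astype(int).tolist())
E
```

```text
[0.6175 0.0155] [ 0.0018 -0.0594] [(-0.01, 23), (0.06, 8), (-0.09, 5)]
[0.6178 0.0155] [ 0.0021 -0.0594] [(-0.01, 23), (0.0, 8)]
[0.617  0.0154] [ 0.0013 -0.0595] [(-0.01, 23), (-0.0, 5)]
-0.015 [108, 107, 106, 105, 103, 103, 102, 98, 92, 84, 74, 66, 71, 75, 88, 102, 116, 130, 142, 153, 160, 160, 160, 157, 154, 154, 155, 155]
-0.005 [122, 121, 119, 116, 117, 118, 113, 107, 99, 91, 83, 78, 75, 84, 93, 104, 116, 126, 136, 146, 154, 160, 160, 160, 158, 155, 154, 154]
0.005 [118, 118, 118, 119, 119, 118, 116, 110, 103, 92, 78, 72, 77, 85, 102, 120, 133, 145, 152, 156, 159, 162, 163, 164, 164, 162, 160, 158]
```

Request:
{"method": "jog_arm", "body": {
  "motion": [
    {"tx": 0,"ty": 0,"tz": -0.003,"ax": 0,"ay": 0,"az": 0,"jaw": 40},
    {"tx": 0,"ty": 0,"tz": -0.0055,"ax": 0,"ay": 0,"az": 0,"jaw": 40},
    {"tx": -0.001,"ty": -0.0002,"tz": -0.006,"ax": 0,"ay": 0,"az": 0,"jaw": 40},
    {"tx": -0.0018,"ty": -0.0004,"tz": -0.006,"ax": 0,"ay": 0,"az": 0,"jaw": 40},
    {"tx": -0.0018,"ty": -0.0004,"tz": -0.006,"ax": 0,"ay": 0,"az": 0,"jaw": 40}
  ]
}}

```text
t: 8.15
tcp_pos: [0.6182, 0.0178, 0.1249]
tool_rot: [-3.139, -0.135, 0.001]
force: [0.9, -0.1, -3.2]
finger_gap: 0.0544
```

```bash
cat > topfit.py <<'E'
from joint import *
from go import plan
def topx(zb,guess,name,yl=(.038,.057),K=None):
    pt=env.grab_frame('top'); ps=env.grab_frame('side'); pickle.dump((ps,pt),open(name+'.pkl','wb'))
    K,_,_=yaw0fit([pt],[NN],(.6105,.0745),KY) if K is None else (K,0,0)
    T=kk(-t,t,yl[0],yl[1],zb,zb+H,['t+y','t-x'])+[((t,.045,zb+H),(t,.057,zb+H))]
    x,r,_=yaw0fit([pt],[T],guess,KY,rng=2); d=x-K;c,s=np.cos(KY),np.sin(KY)
    print('K',K.round(4),'brick',x.round(4),'local',np.round([c*d[0]+s*d[1],-s*d[0]+c*d[1]],4),[q[1:] for q in r])
E
python3 - <<'E'
from topfit import *
plan(.6186,.017,.123,4.94)
tc=env.get_state()['tcp_pos']; topx(tc[2]-.0193,(tc[0]-.003,tc[1]-.001),'f10'); plan(.6186,.017,.123,4.94)
E
```

```text
t 8.15 tcp [0.6182 0.0178 0.1249] xaxis yaw 4.93 gap 0.0544 F [ 0.9 -0.1 -3.2]
shift t [0.0003 0.0008 0.0019] turn a [-0.0002  0.0009 -0.0001] dist 0.002 rows 0.1
K [0.6104 0.0746] brick [0.6154 0.0156] local [-0.0001 -0.0592] [(-0.0, 23), (0.05, 8), (-0.09, 5)]
t 8.25 tcp [0.6183 0.0177 0.1249] xaxis yaw 4.93 gap 0.0542 F [-0.1  0.1 -3.7]
shift t [0.0002 0.0007 0.0019] turn a [-0.0001  0.0008 -0.0002] dist 0.002 rows 0.0
```

Request:
{"method": "jog_arm", "body": {
  "motion": [
    {"tx": 0,"ty": 0,"tz": 0.0007,"ax": 0,"ay": 0,"az": 0,"jaw": 40},
    {"tx": 0,"ty": 0,"tz": 0.0013,"ax": 0,"ay": 0,"az": 0,"jaw": 40},
    {"tx": 0,"ty": 0,"tz": 0.0017,"ax": 0,"ay": 0,"az": 0,"jaw": 40},
    {"tx": 0,"ty": 0,"tz": 0.0017,"ax": 0,"ay": 0,"az": 0,"jaw": 40}
  ]
}}

```text
t: 8.58
tcp_pos: [0.6185, 0.0177, 0.1235]
tool_rot: [-3.139, -0.135, 0.001]
force: [-0.6, -0.6, -2.7]
finger_gap: 0.0543
```

Request:
{"method": "jog_arm", "body": {
  "motion": [
    {"tx": 0,"ty": 0,"tz": 0.0004,"ax": 0,"ay": 0,"az": 0,"jaw": 40},
    {"tx": 0,"ty": 0,"tz": 0.0008,"ax": 0,"ay": 0,"az": 0,"jaw": 40},
    {"tx": 0,"ty": 0,"tz": 0.001,"ax": 0,"ay": 0,"az": 0,"jaw": 40}
  ]
}}

```text
t: 8.83
tcp_pos: [0.6187, 0.0178, 0.1233]
tool_rot: [3.138, 0.135, 0.0]
force: [-2.3, 0.9, 2.2]
finger_gap: 0.0541
```

Request:
{"method": "jog_arm", "body": {
  "motion": [
    {"tx": 0,"ty": 0,"tz": 0,"ax": 0,"ay": 0,"az": 0,"jaw": 60},
    {"tx": 0,"ty": 0,"tz": 0,"ax": 0,"ay": 0,"az": 0,"jaw": 66},
    {"tx": 0,"ty": 0,"tz": 0,"ax": 0,"ay": 0,"az": 0,"jaw": 72},
    {"tx": 0,"ty": 0,"tz": 0,"ax": 0,"ay": 0,"az": 0,"jaw": 85},
    {"tx": 0,"ty": 0,"tz": 0,"ax": 0,"ay": 0,"az": 0,"jaw": 100},
    {"tx": 0,"ty": 0,"tz": 0,"ax": 0,"ay": 0,"az": 0,"jaw": 100},
    {"tx": 0,"ty": 0,"tz": 0,"ax": 0,"ay": 0,"az": 0,"jaw": 100}
  ]
}}

```text
t: 9.42
tcp_pos: [0.6187, 0.0177, 0.1228]
tool_rot: [3.139, 0.135, 0.0]
force: [-0.0, 1.3, 0.3]
finger_gap: 0.0856
```

Request:
{"method": "jog_arm", "body": {
  "motion": [
    {"tx": 0,"ty": 0,"tz": -0.01,"ax": 0,"ay": 0,"az": 0,"jaw": 100},
    {"tx": 0,"ty": 0,"tz": -0.03,"ax": 0,"ay": 0,"az": 0,"jaw": 100},
    {"tx": 0,"ty": 0,"tz": -0.06,"ax": 0,"ay": 0,"az": 0,"jaw": 100},
    {"tx": 0,"ty": 0,"tz": -0.09,"ax": 0,"ay": 0,"az": 0,"jaw": 100},
    {"tx": 0,"ty": 0,"tz": -0.12,"ax": 0,"ay": 0,"az": 0,"jaw": 100}
  ]
}}

```text
t: 9.83
tcp_pos: [0.6184, 0.0179, 0.2448]
tool_rot: [-3.139, -0.136, -0.0]
force: [1.0, -0.2, -0.0]
finger_gap: 0.0855
```

```bash
python3 go.py .596 -.3785 .15 -7
```

```text
t 9.83 tcp [0.6184 0.0179 0.2448] xaxis yaw 4.94 gap 0.0855 F [ 1.  -0.2 -0. ]
shift t [-0.0566  0.393   0.0948] turn a [-0.     -0.0003  0.2085] dist 0.408 rows 9.8
```

Request:
{"method": "jog_arm", "body": {
  "motion": [
    {"tx": -0.002,"ty": 0.014,"tz": -0.005,"ax": 0,"ay": 0,"az": 0.01,"jaw": 100},
    {"tx": -0.007,"ty": 0.045,"tz": -0.005,"ax": 0,"ay": 0,"az": 0.03,"jaw": 100},
    {"tx": -0.012,"ty": 0.083,"tz": 0,"ax": 0,"ay": 0,"az": 0.05,"jaw": 100},
    {"tx": -0.018,"ty": 0.122,"tz": 0,"ax": 0,"ay": 0,"az": 0.07,"jaw": 100},
    {"tx": -0.024,"ty": 0.161,"tz": 0.005,"ax": 0,"ay": 0,"az": 0.09,"jaw": 100},
    {"tx": -0.03,"ty": 0.2,"tz": 0.012,"ax": 0,"ay": 0,"az": 0.11,"jaw": 100},
    {"tx": -0.035,"ty": 0.238,"tz": 0.022,"ax": 0,"ay": 0,"az": 0.13,"jaw": 100},
    {"tx": -0.04,"ty": 0.275,"tz": 0.034,"ax": 0,"ay": 0,"az": 0.15,"jaw": 100},
    {"tx": -0.045,"ty": 0.31,"tz": 0.048,"ax": 0,"ay": 0,"az": 0.17,"jaw": 100},
    {"tx": -0.049,"ty": 0.34,"tz": 0.062,"ax": 0,"ay": 0,"az": 0.19,"jaw": 100},
    {"tx": -0.053,"ty": 0.365,"tz": 0.076,"ax": 0,"ay": 0,"az": 0.2,"jaw": 100},
    {"tx": -0.055,"ty": 0.382,"tz": 0.087,"ax": 0,"ay": 0,"az": 0.207,"jaw": 100}
  ]
}}

```text
t: 10.83
tcp_pos: [0.5948, -0.3719, 0.1546]
tool_rot: [3.134, -0.197, -0.002]
force: [-0.6, -0.4, -0.6]
finger_gap: 0.0857
```

```bash
python3 - <<'E'
from joint import *
from go import plan
ps=env.grab_frame('side'); pt=env.grab_frame('top'); pickle.dump((ps,pt),open('f11.pkl','wb'))
plan(.596,-.3785,.15,-7)
o=[]
Ks=kk(-t,t,-.175,-.120,.04,.104,['t-x','t+x','t-y'])+kk(-t,t,-.175,-.061,.04,.104,['b-y'])+NN[:1]+NN[2:3]
s2,ks=align(ps,Ks); t2,kt=align(pt,NN); print(ks.round(4),kt.round(4))
S=kk(-t,t,-.057,.057,0,H,['t-y','b-y','t-x','t+x'])+[((-t,-.057,0),(-t,-.057,H)),((t,-.057,0),(t,-.057,H))]
T=kk(-t,t,-.057,.057,0,H,['t+y','t-x','t+x','t-y'])
for v,g in(([s2,t2],[S,T]),([t2],[T]),([s2],[S])):
    n=len(v)
    if n==2: x,r=jfit(v,g,[.616,.016,.104,KY]); print(x.round(4),np.degrees(x[3]).round(2),local(x),[q[2] for q in r])
    else:
        g2=[[tuple((a[0],a[1],a[2]+.104) for a in sg) for sg in g[0]]]; x,r=fit_pose(v,g2,(.616,.016,KY)); print('z fixed',x.round(4),np.degrees(x[2]).round(2),local(x),[q[2] for q in r])
for p,u0,v0 in((ps,325,165),(pt,190,120)): o.append(cv2.resize(p['image'][v0:v0+100,u0:u0+(110 if p is ps else 170),::-1],None,fx=3.5 if p is pt else 3.5,fy=3.5,interpolation=cv2.INTER_CUBIC))
cv2.imwrite('pics/p11.png',np.hstack(o)[:,:800])
E
```

```text
t 10.93 tcp [ 0.5937 -0.3719  0.1528] xaxis yaw -7.27 gap 0.0856 F [-0.5 -0.7 -0.5]
shift t [0.0031 0.0063 0.0028] turn a [ 0.0002  0.0044 -0.0048] dist 0.008 rows 0.2
[0.6143 0.0714] [0.6104 0.0745]
[0.6155 0.0181 0.1063 0.0829] 4.75 [-0.0009 -0.0568] [0.14, -0.36, -0.17, -0.05, -0.02, -0.27, 0.61, 0.08, 0.03, -0.35]
z fixed [0.6167 0.0176 0.0898] 5.15 [ 0.0003 -0.0574] [0.41, 0.02, -0.02, -0.47]
z fixed [0.6156 0.0225 0.0944] 5.41 [-0.0004 -0.0524] [0.21, -0.23, -0.06, 0.08, 0.08, -0.1]
```

View pics/p11.png

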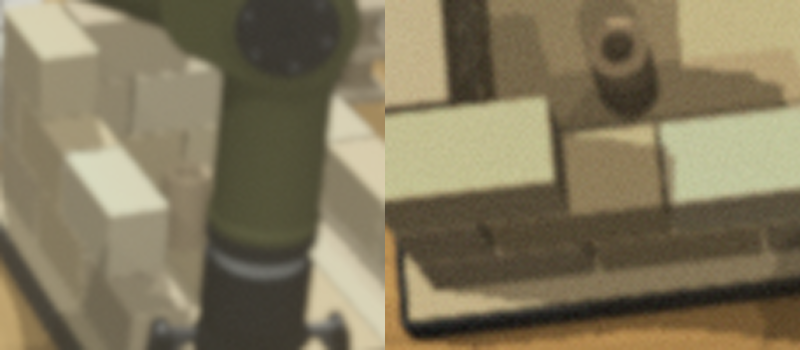

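```bash
python3 - <<'E'
from joint import *
ps,pt=pickle.load(open('f11.pkl','rb'))
g=pt['image'].astype(float).mean(2); K=np.array([.6104,.0745]);c,s=np.cos(KY),np.sin(KY)
def prof(lo,hi,z):
    ys=np.arange(hi,lo,-.001); A=[]
    for x in np.arange(-.018,.019,.002):
        P=np.array([[K[0]+c*x-s*y,K[1]+s*x+c*y,z] for y in ys]); q=proj(pt,P); A.append(map_coordinates(g,[q[:,1],q[:,0]],order=1))
    A=np.array(A); return ys,A.mean(0)
for lo,hi,z in((-.012,.012,.168),(-.128,-.1,.168),(.05,.075,.232),(.165,.185,.232)):
    ys,a=prof(lo,hi,z); print((ys*1000).round().astype(int).tolist()); print(a.round().astype(int).tolist())
c2=(210,330,140,215)
im=cv2.resize(pt['image'][c2[2]:c2[3],c2[0]:c2[1],::-1],None,fx=6.5,fy=6.5,interpolation=cv2.INTER_CUBIC); cv2.imwrite('pics/z11.png',im)
E
```

```text
[12, 11, 10, 9, 8, 7, 6, 5, 4, 3, 2, 1, 0, -1, -2, -3, -4, -5, -6, -7, -8, -9, -10, -11]
[124, 125, 125, 125, 125, 124, 122, 117, 110, 101, 94, 92, 98, 108, 121, 133, 143, 151, 159, 166, 172, 177, 180, 181]
[-100, -101, -102, -103, -104, -105, -106, -107, -108, -109, -110, -111, -112, -113, -114, -115, -116, -117, -118, -119, -120, -121, -122, -123, -124, -125, -126, -127]
[182, 182, 182, 182, 182, 182, 182, 181, 181, 180, 176, 170, 161, 150, 140, 134, 131, 130, 131, 131, 131, 132, 133, 133, 134, 135, 136, 137]
[75, 74, 73, 72, 71, 70, 69, 68, 67, 66, 65, 64, 63, 62, 61, 60, 59, 58, 57, 56, 55, 54, 53, 52, 51]
[176, 176, 176, 176, 176, 176, 176, 176, 175, 173, 170, 161, 147, 128, 106, 87, 74, 68, 70, 75, 82, 89, 94, 99, 101]
[185, 184, 183, 182, 181, 180, 179, 178, 177, 176, 175, 174, 173, 172, 171, 170, 169, 168, 167, 166]
[134, 135, 135, 135, 134, 134, 134, 134, 137, 143, 150, 158, 166, 172, 175, 176, 177, 177, 177, 177]
```

View pics/z11.png

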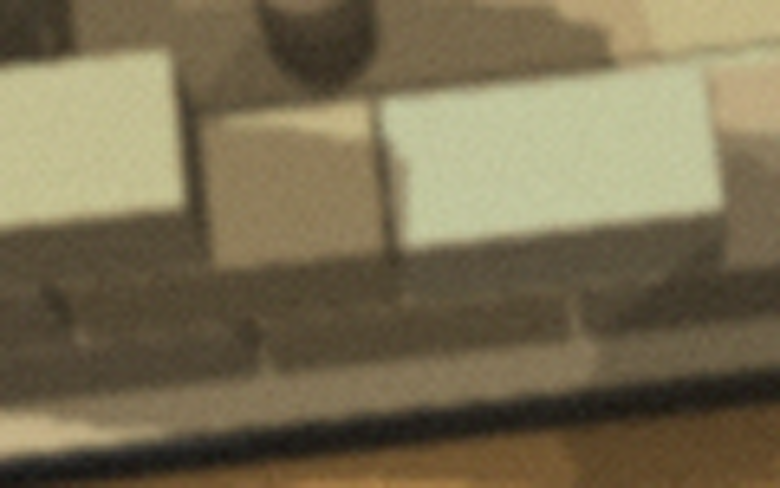

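Request:
{"method": "jog_arm", "body": {
  "motion": [
    {"tx": 0.002,"ty": 0.004,"tz": 0.015,"ax": 0,"ay": 0,"az": -0.005,"jaw": 100},
    {"tx": 0.003,"ty": 0.006,"tz": 0.04,"ax": 0,"ay": 0,"az": -0.005,"jaw": 100},
    {"tx": 0.003,"ty": 0.006,"tz": 0.07,"ax": 0,"ay": 0,"az": -0.005,"jaw": 100},
    {"tx": 0.003,"ty": 0.006,"tz": 0.095,"ax": 0,"ay": 0,"az": -0.005,"jaw": 100},
    {"tx": 0.003,"ty": 0.006,"tz": 0.114,"ax": 0,"ay": 0,"az": -0.005,"jaw": 100},
    {"tx": 0.003,"ty": 0.006,"tz": 0.126,"ax": 0,"ay": 0,"az": -0.005,"jaw": 100},
    {"tx": 0.003,"ty": 0.006,"tz": 0.132,"ax": 0,"ay": 0,"az": -0.005,"jaw": 100},
    {"tx": 0.003,"ty": 0.006,"tz": 0.135,"ax": 0,"ay": 0,"az": -0.005,"jaw": 100},
    {"tx": 0.003,"ty": 0.006,"tz": 0.135,"ax": 0,"ay": 0,"az": -0.005,"jaw": 100}
  ]
}}

```text
t: 11.68
tcp_pos: [0.5997, -0.3733, 0.0213]
tool_rot: [3.136, -0.18, 0.001]
force: [-0.6, 0.1, 0.4]
finger_gap: 0.0856
```

```bash
python3 - <<'E'
from look import *
plan(.596,-.3785,.018,-7)
look('12',[.595,-.379,.05],45)
E
```

```text
t 11.68 tcp [ 0.5997 -0.3733  0.0213] xaxis yaw -6.59 gap 0.0856 F [-0.6  0.1  0.4]
shift t [-0.0031  0.0056  0.0033] turn a [ 0.     -0.0009  0.0072] dist 0.007 rows 0.2
```

View pics/c12.png

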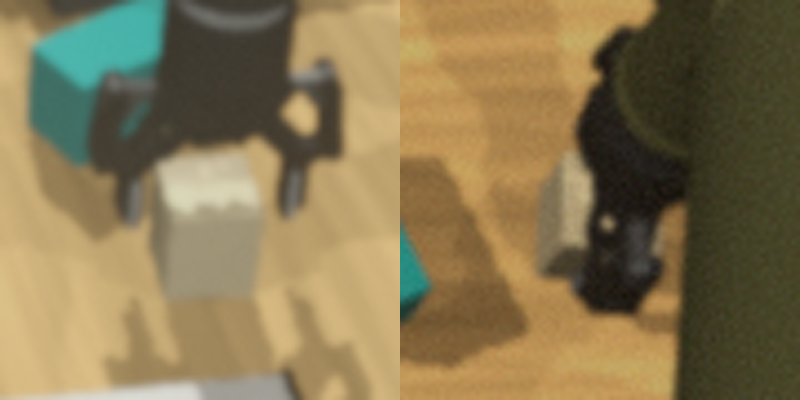

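Request:
{"method": "jog_arm", "body": {
  "motion": [
    {"tx": -0.001,"ty": 0.003,"tz": 0.002,"ax": 0,"ay": 0,"az": 0.007,"jaw": 100},
    {"tx": -0.001,"ty": 0.005,"tz": 0.003,"ax": 0,"ay": 0,"az": 0.007,"jaw": 90},
    {"tx": -0.001,"ty": 0.005,"tz": 0.003,"ax": 0,"ay": 0,"az": 0.007,"jaw": 80},
    {"tx": -0.001,"ty": 0.005,"tz": 0.003,"ax": 0,"ay": 0,"az": 0.007,"jaw": 73},
    {"tx": -0.001,"ty": 0.005,"tz": 0.003,"ax": 0,"ay": 0,"az": 0.007,"jaw": 69},
    {"tx": -0.001,"ty": 0.005,"tz": 0.003,"ax": 0,"ay": 0,"az": 0.007,"jaw": 66},
    {"tx": -0.001,"ty": 0.005,"tz": 0.003,"ax": 0,"ay": 0,"az": 0.007,"jaw": 60},
    {"tx": -0.001,"ty": 0.005,"tz": 0.003,"ax": 0,"ay": 0,"az": 0.007,"jaw": 50},
    {"tx": -0.001,"ty": 0.005,"tz": 0.003,"ax": 0,"ay": 0,"az": 0.007,"jaw": 40},
    {"tx": -0.001,"ty": 0.005,"tz": 0.003,"ax": 0,"ay": 0,"az": 0.007,"jaw": 40}
  ]
}}

```text
t: 12.62
tcp_pos: [0.5977, -0.3788, 0.0181]
tool_rot: [3.135, -0.193, 0.001]
force: [0.8, -0.3, 3.3]
finger_gap: 0.0545
```

```bash
python3 - <<'E'
from look import *
look('13',[.595,-.379,.05],45)
plan(.62,-.05,.24,4.94)
E
```

```text
t 12.72 tcp [ 0.5976 -0.3788  0.0181] xaxis yaw -7.04 gap 0.0544 F [0.9 0.6 2.4]
shift t [-0.018 -0.329 -0.222] turn a [ 0.0003 -0.0005 -0.2091] dist 0.397 rows 9.5
```

View pics/c13.png

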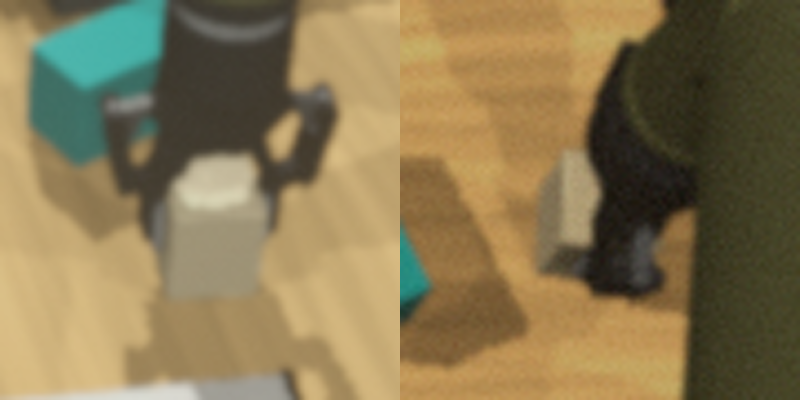

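```bash
python3 go.py .6264 -.0735 .18 4.94
```

```text
t 12.72 tcp [ 0.5976 -0.3788  0.0181] xaxis yaw -7.04 gap 0.0544 F [0.9 0.6 2.4]
shift t [-0.0088 -0.3064 -0.162 ] turn a [ 0.0003 -0.0005 -0.2091] dist 0.347 rows 8.3
```

Request:
{"method": "jog_arm", "body": {
  "motion": [
    {"tx": 0,"ty": 0,"tz": -0.005,"ax": 0,"ay": 0,"az": 0,"jaw": 40},
    {"tx": 0,"ty": 0,"tz": -0.02,"ax": 0,"ay": 0,"az": 0,"jaw": 40},
    {"tx": 0,"ty": 0,"tz": -0.045,"ax": 0,"ay": 0,"az": 0,"jaw": 40},
    {"tx": 0,"ty": -0.005,"tz": -0.08,"ax": 0,"ay": 0,"az": -0.01,"jaw": 40},
    {"tx": -0.001,"ty": -0.02,"tz": -0.113,"ax": 0,"ay": 0,"az": -0.03,"jaw": 40},
    {"tx": -0.002,"ty": -0.045,"tz": -0.14,"ax": 0,"ay": 0,"az": -0.05,"jaw": 40},
    {"tx": -0.003,"ty": -0.08,"tz": -0.158,"ax": 0,"ay": 0,"az": -0.07,"jaw": 40},
    {"tx": -0.004,"ty": -0.118,"tz": -0.165,"ax": 0,"ay": 0,"az": -0.09,"jaw": 40},
    {"tx": -0.005,"ty": -0.155,"tz": -0.165,"ax": 0,"ay": 0,"az": -0.11,"jaw": 40},
    {"tx": -0.006,"ty": -0.192,"tz": -0.165,"ax": 0,"ay": 0,"az": -0.13,"jaw": 40},
    {"tx": -0.007,"ty": -0.225,"tz": -0.163,"ax": 0,"ay": 0,"az": -0.16,"jaw": 40},
    {"tx": -0.008,"ty": -0.254,"tz": -0.162,"ax": 0,"ay": 0,"az": -0.185,"jaw": 40}
  ]
}}

```text
t: 13.72
tcp_pos: [0.6205, -0.1224, 0.1811]
tool_rot: [3.14, 0.103, 0.001]
force: [-0.5, 0.3, -1.0]
finger_gap: 0.054
```

```bash
python3 go.py .6264 -.0735 .145 4.94
```

```text
t 13.72 tcp [ 0.6205 -0.1224  0.1811] xaxis yaw 3.76 gap 0.054 F [-0.5  0.3 -1. ]
shift t [ 0.0091 -0.0484  0.0361] turn a [ 0.0001 -0.0009 -0.0206] dist 0.061 rows 1.5
```

Request:
{"method": "jog_arm", "body": {
  "motion": [
    {"tx": 0.003,"ty": -0.018,"tz": 0,"ax": 0,"ay": 0,"az": -0.01,"jaw": 40},
    {"tx": 0.006,"ty": -0.034,"tz": 0.005,"ax": 0,"ay": 0,"az": -0.015,"jaw": 40},
    {"tx": 0.008,"ty": -0.044,"tz": 0.014,"ax": 0,"ay": 0,"az": -0.02,"jaw": 40},
    {"tx": 0.009,"ty": -0.049,"tz": 0.024,"ax": 0,"ay": 0,"az": -0.021,"jaw": 40},
    {"tx": 0.009,"ty": -0.05,"tz": 0.032,"ax": 0,"ay": 0,"az": -0.021,"jaw": 40},
    {"tx": 0.009,"ty": -0.05,"tz": 0.036,"ax": 0,"ay": 0,"az": -0.021,"jaw": 40},
    {"tx": 0.009,"ty": -0.05,"tz": 0.036,"ax": 0,"ay": 0,"az": -0.021,"jaw": 40}
  ]
}}

```text
t: 14.3
tcp_pos: [0.6252, -0.0773, 0.1415]
tool_rot: [3.139, 0.126, -0.006]
force: [-0.7, -0.4, -1.5]
finger_gap: 0.0542
```

```bash
python3 - <<'E'
from joint import *
from go import plan
plan(.6264,-.072,.124,4.94)
ps=env.grab_frame('side'); pt=env.grab_frame('top'); pickle.dump((ps,pt),open('f14.pkl','wb'))
plan(.6264,-.072,.124,4.94)
o=[]
for p,u0,v0,w in((ps,335,180,100),(pt,210,130,160)): o.append(cv2.resize(p['image'][v0:v0+100,u0:u0+w,::-1],None,fx=3.07,fy=3.07,interpolation=cv2.INTER_CUBIC))
cv2.imwrite('pics/p14.png',np.hstack(o))
E
```

```text
t 14.3 tcp [ 0.6252 -0.0773  0.1415] xaxis yaw 4.61 gap 0.0542 F [-0.7 -0.4 -1.5]
shift t [ 0.0016 -0.0052  0.0175] turn a [ 0.0001  0.0036 -0.0058] dist 0.018 rows 0.4
t 14.4 tcp [ 0.6263 -0.0769  0.1433] xaxis yaw 4.62 gap 0.0544 F [-0.  -0.4 -1.4]
shift t [ 0.0005 -0.0049  0.0193] turn a [ 0.0003  0.0008 -0.0056] dist 0.02 rows 0.5
```

View pics/p14.png

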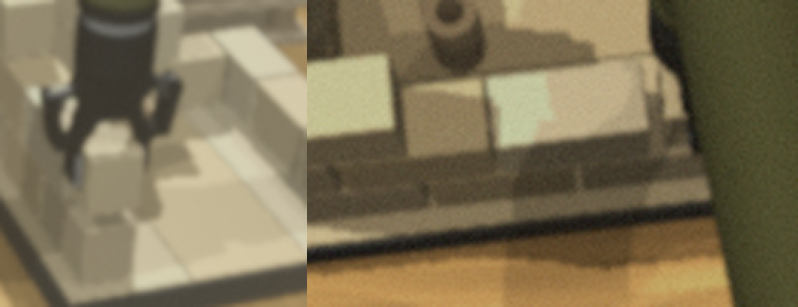

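Request:
{"method": "jog_arm", "body": {
  "motion": [
    {"tx": 0.0005,"ty": -0.0015,"tz": 0.005,"ax": 0,"ay": 0,"az": -0.006,"jaw": 40},
    {"tx": 0.0005,"ty": -0.003,"tz": 0.01,"ax": 0,"ay": 0,"az": -0.006,"jaw": 40},
    {"tx": 0.0005,"ty": -0.0035,"tz": 0.014,"ax": 0,"ay": 0,"az": -0.006,"jaw": 40},
    {"tx": 0.0005,"ty": -0.0035,"tz": 0.016,"ax": 0,"ay": 0,"az": -0.006,"jaw": 40},
    {"tx": 0.0005,"ty": -0.0035,"tz": 0.016,"ax": 0,"ay": 0,"az": -0.006,"jaw": 40}
  ]
}}

```text
t: 14.82
tcp_pos: [0.6262, -0.0716, 0.127]
tool_rot: [-3.138, -0.14, 0.002]
force: [-0.1, -0.1, -0.8]
finger_gap: 0.0544
```

```bash
python3 - <<'E'
from joint import *
from go import plan
plan(.6264,-.072,.124,4.94)
ps=env.grab_frame('side'); pt=env.grab_frame('top'); pickle.dump((ps,pt),open('f15.pkl','wb'))
st=env.get_state()['tcp_pos']; print(st.round(4))
zb=st[2]-.0183; h=.0275
K,_,_=yaw0fit([pt],[NN],(.6105,.0745),KY); c,s=np.cos(KY),np.sin(KY)
def loc(x): d=np.array(x[:2])-K; return np.round([c*d[0]+s*d[1],-s*d[0]+c*d[1]],4)
# top: whole brick 1
T1=kk(-t,t,-.057,.057,.104,.168,['t-x','t+x','t-y','t+y'])
for sel in(T1,T1[:2]+T1[2:3],T1[:2]+T1[3:]):
    x,r,_=yaw0fit([pt],[sel],(.616,.017),KY,rng=2); print('whole',loc(x),[q[1] for q in r])
T=kk(-h,h,.0,h,zb,zb+H,['t-x','t+x'])[:0]+[((-h,h,zb+H),(h,h,zb+H)),((-h,.012,zb+H),(-h,h,zb+H))]
g0=K+np.array([c*0+s*.1485,s*0-c*.1485]); x,r,_=yaw0fit([pt],[T],g0,KY,rng=2.5); print('half top',x.round(4),loc(x),[q[1:] for q in r])
# side: bottom brick face and half face
Ks=kk(-t,t,-.175,-.120,.04,.104,['t-x','t+x','t-y'])+kk(-t,t,-.175,-.061,.04,.104,['b-y'])
k,r,_=yaw0fit([ps],[Ks],(.6135,.0739),KY); print('Kside',k.round(4),[q[1] for q in r])
S=[((-h,-h,zb+H),(h,-h,zb+H)),((-h,-h,zb),(h,-h,zb)),((-h,-h,zb),(-h,-h,zb+H)),((h,-h,zb),(h,-h,zb+H))]
x,r,_=yaw0fit([ps],[S],k+np.array([s*.1485,-c*.1485]),KY); d=x-k; print('half side',np.round([c*d[0]+s*d[1],-s*d[0]+c*d[1]],4),[q[1:] for q in r])
o=[]
for p,u0,v0,w in((ps,340,200,60),(pt,255,140,80)): o.append(cv2.resize(p['image'][v0:v0+75,u0:u0+w,::-1],None,fx=5.7,fy=5.7,interpolation=cv2.INTER_CUBIC))
cv2.imwrite('pics/p15.png',np.hstack(o))
E
```

```text
t 14.82 tcp [ 0.6262 -0.0716  0.127 ] xaxis yaw 5.11 gap 0.0544 F [-0.1 -0.1 -0.8]
shift t [0.0002 0.0004 0.003 ] turn a [-0.0001  0.0012  0.003 ] dist 0.003 rows 0.1
[ 0.6266 -0.0717  0.1277]
whole [ 0.0004 -0.0582] [0.04, -0.05, -0.52, 0.22]
whole [ 0.0004 -0.0552] [0.04, -0.05, -0.03]
whole [ 0.0004 -0.0592] [0.04, -0.05, -0.01]
half top [ 0.6231 -0.0724] [-0.     -0.1475] [(-0.02, 23), (-0.0, 7)]
Kside [0.6112 0.0765] [0.0, -0.05, 0.04]
half side [ 0.0036 -0.1426] [(-0.01, 16), (-0.07, 7), (-0.06, 18), (0.05, 18)]
```

View pics/p15.png

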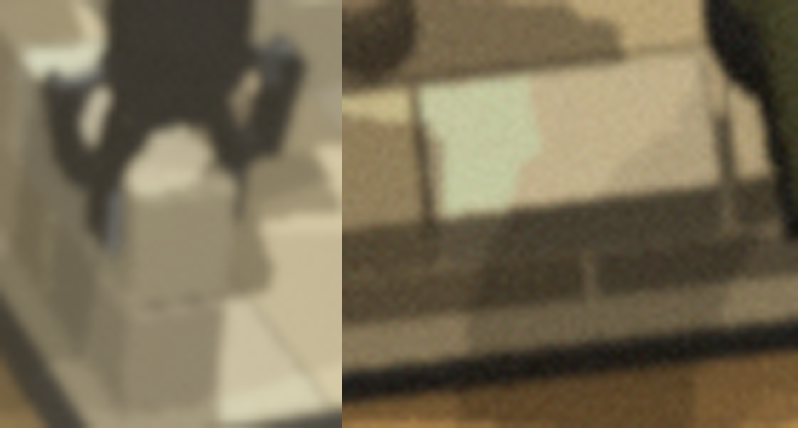

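Request:
{"method": "jog_arm", "body": {
  "motion": [
    {"tx": -0.0002,"ty": 0,"tz": 0.0015,"ax": 0,"ay": 0,"az": 0.003,"jaw": 40},
    {"tx": -0.0003,"ty": 0,"tz": 0.003,"ax": 0,"ay": 0,"az": 0.003,"jaw": 40},
    {"tx": -0.0003,"ty": 0,"tz": 0.004,"ax": 0,"ay": 0,"az": 0.003,"jaw": 40},
    {"tx": -0.0003,"ty": 0,"tz": 0.004,"ax": 0,"ay": 0,"az": 0.003,"jaw": 40}
  ]
}}

```text
t: 15.25
tcp_pos: [0.6262, -0.0718, 0.1236]
tool_rot: [3.139, 0.135, -0.001]
force: [0.1, 0.3, -1.3]
finger_gap: 0.0543
```

Request:
{"method": "jog_arm", "body": {
  "motion": [
    {"tx": 0,"ty": 0,"tz": 0.0006,"ax": 0,"ay": 0,"az": 0,"jaw": 40},
    {"tx": 0,"ty": 0,"tz": 0.001,"ax": 0,"ay": 0,"az": 0,"jaw": 40},
    {"tx": 0,"ty": 0,"tz": 0.001,"ax": 0,"ay": 0,"az": 0,"jaw": 40}
  ]
}}

```text
t: 15.5
tcp_pos: [0.6263, -0.0717, 0.1227]
tool_rot: [3.139, 0.135, -0.0]
force: [-0.3, 0.2, -0.8]
finger_gap: 0.0547
```

Request:
{"method": "jog_arm", "body": {
  "motion": [
    {"tx": 0,"ty": 0,"tz": 0.0005,"ax": 0,"ay": 0,"az": 0,"jaw": 40},
    {"tx": 0,"ty": 0,"tz": 0.001,"ax": 0,"ay": 0,"az": 0,"jaw": 40},
    {"tx": 0,"ty": 0,"tz": 0.001,"ax": 0,"ay": 0,"az": 0,"jaw": 40}
  ]
}}

```text
t: 15.75
tcp_pos: [0.6265, -0.0717, 0.1221]
tool_rot: [3.138, 0.135, 0.0]
force: [-1.3, -0.2, 1.4]
finger_gap: 0.0544
```

```bash
python3 - <<'E'
from joint import *
pt=env.grab_frame('top'); st=env.get_state(); print(st['tcp_pos'].round(4),st['force'].round(1))
zb=.104; h=.0275
K=np.array([.6104,.0745]); c,s=np.cos(KY),np.sin(KY)
T=[((-h,h,zb+H),(h,h,zb+H)),((-h,.012,zb+H),(-h,h,zb+H))]
x,r,_=yaw0fit([pt],[T],K+np.array([s*.1475,-c*.1475]),KY,rng=2.5); d=x-K; print(np.round([c*d[0]+s*d[1],-s*d[0]+c*d[1]],4),[q[1:] for q in r])
E
```

```text
[ 0.6264 -0.0717  0.1221] [-0.3 -0.4  2.2]
[-0.0003 -0.1475] [(-0.02, 23), (-0.0, 6)]
```

Contact is light (about 2 N) and the position is right. Releasing, then rising.

Request:
{"method": "jog_arm", "body": {
  "motion": [
    {"tx": 0,"ty": 0,"tz": 0,"ax": 0,"ay": 0,"az": 0,"jaw": 60},
    {"tx": 0,"ty": 0,"tz": 0,"ax": 0,"ay": 0,"az": 0,"jaw": 66},
    {"tx": 0,"ty": 0,"tz": 0,"ax": 0,"ay": 0,"az": 0,"jaw": 72},
    {"tx": 0,"ty": 0,"tz": 0,"ax": 0,"ay": 0,"az": 0,"jaw": 85},
    {"tx": 0,"ty": 0,"tz": 0,"ax": 0,"ay": 0,"az": 0,"jaw": 100},
    {"tx": 0,"ty": 0,"tz": 0,"ax": 0,"ay": 0,"az": 0,"jaw": 100},
    {"tx": 0,"ty": 0,"tz": 0,"ax": 0,"ay": 0,"az": 0,"jaw": 100}
  ]
}}

```text
t: 16.38
tcp_pos: [0.6264, -0.0717, 0.1218]
tool_rot: [3.139, 0.135, -0.0]
force: [0.1, 0.3, 0.3]
finger_gap: 0.0855
```

Request:
{"method": "jog_arm", "body": {
  "motion": [
    {"tx": 0,"ty": 0,"tz": -0.01,"ax": 0,"ay": 0,"az": 0,"jaw": 100},
    {"tx": 0,"ty": 0,"tz": -0.03,"ax": 0,"ay": 0,"az": 0,"jaw": 100},
    {"tx": 0,"ty": 0,"tz": -0.06,"ax": 0,"ay": 0,"az": 0,"jaw": 100},
    {"tx": 0,"ty": 0,"tz": -0.085,"ax": 0,"ay": 0,"az": 0,"jaw": 100},
    {"tx": 0,"ty": 0,"tz": -0.095,"ax": 0,"ay": 0,"az": 0,"jaw": 100},
    {"tx": 0,"ty": 0,"tz": -0.095,"ax": 0,"ay": 0,"az": 0,"jaw": 100}
  ]
}}

```text
t: 16.88
tcp_pos: [0.6282, -0.0715, 0.2206]
tool_rot: [3.137, 0.135, 0.009]
force: [-0.2, 0.7, -0.3]
finger_gap: 0.0855
```

```bash
python3 go.py .4405 -.077 .13 -0.3
```

```text
t 16.88 tcp [ 0.6282 -0.0715  0.2206] xaxis yaw 4.93 gap 0.0855 F [-0.2  0.7 -0.3]
shift t [-0.188  -0.0108  0.0895] turn a [ 0.0013 -0.006   0.0913] dist 0.209 rows 5.0
```

Request:
{"method": "jog_arm", "body": {
  "motion": [
    {"tx": -0.008,"ty": -0.0005,"tz": 0,"ax": 0,"ay": 0,"az": 0.005,"jaw": 100},
    {"tx": -0.028,"ty": -0.0015,"tz": 0,"ax": 0,"ay": 0,"az": 0.015,"jaw": 100},
    {"tx": -0.058,"ty": -0.003,"tz": 0.004,"ax": 0,"ay": 0,"az": 0.03,"jaw": 100},
    {"tx": -0.09,"ty": -0.005,"tz": 0.015,"ax": 0,"ay": 0,"az": 0.045,"jaw": 100},
    {"tx": -0.12,"ty": -0.007,"tz": 0.032,"ax": 0,"ay": 0,"az": 0.06,"jaw": 100},
    {"tx": -0.146,"ty": -0.0085,"tz": 0.05,"ax": 0,"ay": 0,"az": 0.072,"jaw": 100},
    {"tx": -0.165,"ty": -0.0095,"tz": 0.066,"ax": 0,"ay": 0,"az": 0.082,"jaw": 100},
    {"tx": -0.177,"ty": -0.01,"tz": 0.077,"ax": 0,"ay": 0,"az": 0.088,"jaw": 100},
    {"tx": -0.182,"ty": -0.0105,"tz": 0.084,"ax": 0,"ay": 0,"az": 0.091,"jaw": 100},
    {"tx": -0.1837,"ty": -0.0105,"tz": 0.087,"ax": 0,"ay": 0,"az": 0.091,"jaw": 100},
    {"tx": -0.1837,"ty": -0.0105,"tz": 0.087,"ax": 0,"ay": 0,"az": 0.091,"jaw": 100},
    {"tx": -0.1837,"ty": -0.0105,"tz": 0.087,"ax": 0,"ay": 0,"az": 0.091,"jaw": 100}
  ]
}}

```text
t: 17.88
tcp_pos: [0.4432, -0.0769, 0.13]
tool_rot: [-3.141, 0.007, -0.001]
force: [0.1, -0.3, 0.3]
finger_gap: 0.0854
```

```bash
python3 - <<'E'
from joint import *
from go import plan
plan(.4425,-.077,.018,-.3)
ps=env.grab_frame('side'); pt=env.grab_frame('top'); pickle.dump((ps,pt),open('f16.pkl','wb'))
plan(.4425,-.077,.018,-.3)
o=[]
for p,u0,v0,w in((ps,320,170,120),(pt,200,130,140)): o.append(cv2.resize(p['image'][v0:v0+120,u0:u0+w,::-1],None,fx=3.07,fy=3.07,interpolation=cv2.INTER_CUBIC))
cv2.imwrite('pics/p16.png',np.hstack(o))
o=[]
for p,u0,v0,w in((ps,250,220,120),(pt,280,200,120)): o.append(cv2.resize(p['image'][v0:v0+110,u0:u0+w,::-1],None,fx=3.3,fy=3.3,interpolation=cv2.INTER_CUBIC))
cv2.imwrite('pics/a16.png',np.hstack(o))
E
```

```text
t 17.88 tcp [ 0.4432 -0.0769  0.13  ] xaxis yaw -0.27 gap 0.0854 F [ 0.1 -0.3  0.3]
shift t [-0.0008  0.0002  0.112 ] turn a [-0.0005 -0.0007  0.0006] dist 0.112 rows 2.7
t 17.98 tcp [ 0.4437 -0.0768  0.1304] xaxis yaw -0.25 gap 0.0854 F [ 0.7 -0.9  0.1]
shift t [-0.0013  0.0002  0.1124] turn a [-0.0004 -0.0014  0.0008] dist 0.112 rows 2.7
```

View pics/p16.png

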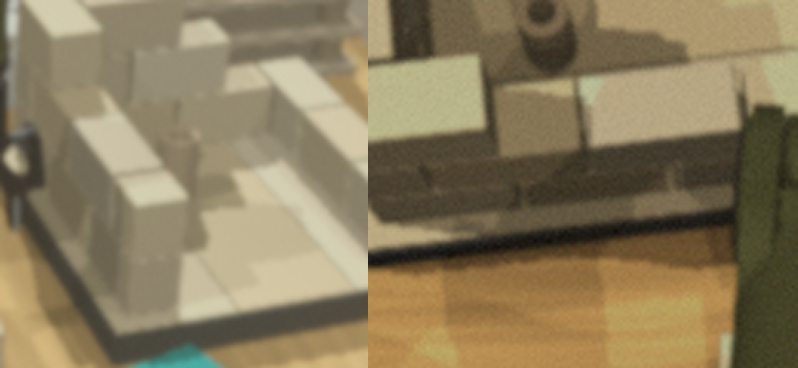

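View pics/a16.png

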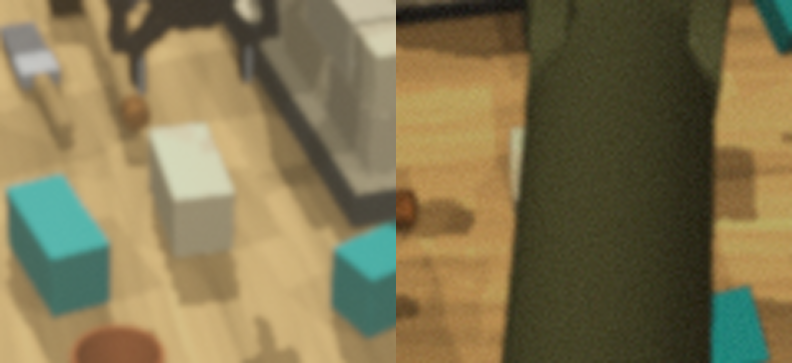

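Request:
{"method": "jog_arm", "body": {
  "motion": [
    {"tx": -0.0005,"ty": 0,"tz": 0.012,"ax": 0,"ay": 0,"az": 0,"jaw": 100},
    {"tx": -0.001,"ty": 0,"tz": 0.035,"ax": 0,"ay": 0,"az": 0,"jaw": 100},
    {"tx": -0.001,"ty": 0,"tz": 0.06,"ax": 0,"ay": 0,"az": 0,"jaw": 100},
    {"tx": -0.001,"ty": 0,"tz": 0.082,"ax": 0,"ay": 0,"az": 0,"jaw": 100},
    {"tx": -0.001,"ty": 0,"tz": 0.098,"ax": 0,"ay": 0,"az": 0,"jaw": 100},
    {"tx": -0.001,"ty": 0,"tz": 0.107,"ax": 0,"ay": 0,"az": 0,"jaw": 100},
    {"tx": -0.001,"ty": 0,"tz": 0.111,"ax": 0,"ay": 0,"az": 0,"jaw": 100},
    {"tx": -0.001,"ty": 0,"tz": 0.112,"ax": 0,"ay": 0,"az": 0,"jaw": 100},
    {"tx": -0.001,"ty": 0,"tz": 0.112,"ax": 0,"ay": 0,"az": 0,"jaw": 100}
  ]
}}

```text
t: 18.73
tcp_pos: [0.4423, -0.077, 0.0184]
tool_rot: [3.141, -0.008, 0.002]
force: [0.9, -0.1, -0.5]
finger_gap: 0.0857
```

```bash
python3 - <<'E'
from look import *
look('17',[.44,-.077,.05],45)
plan(.4425,-.077,.018,-.3)
E
```

```text
t 18.83 tcp [ 0.4425 -0.0773  0.0188] xaxis yaw -0.29 gap 0.0854 F [ 0.2  0.  -0.2]
shift t [ 0.     -0.0003  0.0008] turn a [ 0.0008 -0.0019  0.0002] dist 0.001 rows 0.0
```

View pics/c17.png

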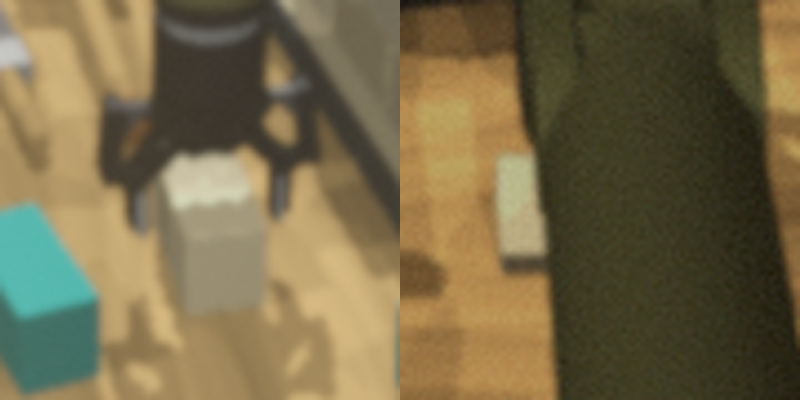

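The fingers straddle the brick. Closing.

Request:
{"method": "jog_arm", "body": {
  "motion": [
    {"tx": 0,"ty": 0,"tz": 0,"ax": 0,"ay": 0,"az": 0,"jaw": 80},
    {"tx": 0,"ty": 0,"tz": 0,"ax": 0,"ay": 0,"az": 0,"jaw": 73},
    {"tx": 0,"ty": 0,"tz": 0,"ax": 0,"ay": 0,"az": 0,"jaw": 68},
    {"tx": 0,"ty": 0,"tz": 0,"ax": 0,"ay": 0,"az": 0,"jaw": 65},
    {"tx": 0,"ty": 0,"tz": 0,"ax": 0,"ay": 0,"az": 0,"jaw": 60},
    {"tx": 0,"ty": 0,"tz": 0,"ax": 0,"ay": 0,"az": 0,"jaw": 50},
    {"tx": 0,"ty": 0,"tz": 0,"ax": 0,"ay": 0,"az": 0,"jaw": 40},
    {"tx": 0,"ty": 0,"tz": 0,"ax": 0,"ay": 0,"az": 0,"jaw": 40},
    {"tx": 0,"ty": 0,"tz": 0,"ax": 0,"ay": 0,"az": 0,"jaw": 40}
  ]
}}

```text
t: 19.58
tcp_pos: [0.4422, -0.0772, 0.0185]
tool_rot: [3.141, -0.008, 0.002]
force: [-0.7, -0.4, 5.2]
finger_gap: 0.0544
```

```bash
python3 go.py .6137 .073 .26 4.94
```

```text
t 19.58 tcp [ 0.4422 -0.0772  0.0185] xaxis yaw -0.28 gap 0.0544 F [-0.7 -0.4  5.2]
shift t [ 0.1711 -0.1509 -0.2414] turn a [ 0.0007 -0.0011 -0.0912] dist 0.332 rows 8.0
```

Request:
{"method": "jog_arm", "body": {
  "motion": [
    {"tx": 0,"ty": 0,"tz": -0.005,"ax": 0,"ay": 0,"az": 0,"jaw": 40},
    {"tx": 0,"ty": 0,"tz": -0.02,"ax": 0,"ay": 0,"az": 0,"jaw": 40},
    {"tx": 0,"ty": 0,"tz": -0.045,"ax": 0,"ay": 0,"az": 0,"jaw": 40},
    {"tx": 0,"ty": 0,"tz": -0.08,"ax": 0,"ay": 0,"az": 0,"jaw": 40},
    {"tx": 0,"ty": 0,"tz": -0.118,"ax": 0,"ay": 0,"az": 0,"jaw": 40},
    {"tx": 0.005,"ty": -0.005,"tz": -0.156,"ax": 0,"ay": 0,"az": -0.005,"jaw": 40},
    {"tx": 0.014,"ty": -0.013,"tz": -0.19,"ax": 0,"ay": 0,"az": -0.012,"jaw": 40},
    {"tx": 0.03,"ty": -0.027,"tz": -0.216,"ax": 0,"ay": 0,"az": -0.02,"jaw": 40},
    {"tx": 0.053,"ty": -0.047,"tz": -0.233,"ax": 0,"ay": 0,"az": -0.03,"jaw": 40},
    {"tx": 0.079,"ty": -0.069,"tz": -0.241,"ax": 0,"ay": 0,"az": -0.045,"jaw": 40},
    {"tx": 0.106,"ty": -0.092,"tz": -0.244,"ax": 0,"ay": 0,"az": -0.06,"jaw": 40},
    {"tx": 0.13,"ty": -0.113,"tz": -0.244,"ax": 0,"ay": 0,"az": -0.072,"jaw": 40}
  ]
}}

```text
t: 20.58
tcp_pos: [0.5733, 0.0363, 0.2626]
tool_rot: [3.14, 0.105, 0.002]
force: [-0.5, -0.5, -1.7]
finger_gap: 0.0546
```

```bash
python3 go.py .6137 .072 .225 4.94
```

```text
t 20.58 tcp [0.5733 0.0363 0.2626] xaxis yaw 3.82 gap 0.0546 F [-0.5 -0.5 -1.7]
shift t [ 0.0427 -0.0329  0.0377] turn a [ 0.0001 -0.0012 -0.0195] dist 0.066 rows 1.6
```

Request:
{"method": "jog_arm", "body": {
  "motion": [
    {"tx": 0.018,"ty": -0.014,"tz": 0,"ax": 0,"ay": 0,"az": -0.01,"jaw": 40},
    {"tx": 0.031,"ty": -0.023,"tz": 0,"ax": 0,"ay": 0,"az": -0.016,"jaw": 40},
    {"tx": 0.039,"ty": -0.029,"tz": 0.002,"ax": 0,"ay": 0,"az": -0.019,"jaw": 40},
    {"tx": 0.0425,"ty": -0.031,"tz": 0.004,"ax": 0,"ay": 0,"az": -0.0195,"jaw": 40},
    {"tx": 0.0427,"ty": -0.032,"tz": 0.006,"ax": 0,"ay": 0,"az": -0.0195,"jaw": 40},
    {"tx": 0.0427,"ty": -0.032,"tz": 0.006,"ax": 0,"ay": 0,"az": -0.0195,"jaw": 40},
    {"tx": 0.0427,"ty": -0.032,"tz": 0.006,"ax": 0,"ay": 0,"az": -0.0195,"jaw": 40}
  ]
}}

```text
t: 21.17
tcp_pos: [0.6117, 0.0689, 0.2556]
tool_rot: [3.137, 0.134, -0.002]
force: [0.5, -1.2, -1.9]
finger_gap: 0.0544
```

```bash
cat > t3.py <<'E'
from joint import *
from go import plan
import sys
n=sys.argv[1]
ps=env.grab_frame('side'); pt=env.grab_frame('top'); pickle.dump((ps,pt),open('f%s.pkl'%n,'wb'))
plan(.6137,.075,.1865,4.94)
st=env.get_state(); zb=st['tcp_pos'][2]-.0185; K=np.array([.6104,.0745]); c,s=np.cos(KY),np.sin(KY)
print('TCP local',np.round([c*(st['tcp_pos'][0]-.61365)+s*(st['tcp_pos'][1]-.075),-s*(st['tcp_pos'][0]-.61365)+c*(st['tcp_pos'][1]-.075)],4))
g0=st['tcp_pos'][:2]-[.0032,.0005]
T=[((-t,.057,zb+H),(t,.057,zb+H)),((-t,.04,zb+H),(-t,.057,zb+H)),((t,.045,zb+H),(t,.057,zb+H))]
x,r,_=yaw0fit([pt],[T],g0,KY,rng=2.5); d=x-K; print('top local',np.round([c*d[0]+s*d[1],-s*d[0]+c*d[1]],4),[q[1:] for q in r])
o=[]
for p,u0,v0,w in((ps,325,150,100),(pt,190,125,110)): o.append(cv2.resize(p['image'][v0:v0+100,u0:u0+w,::-1],None,fx=3.8,fy=3.8,interpolation=cv2.INTER_CUBIC))
cv2.imwrite('pics/p%s.png'%n,np.hstack(o))
E
python3 t3.py 18
```

```text
t 21.27 tcp [0.6121 0.069  0.2561] xaxis yaw 4.88 gap 0.0544 F [-0.3 -0.1 -3.1]
shift t [ 0.0021 -0.0059  0.0696] turn a [ 0.0013 -0.0001 -0.0011] dist 0.07 rows 1.7
TCP local [-0.0021 -0.0058]
top local [-0.0023 -0.0068] [(0.0, 26), (0.06, 8), (-0.08, 6)]
```

View pics/p18.png

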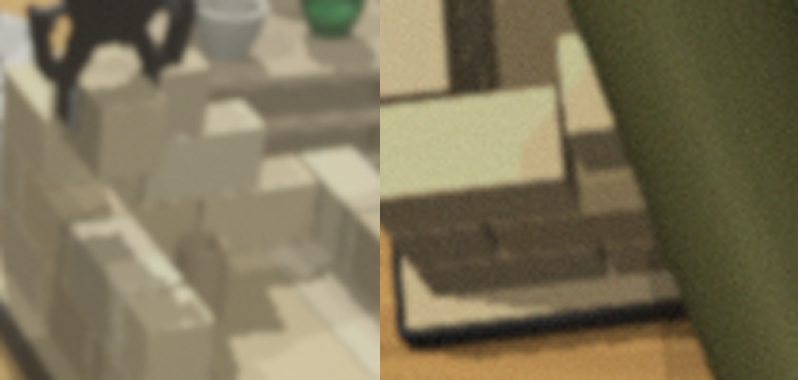

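Request:
{"method": "jog_arm", "body": {
  "motion": [
    {"tx": 0.001,"ty": -0.001,"tz": 0.008,"ax": 0,"ay": 0,"az": -0.001,"jaw": 40},
    {"tx": 0.002,"ty": -0.002,"tz": 0.02,"ax": 0,"ay": 0,"az": -0.001,"jaw": 40},
    {"tx": 0.002,"ty": -0.003,"tz": 0.034,"ax": 0,"ay": 0,"az": -0.001,"jaw": 40},
    {"tx": 0.002,"ty": -0.003,"tz": 0.046,"ax": 0,"ay": 0,"az": -0.001,"jaw": 40},
    {"tx": 0.002,"ty": -0.003,"tz": 0.055,"ax": 0,"ay": 0,"az": -0.001,"jaw": 40},
    {"tx": 0.002,"ty": -0.003,"tz": 0.059,"ax": 0,"ay": 0,"az": -0.001,"jaw": 40},
    {"tx": 0.002,"ty": -0.003,"tz": 0.061,"ax": 0,"ay": 0,"az": -0.001,"jaw": 40},
    {"tx": 0.002,"ty": -0.003,"tz": 0.061,"ax": 0,"ay": 0,"az": -0.001,"jaw": 40}
  ]
}}

```text
t: 21.93
tcp_pos: [0.6141, 0.0732, 0.1944]
tool_rot: [-3.139, -0.137, 0.001]
force: [0.4, -0.3, -1.9]
finger_gap: 0.0543
```

```bash
python3 t3.py 19
```

```text
t 22.03 tcp [0.6146 0.0734 0.1954] xaxis yaw 5.01 gap 0.0542 F [-0.1 -1.  -1.5]
shift t [-0.0008 -0.0017  0.0089] turn a [-0.     -0.001   0.0012] dist 0.009 rows 0.2
TCP local [ 0.0008 -0.0017]
top local [ 0.0006 -0.0023] [(-0.0, 24), (0.09, 8), (-0.16, 5)]
```

View pics/p19.png

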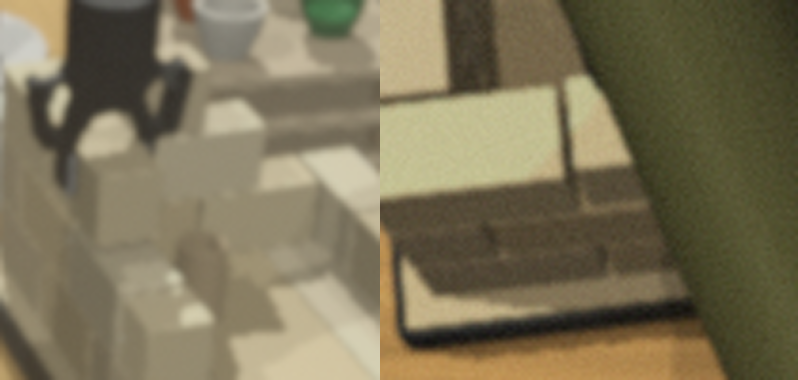

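Request:
{"method": "jog_arm", "body": {
  "motion": [
    {"tx": -0.0004,"ty": -0.0005,"tz": 0.002,"ax": 0,"ay": 0,"az": 0.001,"jaw": 40},
    {"tx": -0.0007,"ty": -0.001,"tz": 0.004,"ax": 0,"ay": 0,"az": 0.001,"jaw": 40},
    {"tx": -0.0007,"ty": -0.0012,"tz": 0.0055,"ax": 0,"ay": 0,"az": 0.001,"jaw": 40},
    {"tx": -0.0007,"ty": -0.0012,"tz": 0.006,"ax": 0,"ay": 0,"az": 0.001,"jaw": 40},
    {"tx": -0.0007,"ty": -0.0012,"tz": 0.006,"ax": 0,"ay": 0,"az": 0.001,"jaw": 40}
  ]
}}

```text
t: 22.45
tcp_pos: [0.6133, 0.0744, 0.1886]
tool_rot: [3.138, 0.136, -0.0]
force: [0.2, 0.6, -2.9]
finger_gap: 0.0543
```

```bash
python3 t3.py 20
```

```text
t 22.55 tcp [0.6134 0.0744 0.1888] xaxis yaw 4.96 gap 0.0544 F [-0.2 -0.3 -1.8]
shift t [ 0.0003 -0.0006  0.0023] turn a [ 0.0001 -0.      0.0003] dist 0.002 rows 0.1
TCP local [-0.0003 -0.0006]
top local [-0.0007 -0.0013] [(-0.0, 24), (0.09, 8), (-0.15, 5)]
```

Request:
{"method": "jog_arm", "body": {
  "motion": [
    {"tx": 0.0003,"ty": -0.0003,"tz": 0.0007,"ax": 0,"ay": 0,"az": 0,"jaw": 40},
    {"tx": 0.0004,"ty": -0.0004,"tz": 0.0014,"ax": 0,"ay": 0,"az": 0,"jaw": 40},
    {"tx": 0.0004,"ty": -0.0004,"tz": 0.002,"ax": 0,"ay": 0,"az": 0,"jaw": 40},
    {"tx": 0.0004,"ty": -0.0004,"tz": 0.002,"ax": 0,"ay": 0,"az": 0,"jaw": 40}
  ]
}}

```text
t: 22.88
tcp_pos: [0.6137, 0.0749, 0.1867]
tool_rot: [3.139, 0.136, -0.0]
force: [0.6, 0.4, -2.8]
finger_gap: 0.0546
```

Request:
{"method": "jog_arm", "body": {
  "motion": [
    {"tx": 0,"ty": 0,"tz": 0.0005,"ax": 0,"ay": 0,"az": 0,"jaw": 40},
    {"tx": 0,"ty": 0,"tz": 0.0008,"ax": 0,"ay": 0,"az": 0,"jaw": 40},
    {"tx": 0,"ty": 0,"tz": 0.0008,"ax": 0,"ay": 0,"az": 0,"jaw": 40}
  ]
}}

```text
t: 23.13
tcp_pos: [0.6138, 0.0748, 0.1866]
tool_rot: [3.138, 0.136, 0.0]
force: [-1.2, -0.8, 2.8]
finger_gap: 0.0545
```

Contact came at the expected height with light force. Releasing.

Request:
{"method": "jog_arm", "body": {
  "motion": [
    {"tx": 0,"ty": 0,"tz": 0,"ax": 0,"ay": 0,"az": 0,"jaw": 60},
    {"tx": 0,"ty": 0,"tz": 0,"ax": 0,"ay": 0,"az": 0,"jaw": 66},
    {"tx": 0,"ty": 0,"tz": 0,"ax": 0,"ay": 0,"az": 0,"jaw": 72},
    {"tx": 0,"ty": 0,"tz": 0,"ax": 0,"ay": 0,"az": 0,"jaw": 85},
    {"tx": 0,"ty": 0,"tz": 0,"ax": 0,"ay": 0,"az": 0,"jaw": 100},
    {"tx": 0,"ty": 0,"tz": 0,"ax": 0,"ay": 0,"az": 0,"jaw": 100},
    {"tx": 0,"ty": 0,"tz": 0,"ax": 0,"ay": 0,"az": 0,"jaw": 100}
  ]
}}

```text
t: 23.72
tcp_pos: [0.6138, 0.0749, 0.1859]
tool_rot: [-3.139, -0.136, 0.0]
force: [-0.1, -0.2, 0.1]
finger_gap: 0.0854
```

Request:
{"method": "jog_arm", "body": {
  "motion": [
    {"tx": 0,"ty": 0,"tz": -0.01,"ax": 0,"ay": 0,"az": 0,"jaw": 100},
    {"tx": 0,"ty": 0,"tz": -0.03,"ax": 0,"ay": 0,"az": 0,"jaw": 100},
    {"tx": 0,"ty": 0,"tz": -0.06,"ax": 0,"ay": 0,"az": 0,"jaw": 100},
    {"tx": 0,"ty": 0,"tz": -0.09,"ax": 0,"ay": 0,"az": 0,"jaw": 100},
    {"tx": -0.005,"ty": 0.01,"tz": -0.11,"ax": 0,"ay": 0,"az": 0,"jaw": 100},
    {"tx": -0.015,"ty": 0.035,"tz": -0.12,"ax": 0,"ay": 0,"az": 0,"jaw": 100},
    {"tx": -0.03,"ty": 0.07,"tz": -0.12,"ax": 0,"ay": 0,"az": 0,"jaw": 100},
    {"tx": -0.045,"ty": 0.105,"tz": -0.12,"ax": 0,"ay": 0,"az": 0,"jaw": 100},
    {"tx": -0.06,"ty": 0.14,"tz": -0.12,"ax": 0,"ay": 0,"az": 0,"jaw": 100},
    {"tx": -0.075,"ty": 0.175,"tz": -0.12,"ax": 0,"ay": 0,"az": 0,"jaw": 100},
    {"tx": -0.09,"ty": 0.21,"tz": -0.12,"ax": 0,"ay": 0,"az": 0,"jaw": 100},
    {"tx": -0.1,"ty": 0.24,"tz": -0.12,"ax": 0,"ay": 0,"az": 0,"jaw": 100}
  ]
}}

```text
t: 24.72
tcp_pos: [0.5335, -0.1758, 0.3072]
tool_rot: [3.137, 0.133, 0.001]
force: [1.2, 0.1, 0.6]
finger_gap: 0.0852
```

Request:
{"method": "jog_arm", "body": {
  "motion": [
    {"tx": -0.012,"ty": 0.035,"tz": 0,"ax": 0,"ay": 0,"az": 0.05,"jaw": 100},
    {"tx": -0.024,"ty": 0.07,"tz": 0,"ax": 0,"ay": 0,"az": 0.1,"jaw": 100},
    {"tx": -0.036,"ty": 0.105,"tz": 0,"ax": 0,"ay": 0,"az": 0.15,"jaw": 100},
    {"tx": -0.045,"ty": 0.135,"tz": 0,"ax": 0,"ay": 0,"az": 0.2,"jaw": 100},
    {"tx": -0.05,"ty": 0.155,"tz": 0,"ax": 0,"ay": 0,"az": 0.22,"jaw": 100},
    {"tx": -0.05,"ty": 0.16,"tz": 0,"ax": 0,"ay": 0,"az": 0.22,"jaw": 100},
    {"tx": -0.05,"ty": 0.16,"tz": 0,"ax": 0,"ay": 0,"az": 0.22,"jaw": 100}
  ]
}}

```text
t: 25.3
tcp_pos: [0.4989, -0.3378, 0.3057]
tool_rot: [-3.133, 0.212, -0.0]
force: [0.1, -0.1, -0.9]
finger_gap: 0.0853
```

```bash
python3 - <<'E'
from joint import *
ps=env.grab_frame('side'); pt=env.grab_frame('top'); pickle.dump((ps,pt),open('fe.pkl','wb')); save(ps,'sideE'); save(pt,'topE')
print(env.get_state()['tcp_pos'].round(3),env.get_state()['t'])
o=[]
for p,u0,v0,w in((ps,320,155,105),(pt,185,130,155)): o.append(cv2.resize(p['image'][v0:v0+100,u0:u0+w,::-1],None,fx=3.07,fy=3.07,interpolation=cv2.INTER_CUBIC))
cv2.imwrite('pics/pE.png',np.hstack(o))
E
```

```text
[ 0.5   -0.334  0.306] 25.4
```

View pics/pE.png

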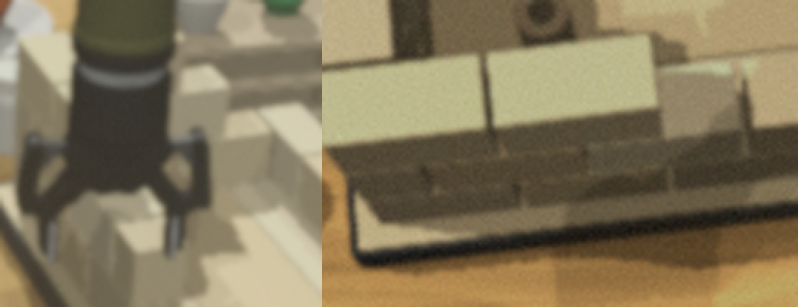

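View pics/topE.png

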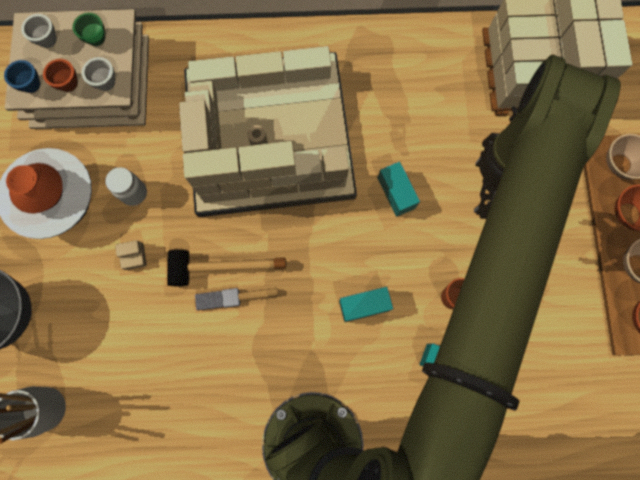

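```bash
python3 - <<'E'
from joint import *
ps,pt=pickle.load(open('fe.pkl','rb'))
g=gray(pt); K,_,_=yaw0fit([pt],[NN[:2]+NN[3:]],(.6105,.0745),KY); print(K.round(4)); c,s=np.cos(KY),np.sin(KY)
def prof(lo,hi,z,xs):
    ys=np.arange(hi,lo,-.001)
    A=np.array([map_coordinates(g,[q[:,1],q[:,0]],order=1) for x in xs for q in [proj(pt,np.array([[K[0]+c*x-s*y,K[1]+s*x+c*y,z] for y in ys]))]])
    return ys,A.mean(0)
for nm,lo,hi,z in(('3rd joint (61..57)',.048,.070,.232),('3rd -y end (-57)',-.068,-.048,.232),('2nd half joint (-116..-120)',-.130,-.106,.168),('free end -175',-.186,-.165,.168)):
    ys,a=prof(lo,hi,z,np.arange(-.018,.019,.003)); print(nm,[(int(round(y*1000)),int(v)) for y,v in zip(ys,a)])
for nm,sg,g0,y in(('3rd',kk(-t,t,-.057,.057,.168,.232,['t-x','t+x','t-y']),K,0),('half',kk(-t,t,-.0275,.0275,.104,.168,['t-x','t+x','t-y']),K+np.array([s*.1475,-c*.1475]),0)):
    x,r=fit_pose([pt],[sg],(*g0,KY),rng=3); d=x[:2]-K; print(nm,np.degrees(x[2]).round(2),np.round([c*d[0]+s*d[1],-s*d[0]+c*d[1]],4),[q[2] for q in r])
cv2.imwrite('pics/zE.png',cv2.resize(pt['image'][135:215,180:360,::-1],None,fx=4.4,fy=4.4,interpolation=cv2.INTER_CUBIC))
E
```

```text
[0.6105 0.0739]
3rd joint (61..57) [(70, 171), (69, 171), (68, 169), (67, 167), (66, 163), (65, 155), (64, 143), (63, 129), (62, 113), (61, 100), (60, 94), (59, 96), (58, 107), (57, 122), (56, 138), (55, 152), (54, 161), (53, 167), (52, 170), (51, 171), (50, 171), (49, 171), (48, 171)]
3rd -y end (-57) [(-48, 171), (-49, 170), (-50, 170), (-51, 168), (-52, 165), (-53, 159), (-54, 151), (-55, 142), (-56, 132), (-57, 123), (-58, 117), (-59, 113), (-60, 112), (-61, 113), (-62, 113), (-63, 114), (-64, 115), (-65, 116), (-66, 116), (-67, 116), (-68, 116)]
2nd half joint (-116..-120) [(-106, 125), (-107, 125), (-108, 124), (-109, 123), (-110, 122), (-111, 119), (-112, 117), (-113, 114), (-114, 110), (-115, 107), (-116, 103), (-117, 100), (-118, 98), (-119, 99), (-120, 103), (-121, 110), (-122, 119), (-123, 130), (-124, 139), (-125, 146), (-126, 151), (-127, 154), (-128, 156), (-129, 156), (-130, 156)]
free end -175 [(-165, 155), (-166, 155), (-167, 155), (-168, 155), (-169, 154), (-170, 153), (-171, 152), (-172, 150), (-173, 147), (-174, 145), (-175, 142), (-176, 137), (-177, 129), (-178, 118), (-179, 104), (-180, 91), (-181, 80), (-182, 74), (-183, 73), (-184, 76), (-185, 81)]
3rd 5.12 [0.0003 0.0018] [0.07, -0.08, -0.0]
half 4.95 [ 0.0005 -0.1513] [0.02, -0.03, 0.0]
```

View pics/zE.png

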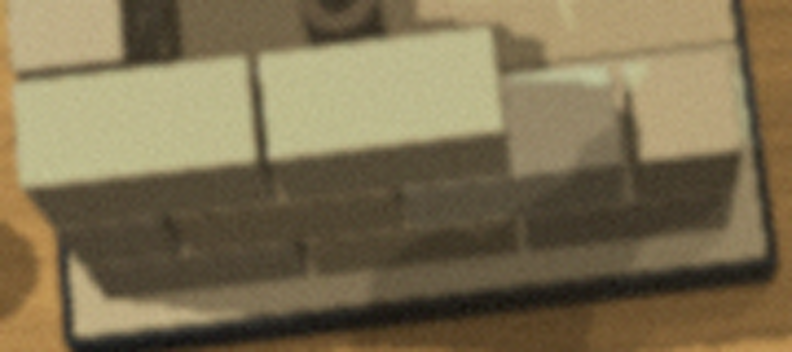

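```bash
python3 - <<'E'
from joint import *
K=np.array([.6104,.0743]); c,s=np.cos(KY),np.sin(KY)
def prof(pt,lo,hi,z,xs):
    im=gaussian_filter(pt['image'].astype(float),[.5,.5,0]); ys=np.arange(hi,lo,-.001); out=[]
    for f in(lambda a:a.mean(2),lambda a:a[...,0]-a[...,1]):
        g=f(im); out.append(np.array([map_coordinates(g,[q[:,1],q[:,0]],order=1) for x in xs for q in [proj(pt,np.array([[K[0]+c*x-s*y,K[1]+s*x+c*y,z] for y in ys]))]]).mean(0))
    return ys,out
_,pe=pickle.load(open('fe.pkl','rb')); _,p0=pickle.load(open('f0.pkl','rb'))
for nm,p,lo,hi,z,xs in(('half -y',pe,-.188,-.165,.168,np.arange(-.02,.021,.002)),('half +y',pe,-.132,-.106,.168,np.arange(-.02,.021,.002)),('ref first-course -y',p0,-.188,-.165,.104,np.arange(-.02,.021,.002)),('ref far wall -y',p0,-.188,-.165,.104,np.arange(.274,.316,.002))):
    ys,o=prof(p,lo,hi,z,xs); print(nm); print((ys*1000).round().astype(int).tolist()); [print(a.round(0).astype(int).tolist()) for a in o]
E
```

```text
half -y
[-165, -166, -167, -168, -169, -170, -171, -172, -173, -174, -175, -176, -177, -178, -179, -180, -181, -182, -183, -184, -185, -186, -187]
[156, 156, 156, 156, 156, 155, 153, 151, 149, 146, 144, 141, 136, 126, 111, 95, 81, 71, 70, 73, 79, 86, 91]
[20, 20, 20, 20, 20, 19, 19, 17, 16, 13, 11, 9, 7, 6, 5, 5, 5, 6, 10, 14, 19, 23, 27]
half +y
[-106, -107, -108, -109, -110, -111, -112, -113, -114, -115, -116, -117, -118, -119, -120, -121, -122, -123, -124, -125, -126, -127, -128, -129, -130, -131, -132]
[126, 126, 126, 125, 124, 122, 119, 116, 113, 110, 106, 102, 99, 97, 99, 106, 116, 127, 138, 146, 152, 155, 157, 157, 157, 157, 157]
[12, 12, 12, 12, 12, 13, 13, 14, 14, 14, 14, 14, 13, 12, 12, 12, 13, 14, 15, 16, 16, 17, 17, 18, 18, 19, 19]
ref first-course -y
[-165, -166, -167, -168, -169, -170, -171, -172, -173, -174, -175, -176, -177, -178, -179, -180, -181, -182, -183, -184, -185, -186, -187]
[148, 148, 148, 147, 146, 144, 140, 136, 131, 127, 125, 125, 126, 128, 129, 130, 130, 128, 124, 116, 106, 94, 80]
[14, 14, 14, 14, 13, 13, 13, 13, 12, 11, 11, 10, 10, 9, 9, 9, 9, 9, 9, 9, 8, 7, 6]
ref far wall -y
[-165, -166, -167, -168, -169, -170, -171, -172, -173, -174, -175, -176, -177, -178, -179, -180, -181, -182, -183, -184, -185, -186, -187]
[159, 159, 158, 158, 157, 155, 152, 148, 143, 138, 134, 132, 131, 131, 132, 133, 134, 133, 131, 127, 121, 112, 103]
[-2, -1, -1, -1, -1, -1, 0, 2, 4, 6, 8, 9, 10, 11, 11, 11, 12, 12, 12, 12, 12, 13, 13]
```

Request:
{"method": "jog_arm", "body": {
  "motion": [
    {"tx": -0.02,"ty": 0.01,"tz": 0,"ax": 0,"ay": 0,"az": 0.05,"jaw": 100},
    {"tx": -0.055,"ty": 0.025,"tz": 0,"ax": 0,"ay": 0,"az": 0.1,"jaw": 100},
    {"tx": -0.09,"ty": 0.04,"tz": 0,"ax": 0,"ay": 0,"az": 0.15,"jaw": 100},
    {"tx": -0.125,"ty": 0.06,"tz": 0,"ax": 0,"ay": 0,"az": 0.2,"jaw": 100},
    {"tx": -0.16,"ty": 0.08,"tz": 0,"ax": 0,"ay": 0,"az": 0.25,"jaw": 100},
    {"tx": -0.19,"ty": 0.11,"tz": 0,"ax": 0,"ay": 0,"az": 0.3,"jaw": 100},
    {"tx": -0.21,"ty": 0.14,"tz": 0,"ax": 0,"ay": 0,"az": 0.35,"jaw": 100},
    {"tx": -0.22,"ty": 0.15,"tz": 0,"ax": 0,"ay": 0,"az": 0.4,"jaw": 100},
    {"tx": -0.22,"ty": 0.15,"tz": 0,"ax": 0,"ay": 0,"az": 0.4,"jaw": 100},
    {"tx": -0.22,"ty": 0.15,"tz": 0,"ax": 0,"ay": 0,"az": 0.4,"jaw": 100}
  ]
}}

```text
t: 26.23
tcp_pos: [0.2624, -0.4547, 0.3061]
tool_rot: [-3.031, 0.824, -0.001]
force: [0.8, 0.7, -0.1]
finger_gap: 0.0855
```

```bash
python3 - <<'E'
from joint import *
ps=env.grab_frame('side'); pt=env.grab_frame('top'); pickle.dump((ps,pt),open('fg.pkl','wb')); save(ps,'sideG')
print(env.get_state()['tcp_pos'].round(3),env.get_state()['t'])
cv2.imwrite('pics/sG.png',cv2.resize(ps['image'][155:285,315:440,::-1],None,fx=4.6,fy=4.6,interpolation=cv2.INTER_CUBIC))
E
```

```text
[ 0.264 -0.454  0.306] 26.3333
```

View pics/sG.png

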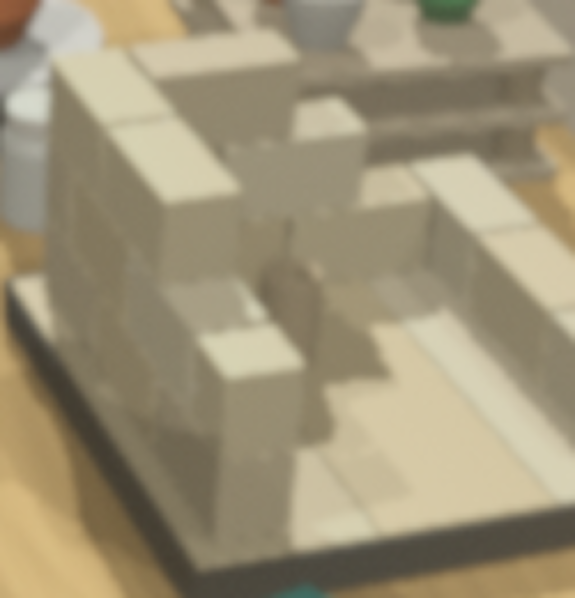

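View pics/sideG.png

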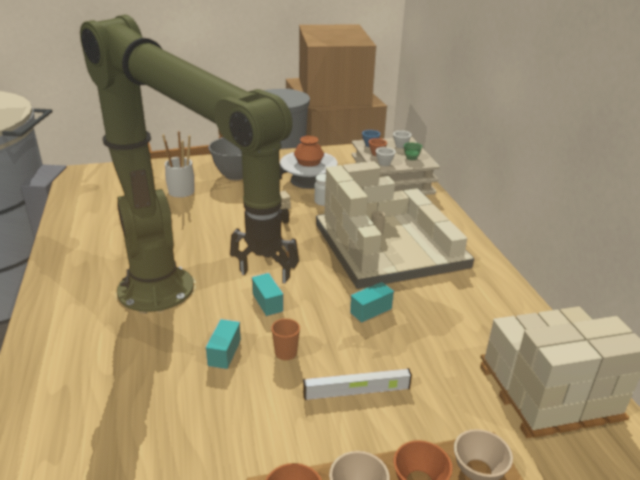

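```bash
python3 - <<'E'
from joint import *
ps,pt=pickle.load(open('fg.pkl','rb')); ps0,pt0=pickle.load(open('f0.pkl','rb'))
c,s=np.cos(KY),np.sin(KY)
# side: pixel rows of end-face edges. fit along the vertical lines; reference free brick in f0
Ks=kk(-t,t,-.175,-.061,.04,.104,['t-x','t+x','t-y','b-y'])
k,r,_=yaw0fit([ps0],[Ks],(.6132,.0744),KY); print('ref side f0',k.round(4),[q[1] for q in r])
h=.0275
def seg(y0,y1,z0,z1,w): return kk(-t,t,y0,y1,z0,z1,w)+[((-t,y0,z0),(-t,y0,z1)),((t,y0,z0),(t,y0,z1))]
for nm,sg in(('lower now',seg(-.175,-.061,.04,.104,['b-y'])),('half',seg(-.175,-.120,.104,.168,['t-x','t+x','t-y'])),('half ty',kk(-t,t,-.175,-.12,.104,.168,['t-x','t-y'])),('third',seg(-.057,.057,.168,.232,['t-x','t+x','t-y','b-y']))):
    x,r,_=yaw0fit([ps],[sg],k,KY); d=x-k; print(nm,'offset local mm',(1000*np.array([c*d[0]+s*d[1],-s*d[0]+c*d[1]])).round(1),[q[1] for q in r])
K,_,_=yaw0fit([pt0],[kk(-t,t,-.175,-.061,.04,.104,['t-x','t+x','t-y'])+NN],(.6104,.0745),KY); print('top ref',K.round(4))
for nm,sg in(('third',kk(-t,t,-.057,.057,.168,.232,['t-x','t+x','t-y','t+y'])),('std',NN),('half',kk(-t,t,-.175,-.12,.104,.168,['t-x','t+x','t-y','t+y']))):
    x,r,_=yaw0fit([pt],[sg],K,KY,rng=2.5); d=x-K; print('top',nm,(1000*np.array([c*d[0]+s*d[1],-s*d[0]+c*d[1]])).round(1),[q[1] for q in r])
cv2.imwrite('pics/tG.png',cv2.resize(pt['image'][135:215,240:360,::-1],None,fx=6.6,fy=6.6,interpolation=cv2.INTER_CUBIC))
E
```

```text
ref side f0 [0.6131 0.0752] [-0.03, 0.03, 0.08, -0.1]
lower now offset local mm [20.2 44. ] [-0.0, -0.0]
half offset local mm [ 0.  -1.3] [0.0, 0.13, 0.06, 0.06, -0.19]
half ty offset local mm [ 0.1 -2.1] [0.0, 0.0]
third offset local mm [ 0.8 -1.4] [-0.07, 0.05, 0.04, -0.06, 0.03]
top ref [0.6101 0.0749]
top third [ 0.5 -0.3] [0.08, -0.09, -0.27, 0.27]
top std [ 0.3 -0.1] [0.09, -0.11, -0.21, 0.23]
top half [ 0.6 -3.9] [0.02, -0.02, 0.18, -0.18]
```

View pics/tG.png

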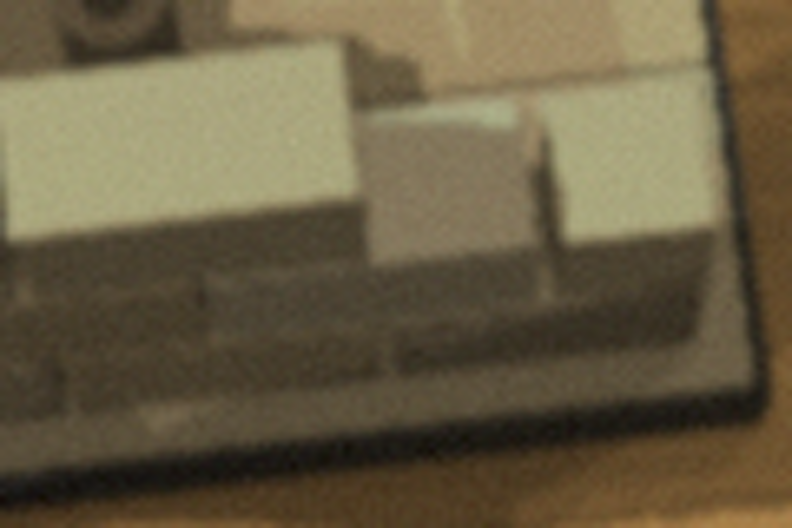

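```bash
python3 go.py .6263 -.0717 .24 4.94
```

```text
t 26.33 tcp [ 0.2638 -0.454   0.3062] xaxis yaw -30.24 gap 0.0851 F [ 0.1  0.3 -0.8]
shift t [ 0.1207 -0.5128  0.0668] turn a [-0.0007 -0.001  -0.6139] dist 0.531 rows 12.7
```

Request:
{"method": "jog_arm", "body": {
  "motion": [
    {"tx": 0.004,"ty": -0.015,"tz": 0,"ax": 0,"ay": 0,"az": -0.02,"jaw": 100},
    {"tx": 0.012,"ty": -0.05,"tz": 0,"ax": 0,"ay": 0,"az": -0.06,"jaw": 100},
    {"tx": 0.021,"ty": -0.09,"tz": 0,"ax": 0,"ay": 0,"az": -0.11,"jaw": 100},
    {"tx": 0.031,"ty": -0.13,"tz": 0,"ax": 0,"ay": 0,"az": -0.16,"jaw": 100},
    {"tx": 0.04,"ty": -0.17,"tz": 0,"ax": 0,"ay": 0,"az": -0.21,"jaw": 100},
    {"tx": 0.049,"ty": -0.21,"tz": 0,"ax": 0,"ay": 0,"az": -0.26,"jaw": 100},
    {"tx": 0.059,"ty": -0.25,"tz": 0.005,"ax": 0,"ay": 0,"az": -0.31,"jaw": 100},
    {"tx": 0.068,"ty": -0.29,"tz": 0.01,"ax": 0,"ay": 0,"az": -0.36,"jaw": 100},
    {"tx": 0.078,"ty": -0.33,"tz": 0.02,"ax": 0,"ay": 0,"az": -0.41,"jaw": 100},
    {"tx": 0.087,"ty": -0.37,"tz": 0.03,"ax": 0,"ay": 0,"az": -0.46,"jaw": 100},
    {"tx": 0.096,"ty": -0.405,"tz": 0.04,"ax": 0,"ay": 0,"az": -0.51,"jaw": 100},
    {"tx": 0.102,"ty": -0.435,"tz": 0.05,"ax": 0,"ay": 0,"az": -0.55,"jaw": 100}
  ]
}}

```text
t: 27.33
tcp_pos: [0.5721, -0.1267, 0.2562]
tool_rot: [-3.14, -0.041, -0.003]
force: [-0.7, -1.0, 0.8]
finger_gap: 0.0854
```

```bash
python3 go.py .6263 -.0717 .24 4.94
```

```text
t 27.33 tcp [ 0.5721 -0.1267  0.2562] xaxis yaw 1.51 gap 0.0854 F [-0.7 -1.   0.8]
shift t [ 0.0556 -0.0535  0.0163] turn a [-0.0015 -0.0018 -0.0598] dist 0.079 rows 1.9
```

Request:
{"method": "jog_arm", "body": {
  "motion": [
    {"tx": 0.022,"ty": -0.021,"tz": 0,"ax": 0,"ay": 0,"az": -0.02,"jaw": 100},
    {"tx": 0.04,"ty": -0.039,"tz": 0.005,"ax": 0,"ay": 0,"az": -0.04,"jaw": 100},
    {"tx": 0.05,"ty": -0.049,"tz": 0.01,"ax": 0,"ay": 0,"az": -0.055,"jaw": 100},
    {"tx": 0.055,"ty": -0.054,"tz": 0.014,"ax": 0,"ay": 0,"az": -0.06,"jaw": 100},
    {"tx": 0.0565,"ty": -0.055,"tz": 0.016,"ax": 0,"ay": 0,"az": -0.06,"jaw": 100},
    {"tx": 0.0565,"ty": -0.055,"tz": 0.016,"ax": 0,"ay": 0,"az": -0.06,"jaw": 100},
    {"tx": 0.0565,"ty": -0.055,"tz": 0.016,"ax": 0,"ay": 0,"az": -0.06,"jaw": 100},
    {"tx": 0.0565,"ty": -0.055,"tz": 0.016,"ax": 0,"ay": 0,"az": -0.06,"jaw": 100}
  ]
}}

```text
t: 28.0
tcp_pos: [0.6251, -0.0786, 0.2405]
tool_rot: [3.138, 0.117, 0.0]
force: [-0.1, 0.3, 0.7]
finger_gap: 0.0855
```

```bash
python3 go.py .6263 -.0717 .1235 4.94
```

```text
t 28.0 tcp [ 0.6251 -0.0786  0.2405] xaxis yaw 4.28 gap 0.0855 F [-0.1  0.3  0.7]
shift t [ 0.0017 -0.007   0.117 ] turn a [ 0.0012 -0.0001 -0.0115] dist 0.117 rows 2.8
```

Request:
{"method": "jog_arm", "body": {
  "motion": [
    {"tx": 0.001,"ty": -0.004,"tz": 0.01,"ax": 0,"ay": 0,"az": -0.011,"jaw": 100},
    {"tx": 0.0017,"ty": -0.007,"tz": 0.03,"ax": 0,"ay": 0,"az": -0.011,"jaw": 100},
    {"tx": 0.0017,"ty": -0.007,"tz": 0.052,"ax": 0,"ay": 0,"az": -0.011,"jaw": 100},
    {"tx": 0.0017,"ty": -0.007,"tz": 0.073,"ax": 0,"ay": 0,"az": -0.011,"jaw": 100},
    {"tx": 0.0017,"ty": -0.007,"tz": 0.092,"ax": 0,"ay": 0,"az": -0.011,"jaw": 100},
    {"tx": 0.0017,"ty": -0.007,"tz": 0.106,"ax": 0,"ay": 0,"az": -0.011,"jaw": 100},
    {"tx": 0.0017,"ty": -0.007,"tz": 0.113,"ax": 0,"ay": 0,"az": -0.011,"jaw": 100},
    {"tx": 0.0017,"ty": -0.007,"tz": 0.116,"ax": 0,"ay": 0,"az": -0.011,"jaw": 100},
    {"tx": 0.0017,"ty": -0.007,"tz": 0.116,"ax": 0,"ay": 0,"az": -0.011,"jaw": 100}
  ]
}}

```text
t: 28.75
tcp_pos: [0.6266, -0.0704, 0.1238]
tool_rot: [-3.139, -0.137, 0.0]
force: [-0.7, -0.3, 0.5]
finger_gap: 0.0856
```

```bash
python3 go.py .6263 -.0717 .1235 4.94
```

```text
t 28.75 tcp [ 0.6266 -0.0704  0.1238] xaxis yaw 5.0 gap 0.0856 F [-0.7 -0.3  0.5]
shift t [-0.0004  0.0012  0.0003] turn a [-0.0001  0.0003  0.0011] dist 0.001 rows 0.0
```

Request:
{"method": "jog_arm", "body": {
  "motion": [
    {"tx": -0.0004,"ty": 0,"tz": 0,"ax": 0,"ay": 0,"az": 0.001,"jaw": 85},
    {"tx": -0.0004,"ty": 0,"tz": 0,"ax": 0,"ay": 0,"az": 0.001,"jaw": 76},
    {"tx": -0.0004,"ty": 0,"tz": 0,"ax": 0,"ay": 0,"az": 0.001,"jaw": 71},
    {"tx": -0.0004,"ty": 0,"tz": 0,"ax": 0,"ay": 0,"az": 0.001,"jaw": 68},
    {"tx": -0.0004,"ty": 0,"tz": 0,"ax": 0,"ay": 0,"az": 0.001,"jaw": 66},
    {"tx": -0.0004,"ty": 0,"tz": 0,"ax": 0,"ay": 0,"az": 0.001,"jaw": 64},
    {"tx": -0.0004,"ty": 0,"tz": 0,"ax": 0,"ay": 0,"az": 0.001,"jaw": 60},
    {"tx": -0.0004,"ty": 0,"tz": 0,"ax": 0,"ay": 0,"az": 0.001,"jaw": 50},
    {"tx": -0.0004,"ty": 0,"tz": 0,"ax": 0,"ay": 0,"az": 0.001,"jaw": 45}
  ]
}}

```text
t: 29.5
tcp_pos: [0.6266, -0.0703, 0.1246]
tool_rot: [3.138, 0.136, 0.001]
force: [-0.5, 0.2, 5.1]
finger_gap: 0.0543
```

```bash
python3 go.py .6263 -.0689 .1255 4.94
```

```text
t 29.5 tcp [ 0.6266 -0.0703  0.1246] xaxis yaw 4.96 gap 0.0543 F [-0.5  0.2  5.1]
shift t [-0.0002 -0.0015 -0.0009] turn a [ 0.0004 -0.0008  0.0003] dist 0.002 rows 0.0
```

Request:
{"method": "jog_arm", "body": {
  "motion": [
    {"tx": 0,"ty": 0,"tz": -0.0015,"ax": 0,"ay": 0,"az": 0,"jaw": 45},
    {"tx": 0,"ty": 0,"tz": -0.003,"ax": 0,"ay": 0,"az": 0,"jaw": 45},
    {"tx": 0,"ty": -0.0008,"tz": -0.003,"ax": 0,"ay": 0,"az": 0,"jaw": 45},
    {"tx": 0,"ty": -0.0015,"tz": -0.003,"ax": 0,"ay": 0,"az": 0,"jaw": 45},
    {"tx": 0,"ty": -0.0015,"tz": -0.003,"ax": 0,"ay": 0,"az": 0,"jaw": 45},
    {"tx": 0,"ty": -0.0015,"tz": -0.0022,"ax": 0,"ay": 0,"az": 0,"jaw": 45},
    {"tx": 0,"ty": -0.0015,"tz": -0.0014,"ax": 0,"ay": 0,"az": 0,"jaw": 45},
    {"tx": 0,"ty": -0.0015,"tz": -0.0008,"ax": 0,"ay": 0,"az": 0,"jaw": 45},
    {"tx": 0,"ty": -0.0015,"tz": -0.0004,"ax": 0,"ay": 0,"az": 0,"jaw": 45},
    {"tx": 0,"ty": -0.0015,"tz": -0.0004,"ax": 0,"ay": 0,"az": 0,"jaw": 45}
  ]
}}

```text
t: 30.33
tcp_pos: [0.626, -0.0688, 0.1247]
tool_rot: [3.138, 0.136, -0.0]
force: [-1.4, -0.5, 2.0]
finger_gap: 0.0546
```

```bash
python3 - <<'E'
from joint import *
pt=env.grab_frame('top'); print(env.get_state()['tcp_pos'].round(4),env.get_state()['force'].round(1))
K=np.array([.6104,.0743]); c,s=np.cos(KY),np.sin(KY)
im=gaussian_filter(pt['image'].astype(float),[.5,.5,0]).mean(2); ys=np.arange(-.106,-.132,-.001)
a=np.array([map_coordinates(im,[q[:,1],q[:,0]],order=1) for x in np.arange(-.02,.005,.002) for q in [proj(pt,np.array([[K[0]+c*x-s*y,K[1]+s*x+c*y,.168] for y in ys]))]]).mean(0)
print([(int(round(y*1000)),int(v)) for y,v in zip(ys,a)])
cv2.imwrite('pics/tH.png',cv2.resize(pt['image'][135:215,240:360,::-1],None,fx=6.6,fy=6.6,interpolation=cv2.INTER_CUBIC))
E
```

```text
[ 0.626  -0.0689  0.1246] [-1.  -0.4  1. ]
[(-106, 93), (-107, 93), (-108, 93), (-109, 93), (-110, 91), (-111, 90), (-112, 87), (-113, 83), (-114, 79), (-115, 75), (-116, 70), (-117, 68), (-118, 69), (-119, 72), (-120, 80), (-121, 90), (-122, 99), (-123, 109), (-124, 117), (-125, 122), (-126, 122), (-127, 116), (-128, 104), (-129, 87), (-130, 69), (-131, 52), (-132, 39)]
```

View pics/tH.png

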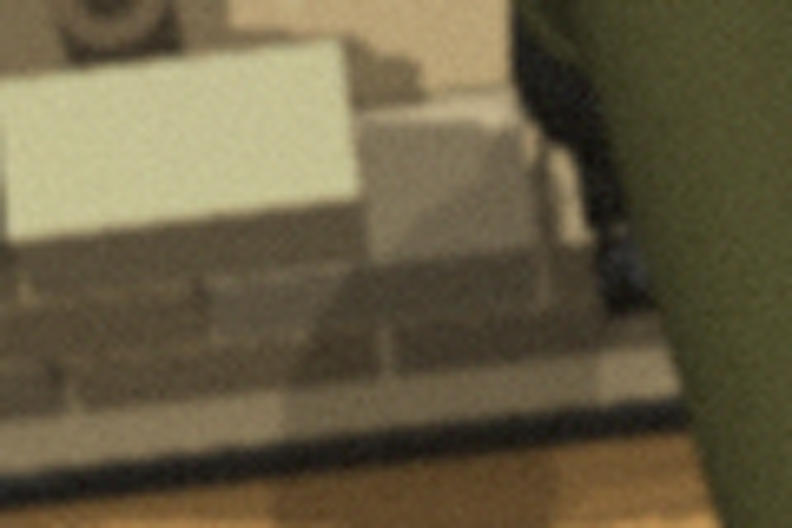

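Joint narrowed to about 4–5 mm, centred near -117.5, and the half brick is resting (about 1–2 N contact). Releasing and backing away.

Request:
{"method": "jog_arm", "body": {
  "motion": [
    {"tx": 0,"ty": 0,"tz": 0,"ax": 0,"ay": 0,"az": 0,"jaw": 60},
    {"tx": 0,"ty": 0,"tz": 0,"ax": 0,"ay": 0,"az": 0,"jaw": 66},
    {"tx": 0,"ty": 0,"tz": 0,"ax": 0,"ay": 0,"az": 0,"jaw": 72},
    {"tx": 0,"ty": 0,"tz": 0,"ax": 0,"ay": 0,"az": 0,"jaw": 85},
    {"tx": 0,"ty": 0,"tz": 0,"ax": 0,"ay": 0,"az": 0,"jaw": 100},
    {"tx": 0,"ty": 0,"tz": 0,"ax": 0,"ay": 0,"az": 0,"jaw": 100},
    {"tx": 0,"ty": 0,"tz": 0,"ax": 0,"ay": 0,"az": 0,"jaw": 100}
  ]
}}

```text
t: 30.97
tcp_pos: [0.6261, -0.0688, 0.1243]
tool_rot: [3.139, 0.136, -0.0]
force: [-0.6, 0.8, 0.7]
finger_gap: 0.0855
```

Request:
{"method": "jog_arm", "body": {
  "motion": [
    {"tx": 0,"ty": 0,"tz": -0.01,"ax": 0,"ay": 0,"az": 0,"jaw": 100},
    {"tx": 0,"ty": 0,"tz": -0.03,"ax": 0,"ay": 0,"az": 0,"jaw": 100},
    {"tx": 0,"ty": 0,"tz": -0.06,"ax": 0,"ay": 0,"az": 0,"jaw": 100},
    {"tx": 0,"ty": 0,"tz": -0.095,"ax": 0,"ay": 0,"az": 0,"jaw": 100},
    {"tx": 0,"ty": 0.005,"tz": -0.13,"ax": 0,"ay": 0,"az": 0,"jaw": 100},
    {"tx": -0.01,"ty": 0.025,"tz": -0.155,"ax": 0,"ay": 0,"az": 0,"jaw": 100},
    {"tx": -0.025,"ty": 0.055,"tz": -0.165,"ax": 0,"ay": 0,"az": 0,"jaw": 100},
    {"tx": -0.045,"ty": 0.085,"tz": -0.165,"ax": 0,"ay": 0,"az": 0.03,"jaw": 100},
    {"tx": -0.065,"ty": 0.115,"tz": -0.165,"ax": 0,"ay": 0,"az": 0.06,"jaw": 100},
    {"tx": -0.085,"ty": 0.145,"tz": -0.165,"ax": 0,"ay": 0,"az": 0.09,"jaw": 100},
    {"tx": -0.105,"ty": 0.175,"tz": -0.165,"ax": 0,"ay": 0,"az": 0.12,"jaw": 100},
    {"tx": -0.125,"ty": 0.205,"tz": -0.165,"ax": 0,"ay": 0,"az": 0.15,"jaw": 100}
  ]
}}

```text
t: 31.97
tcp_pos: [0.5184, -0.2851, 0.2906]
tool_rot: [3.139, -0.102, 0.002]
force: [0.8, -0.7, -0.8]
finger_gap: 0.0851
```

Request:
{"method": "jog_arm", "body": {
  "motion": [
    {"tx": -0.025,"ty": 0.025,"tz": 0,"ax": 0,"ay": 0,"az": 0.05,"jaw": 100},
    {"tx": -0.05,"ty": 0.05,"tz": 0,"ax": 0,"ay": 0,"az": 0.1,"jaw": 100},
    {"tx": -0.075,"ty": 0.075,"tz": 0,"ax": 0,"ay": 0,"az": 0.15,"jaw": 100},
    {"tx": -0.1,"ty": 0.1,"tz": 0,"ax": 0,"ay": 0,"az": 0.2,"jaw": 100},
    {"tx": -0.125,"ty": 0.12,"tz": 0,"ax": 0,"ay": 0,"az": 0.25,"jaw": 100},
    {"tx": -0.145,"ty": 0.135,"tz": 0,"ax": 0,"ay": 0,"az": 0.3,"jaw": 100},
    {"tx": -0.16,"ty": 0.145,"tz": 0,"ax": 0,"ay": 0,"az": 0.33,"jaw": 100},
    {"tx": -0.165,"ty": 0.15,"tz": 0,"ax": 0,"ay": 0,"az": 0.35,"jaw": 100},
    {"tx": -0.165,"ty": 0.15,"tz": 0,"ax": 0,"ay": 0,"az": 0.35,"jaw": 100},
    {"tx": -0.165,"ty": 0.15,"tz": 0,"ax": 0,"ay": 0,"az": 0.35,"jaw": 100}
  ]
}}

```text
t: 32.8
tcp_pos: [0.3466, -0.4221, 0.2898]
tool_rot: [-3.075, 0.641, -0.002]
force: [0.1, 0.2, -0.3]
finger_gap: 0.0853
```

```bash
python3 - <<'E'
from joint import *
ps=env.grab_frame('side'); pt=env.grab_frame('top'); pickle.dump((ps,pt),open('fi.pkl','wb')); save(ps,'sideI'); save(pt,'topI')
st=env.get_state(); print(st['tcp_pos'].round(3),st['t'],np.abs(st['joint_velocities']).max().round(3))
c,s=np.cos(KY),np.sin(KY); K=np.array([.6101,.0747])
im=gaussian_filter(pt['image'].astype(float),[.5,.5,0])
def prof(f,lo,hi,z):
    g=f(im); ys=np.arange(hi,lo,-.001); a=np.array([map_coordinates(g,[q[:,1],q[:,0]],order=1) for x in np.arange(-.02,.021,.002) for q in [proj(pt,np.array([[K[0]+c*x-s*y,K[1]+s*x+c*y,z] for y in ys]))]]).mean(0); print([(int(round(y*1000)),int(round(v))) for y,v in zip(ys,a)])
prof(lambda a:a[...,0]-a[...,1],-.186,-.165,.168); prof(lambda a:a.mean(2),-.130,-.108,.168)
for nm,sg in(('third',kk(-t,t,-.057,.057,.168,.232,['t-x','t+x','t-y','t+y'])),('half',kk(-t,t,-.175,-.12,.104,.168,['t-x','t+x']))):
    x,r=fit_pose([pt],[sg],(*K,KY),rng=2.5) if nm=='third' else (yaw0fit([pt],[sg],K,KY,rng=2.5)[0],[]); d=x[:2]-K; print('top',nm,(1000*np.array([c*d[0]+s*d[1],-s*d[0]+c*d[1]])).round(1),[q[2] for q in r])
a=cv2.resize(ps['image'][155:285,315:425,::-1],None,fx=3.4,fy=3.4,interpolation=cv2.INTER_CUBIC); b=cv2.resize(pt['image'][110:240,235:360,::-1],None,fx=3.4,fy=3.4,interpolation=cv2.INTER_CUBIC)
cv2.imwrite('pics/I.png',np.hstack([a,b]))
E
```

```text
[ 0.347 -0.422  0.29 ] 32.9 0.005
[(-165, 4), (-166, 4), (-167, 4), (-168, 4), (-169, 5), (-170, 5), (-171, 7), (-172, 8), (-173, 10), (-174, 12), (-175, 14), (-176, 15), (-177, 15), (-178, 14), (-179, 12), (-180, 10), (-181, 8), (-182, 7), (-183, 7), (-184, 9), (-185, 13)]
[(-108, 121), (-109, 120), (-110, 119), (-111, 117), (-112, 113), (-113, 108), (-114, 101), (-115, 95), (-116, 90), (-117, 86), (-118, 85), (-119, 89), (-120, 97), (-121, 107), (-122, 118), (-123, 128), (-124, 137), (-125, 144), (-126, 150), (-127, 154), (-128, 156), (-129, 156), (-130, 157)]
top third [ 0.6 -0.2] [0.07, -0.08, -0.27, 0.26]Traceback (most recent call last):
  File "<stdin>", line 10, in <module>
  File "held.py", line 24, in yaw0fit
    x=least_squares(res,x,loss='soft_l1',f_scale=.3,x_scale=.01).x
      ~~~~~~~~~~~~~^^^^^^^^^^^^^^^^^^^^^^^^^^^^^^^^^^^^^^^^^^^^^
    return func(*args, **kwargs)
    vector_fun = VectorFunction(
        fun_wrapped,
    ...<6 lines>...
        workers=workers
    )
    self._update_fun()
    ~~~~~~~~~~~~~~~~^^
    self.f = self.fun_wrapped(xp_copy(self.x))
             ~~~~~~~~~~~~~~~~^^^^^^^^^^^^^^^^^
    return np.atleast_1d(self.fun(x))
                         ~~~~~~~~^^^
    return self.f(x, *self.args, **self.kwargs)
           ~~~~~~^^^^^^^^^^^^^^^^^^^^^^^^^^^^^^
  File "held.py", line 23, in res
    return np.concatenate(r)
           ~~~~~~~~~~~~~~^^^
ValueError: need at least one array to concatenate
```

View pics/topI.png

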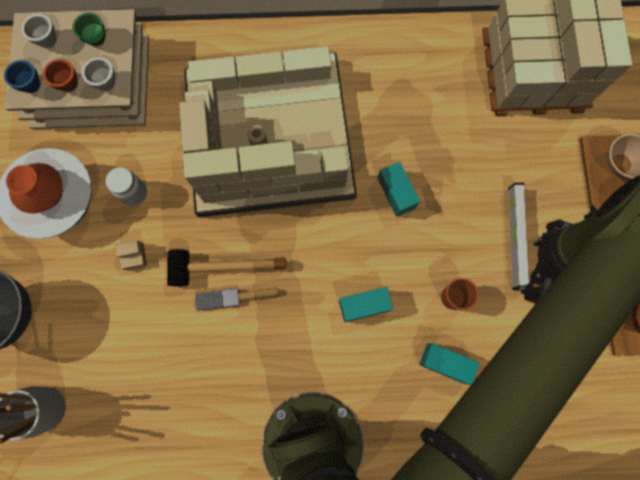

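```bash
python3 - <<'E'
from joint import *
ps,pt=pickle.load(open('fi.pkl','rb'))
a=cv2.resize(ps['image'][155:285,315:425,::-1],None,fx=3.4,fy=3.4,interpolation=cv2.INTER_CUBIC); b=cv2.resize(pt['image'][110:240,235:360,::-1],None,fx=3.4,fy=3.4,interpolation=cv2.INTER_CUBIC)
cv2.imwrite('pics/I.png',np.hstack([a,b]))
E
```

```text
(no output)
```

View pics/I.png

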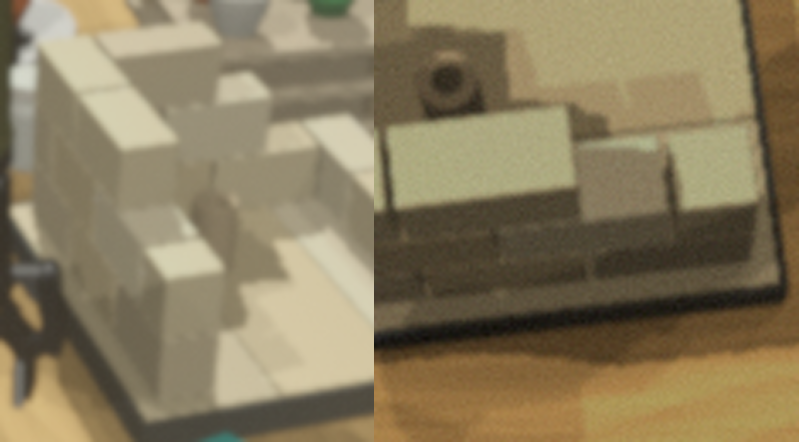

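The wall is in line and level, the half brick is flush with the free end, and the bystanders are untouched. Handing in.

```bash
python3 -c "
from cell import env
print(env.finish_job())"
```

```text
the job is handed in; nothing more can be done
None
```

All three bricks are laid and the job is handed in. I laid one whole brick in the second course, then the half brick at the free end, then the other whole brick in the third course. The robot's clock read about 33 s of the 64 s allowed.

**Setting down:** Each brick was let go at about 1–3 N of contact. While testing the first brick's fit I pressed it on the wall with about 17 N, then lifted it, moved it slightly and set it down again.

**Half brick:** My first placing left it about 1.5 mm past the free end, with a joint of about 6 mm. I picked it up again after the third-course brick was laid and moved it 1.5 mm.

**Last checks:**
- **Third course:** the brick is within about 1 mm of its place, with a joint of about 4 mm.
- **Half brick:** its end is flush to about 1 mm, and its joint is about 4–5 mm.
- **Second-course whole brick:** it is in line with the wall, but the joint to the standing brick looks nearer 3 mm.
- **Bystanders:** everything else on the bench looks unmoved in the last pictures.

**Disagreements:**
- The two cameras differ by 3–4 mm in x. I went by the robot's own position, the contact heights and measurements relative to the kiln.
- Height fits of the held first brick from the pictures were several mm too high, so the contact force settled it.
- The last numeric fit of the half brick's alignment gave no result, so I judged that by eye from both views.

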